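# Make ready the paper embosser

### The arm

A 7-joint arm with a two-finger parallel gripper is mounted at the origin on the work surface. World frame = base frame: x ahead of the robot, y to its left, z up, the work surface at z = 0. Lengths are in mm, angles in rad, forces in N, time in s.
With the tool pointing down it reaches from about 425 to 925 mm from the base axis. Payload 6.8 kg.
Tool frame: the origin (TCP) lies midway between the tips of the shut fingers; the grasp point (between the pads) lies 19 mm behind it (ctrl.grip_point_offset is the y of the grasp point in the tool frame, in mm); y points along the fingers, z is the direction in which the jaws open and shut, and the axes are right-handed (so a half turn about y gives the same grasp; the last joint's range is limited). The gripper opens to 88 mm and grips with 3 to 60 N. Pads are 20 mm wide; open, the fingers measure 115 mm over their backs; the gripper's body (75 mm by 178 mm) begins 61 mm behind the grasp point.
Start: joints at [1.215, 0.477, 0.022, 1.555, -0.011, 1.109, -0.083], TCP at [165.567, -654.397, 222.664] pointing down, gripper open.
Joint ranges: [-2.96, 2.96], [-0.34, 2.1], [-1.41, 1.46], [0.24, 2.44], [-1.37, 4.51], [0.17, 1.92], [-2.96, 2.96]. Speed limits (rad/s): [2.39, 2.39, 3.14, 3.14, 3.14, 3.14, 3.14].

### API

Orientations are given as a unit quaternion [w, x, y, z].
In Python, from workcell import ctrl gives the robot as it stands.
- The arm moves only by the tool carry_out, never from a script. Its argument "motion" is a list of rows, each an object with "travel": the shift along the tool's x, y, z in m, a list of three; "turn": the turn about the tool's y in rad. In form: [{"travel": [dx, dy, dz], "turn": turn}, ...]. A call has 1 to 5 rows; each row shifts and turns the commanded pose from where the row before left it, along the tool's axes as they then stand; what a row does not reach is not made up. A row lasts 1/12 s, in which the tool goes at most 41.7 mm and 7.16 degrees, less where a joint would pass 70% of its speed; a pose out of reach is approached as far as the arm can. A call is refused whole if a number of a shift passes 0.0417 or a number of a turn 0.125, either way. A call with a gripper value outside its range is refused whole. "claw" is the finger opening in m, from 0 to 0.0878, set as the call begins (left out, the last holds). The fingers move at their own pace and stop on an object; "squeeze" is the grip in N (left out, the last holds). Time passes only in rows, so rows that do not move let the fingers close. It gives the time, the measured TCP pose, the force and the opening at its end, in the units of the state.
- ctrl.state(): the state, without advancing time (a new reading comes with each control period).
- ctrl.get_image(name): name is "scene" or "side" or "wrist"; returns a dict with "pixels" (384x512x3 uint8, red, green, blue), "intrinsics" (3x3 intrinsics, pixels), "extrinsics" (4x4, takes a point from world to camera coordinates). Camera axes: x right, y down, z forward; pixel columns grow to the right and rows downward; lengths in mm; the calibration is good to about 2 mm. A picture is of the moment at which its call begins. There is no depth.
- ctrl.close_job(): hands the job in, once; it reports no verdict.
The state is a dict: "clock": time; "joints": joint angles; "qvel": joint speeds; "joint_torque": joint torques, N m; "position": TCP position; "eef_rot": TCP orientation; "ft_force": force on the tool from outside, world axes, zero at the start; "ft_torque": the same for the moment, N m; "opening": finger opening in mm.
Only numpy, scipy, OpenCV 4.12 (cv2) and the standard library are available. Lean on these libraries where they do the work, as an engineer would, in place of code of your own. Each camera call takes 0.05 s, during which the arm holds its last target.

### The job

Make the table-top paper embosser ready: first turn its pressure dial fully anticlockwise to its end stop (off). Then drop every motif die on the table fully down into the pocket with its own colour mark, and only when all are in, swing the orange-gripped locking lever over them until it is shut. Thread all three collars fully home down the stop post, large at the bottom, medium next, small on top; leave the jar, the knife and the wooden weight where they are.

Things in the scene. Friction and masses are not known exactly. Their poses are not given: they have to be found in the camera images.
- dial (a joint): Angle of the black pressure dial on the white box: 0 at the anticlockwise end stop (off), growing clockwise seen from above, up to 2.8; rad. Starts between 0.9 and 2.6. It stays where it is left (friction about 0.03 N m).
- dial_grip (a point): Point on the dial's vertical axis at the height to grip its bar. The dial is a disc 44 mm across with a raised bar grip 42 mm long, 14 mm thick and 30 mm tall (from 23 mm below to 7 mm above this point); the bar runs along this point's x axis, which turns with the dial, and is gripped across it (along y). The box is 100 x 110 x 30 mm, fixed; it stands to the left or right of the die holder.
- holder: Grey die holder, fixed: block 108 (x) x 200 (y) x 26 mm; z up, -x is its front, facing the robot. Origin on the table under the middle pocket's centre; the block runs from x -38 to +70 mm, y -100 to +100. Three pockets in a row along y, 48 mm apart, each 43 x 33 mm in plan, 14 mm deep with chamfered mouth, a colour mark 30 x 10 mm in front of each.
- lever (a joint): Angle of the locking lever, rad: 0 shut (lying level over the pockets), grows as it swings up and away from the robot; 2.6 fully open, starts between 2.1 and 2.5. Stiff hinge: it stays where left; about 2 to 3 N at the bar moves it. It has no latch; shut, it rests at its stop, 2 mm above seated dies.
- lever_hinge (a point): Middle of the lever's hinge axis, which lies along the holder's y, 55 mm behind the pockets' centres and 59 mm above the table.
- lever_bar (a point): Middle of the lever's cross bar: a round bar 10 mm thick and 168 mm long along the holder's y with an orange sleeve over the middle 100 mm, carried 55 mm from the hinge axis by two side arms. At angle a it lies (in holder axes) at hinge + 55 mm x (-cos a along x, +sin a along z). Nothing stands behind it, so it can be pushed over from behind (+x) and then down.
- post_seat (a point): Seat of the stop post: centre of the top of its round dark foot (90 mm across, 10 mm thick, fixed), where the lowest collar's underside comes to rest. The steel post is 16 mm thick and rises 60 mm above this point, its top 6 mm tapered.
- die_red: The red die, a red block 40 (x) x 30 (y) x 40 mm (z up) with a small steel flower motif on top, about 90 g; origin at the centre of its underside. Stands on the table; may be absent. It may go in either way round. Seated it stands 26 mm out of the holder; with all three in, gaps of 18 mm are left between them along the row, so grip it across its 40 mm length.
- pocket_red (a point): Centre of the floor of the pocket with the red mark, 12 mm above the table, 14 mm below the holder's top; axes as the holder's.
- die_yellow: The yellow die, a yellow block 40 (x) x 30 (y) x 40 mm (z up) with a small steel flower motif on top, about 90 g; origin at the centre of its underside. Stands on the table; may be absent. It may go in either way round. Seated it stands 26 mm out of the holder; with all three in, gaps of 18 mm are left between them along the row, so grip it across its 40 mm length.
- pocket_yellow (a point): Centre of the floor of the pocket with the yellow mark, 12 mm above the table, 14 mm below the holder's top; axes as the holder's.
- die_blue: The blue die, a blue block 40 (x) x 30 (y) x 40 mm (z up) with a small steel flower motif on top, about 90 g; origin at the centre of its underside. Stands on the table; may be absent. It may go in either way round. Seated it stands 26 mm out of the holder; with all three in, gaps of 18 mm are left between them along the row, so grip it across its 40 mm length.
- pocket_blue (a point): Centre of the floor of the pocket with the blue mark, 12 mm above the table, 14 mm below the holder's top; axes as the holder's.
- collar_large: The large collar: green painted ring 56 mm across and 16 mm tall with a 20 mm bore, about 80 g; lies flat on the table, origin at the centre of its underside, z up.
- collar_medium: The medium collar: aluminium ring 48 mm across and 16 mm tall with a 20 mm bore, about 80 g; lies flat on the table, origin at the centre of its underside, z up.
- collar_small: The small collar: brass ring 40 mm across and 16 mm tall with a 20 mm bore, about 80 g; lies flat on the table, origin at the centre of its underside, z up.
- jar: Amber glue jar, 52 mm across, 70 mm tall, loose; origin under its centre. Leave it.
- knife: Craft knife lying on the table, about 130 mm long, loose; origin under its handle. Leave it.
- weight: Dark wooden paperweight 70 x 50 x 25 mm, loose; origin under its centre. Leave it.
Mind the look-alikes: they are no part of the job. Of the things that look like the part that bears dial, the smallest one is meant.

How it is judged (in metres and radians):
On the way, in this order (a step that is already met when the one before it is completed fails the run):
1. the dial is turned fully anticlockwise, within 0.07 rad of its stop (value of joint dial below 0.07 rad), for 0.2 s.
2. every die present stands fully down in its own pocket, with the lever still open (more than 1 rad) (z of die_red in the frame of pocket_red between -0.003 and 0.003 m and horizontal distance between die_red and pocket_red below 0.004 m and angle between the x axis of die_red and the x axis of pocket_red, either way round below 0.1 rad and angle between each of die_red, die_yellow, die_blue's own z axis and vertical below 0.08 rad and z of die_yellow in the frame of pocket_yellow between -0.003 and 0.003 m and horizontal distance between die_yellow and pocket_yellow below 0.004 m and angle between the x axis of die_yellow and the x axis of pocket_yellow, either way round below 0.1 rad and z of die_blue in the frame of pocket_blue between -0.003 and 0.003 m and horizontal distance between die_blue and pocket_blue below 0.004 m and angle between the x axis of die_blue and the x axis of pocket_blue, either way round below 0.1 rad and value of joint lever above 1 rad), for 0.2 s.
3. the lever is swung shut over the dies, within 0.08 rad (z of die_red in the frame of pocket_red between -0.003 and 0.003 m and horizontal distance between die_red and pocket_red below 0.004 m and angle between the x axis of die_red and the x axis of pocket_red, either way round below 0.1 rad and angle between each of die_red, die_yellow, die_blue's own z axis and vertical below 0.08 rad and z of die_yellow in the frame of pocket_yellow between -0.003 and 0.003 m and horizontal distance between die_yellow and pocket_yellow below 0.004 m and angle between the x axis of die_yellow and the x axis of pocket_yellow, either way round below 0.1 rad and z of die_blue in the frame of pocket_blue between -0.003 and 0.003 m and horizontal distance between die_blue and pocket_blue below 0.004 m and angle between the x axis of die_blue and the x axis of pocket_blue, either way round below 0.1 rad and value of joint lever below 0.08 rad), for 0.2 s.
At the end, for the whole second after the job is handed in: Dial within 0.07 rad of off; lever within 0.08 rad of shut; each die present in its pocket, centred within 4 mm, down within 3 mm, square within 0.1 rad; collars at rest on the post (within 4 mm of its axis), large, medium, small upward, each within 4 mm of its stacked height (all of step 3 and value of joint dial below 0.07 rad and horizontal distance between each of collar_large, collar_medium, collar_small and post_seat below 0.004 m and z of collar_large in the frame of post_seat between -0.004 and 0.004 m and linear speed of each of collar_large, collar_medium, collar_small below 0.02 m/s and z of collar_medium in the frame of post_seat between 0.012 and 0.02 m and z of collar_small in the frame of post_seat between 0.028 and 0.036 m); the robot touches nothing.
It fails at once if the jar is moved more than 30 mm (distance of jar from where it was at the start of the episode above 0.03 m).
It fails at once if the knife is moved more than 30 mm (distance of knife from where it was at the start of the episode above 0.03 m).
It fails at once if the weight is moved more than 30 mm (distance of weight from where it was at the start of the episode above 0.03 m).
Of die_red, die_yellow, die_blue only 1 to 3 are there at a start; the rules pass over those that are not, and their reading is None.
At some moment in a run one of die_red, die_yellow, die_blue, collar_large, collar_medium, collar_small may be knocked a few centimetres aside while the robot is not near it.
It also fails if it takes over 210 s, if anything falls off the work surface, if the arm or the gripper's body presses on something with over 40 N, if the wrist force passes 120 N, or if a joint passes its speed limit or range.

## Working session

There is one attempt and no reset: what is moved stays moved. The work goes in short steps, Python scripts to look and compute and a tool call to move; the robot and the scene stay as the last step left them, time stands still between calls to the robot, and variables do not carry over. Pictures are saved under pics/ and viewed, and the job is handed in when it is done.

Besides the shell and the picture viewer there is one more tool, called after "Request:" by a JSON object that holds its "api" and its "payload", one argument or row to a line. carry_out: Moves the arm, as the interface text tells. Its arguments: {"type":"object","properties":{"motion":{"type":"array","items":{"type":"object","properties":{"travel":{"type":"array","items":{"type":"number"}},"turn":{"type":"number"}}}},"claw":{"type":"number"},"squeeze":{"type":"number"}},"required":["motion"]}

```bash
ls -la; mkdir -p pics
cat > h.py <<'E'
import numpy as np, cv2
from workcell import ctrl
def img(name,fn=None):
    d=ctrl.get_image(name)
    p=np.ascontiguousarray(np.array(d["pixels"])[:,:,::-1])
    if fn: cv2.imwrite("pics/"+fn,p)
    return p,np.array(d["intrinsics"],float),np.array(d["extrinsics"],float)
def ray(K,E,uv):
    R=E[:3,:3];t=E[:3,3];c=-R.T@t
    d=R.T@np.linalg.inv(K)@np.array([uv[0],uv[1],1.0]);return c,d/np.linalg.norm(d)
def onz(K,E,uv,z):
    c,d=ray(K,E,uv);return c+d*(z-c[2])/d[2]
def proj(K,E,P):
    P=np.atleast_2d(P);q=(E[:3,:3]@P.T).T+E[:3,3];q=(K@q.T).T;return q[:,:2]/q[:,2:]
E
python3 - <<'E'
from h import *
s=ctrl.state();print(s)
for n in("scene","side","wrist"):
    p,K,E=img(n,n+"0.png");c,_=ray(K,E,(256,192));print(n,K.round(1).tolist(),c.round(1),E.round(3).tolist())
print(ctrl.grip_point_offset)
E
```

```text
total 12
drwxr-xr-x  3 agent agent 4096 Dec  6 12:45 .
drwxr-xr-x 23 root  root  4096 Dec  6 12:45 ..
drwxr-xr-x  2 agent agent 4096 Dec  6 12:45 pics
{'clock': 0.0, 'joints': array([ 1.21489896,  0.47777443,  0.02236865,  1.55642591, -0.01152335,
        1.10928066, -0.08308135]), 'qvel': array([-0.00011388,  0.00075545, -0.00135464,  0.00070167, -0.00011731,
       -0.00027477, -0.00010202]), 'joint_torque': array([ 1.39331310e-04, -5.82849813e+01,  1.53498061e+00, -2.72607887e+01,
       -5.42533176e-02,  1.69358414e-02,  1.35383521e-04]), 'position': array([ 165.38841358, -653.81983297,  221.7102704 ]), 'eef_rot': array([ 0.08726763, -0.08750664,  0.70229655, -0.70107525]), 'ft_force': array([ 0.10197643,  0.30160047, -0.32503054]), 'ft_torque': array([-0.03613954, -0.03101548,  0.00803943]), 'opening': 87.71487388412628}
scene [[407.7, 0.0, 247.3], [0.0, 407.7, 189.6], [0.0, 0.0, 1.0]] [1336.    30.5  941.9] [[0.087, 0.996, -0.019, -129.214], [0.756, -0.079, -0.65, -395.617], [-0.649, 0.042, -0.76, 1581.059], [0.0, 0.0, 0.0, 1.0]]
side [[435.6, 0.0, 254.6], [0.0, 435.6, 195.6], [0.0, 0.0, 1.0]] [ 56.5 729.3 925.9] [[-0.767, -0.641, 0.017, 494.869], [-0.464, 0.536, -0.706, 288.989], [0.443, -0.549, -0.708, 1031.453], [0.0, 0.0, 0.0, 1.0]]
wrist [[283.4, 0.0, 253.9], [0.0, 283.4, 186.2], [0.0, 0.0, 1.0]] [ 244.8 -635.1  384.3] [[0.244, -0.97, -0.001, -675.346], [-0.927, -0.233, 0.295, -34.746], [-0.286, -0.071, -0.956, 391.968], [0.0, 0.0, 0.0, 1.0]]
-18.700000000000003
```

Run:
```python
import cv2
for n in("scene","side"):
    p=cv2.imread(f"pics/{n}0.png");cv2.imwrite(f"pics/{n}0b.png",cv2.resize(p,(800,600),interpolation=cv2.INTER_CUBIC))
```

```text
(no output)
```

View pics/scene0b.png

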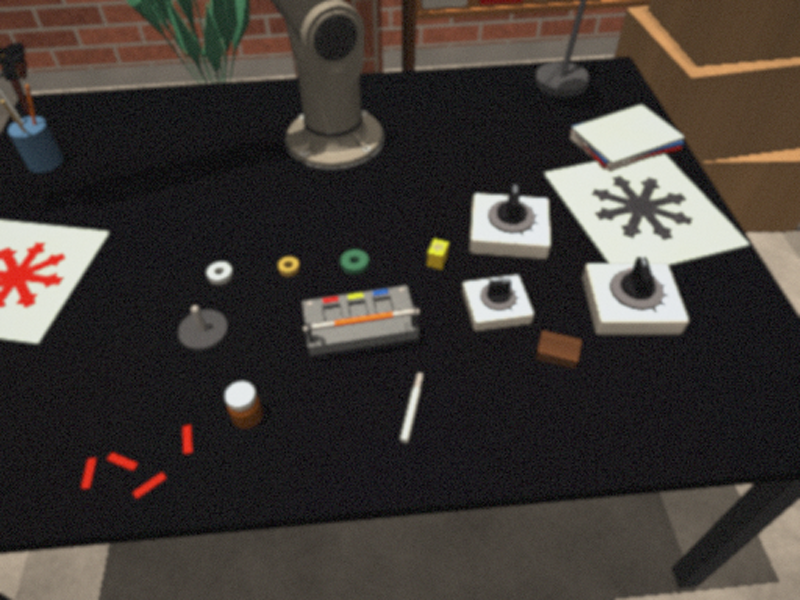

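View pics/side0b.png

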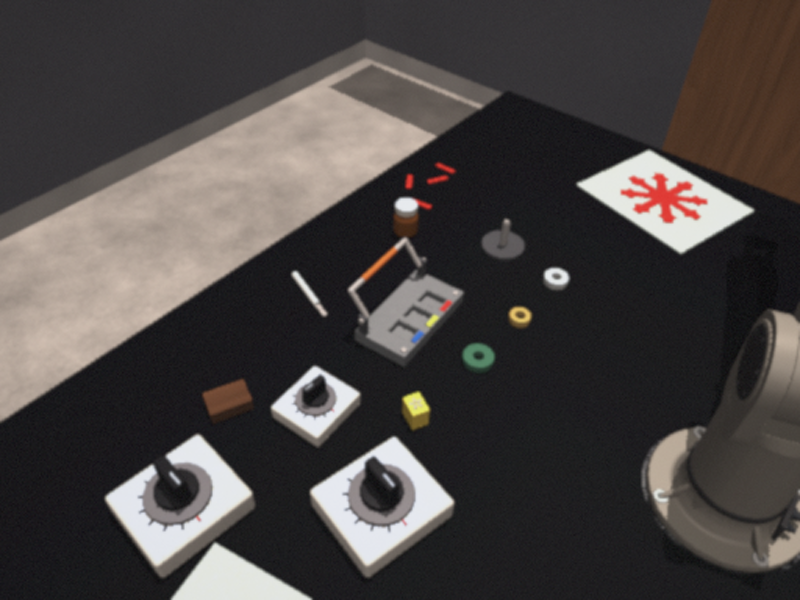

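View pics/wrist0.png

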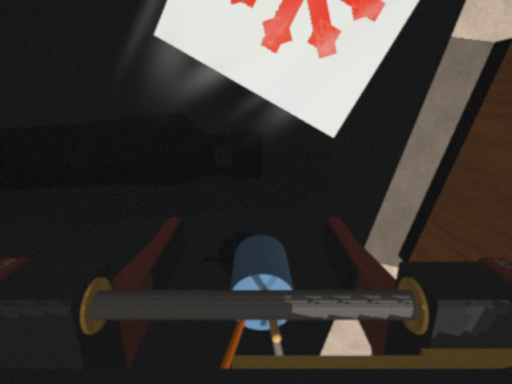

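Scene view (800x600): three white boxes with dials at (497,300), (510,225) and (635,297). The smallest looks like (497,300), beside the holder at (360,320). I see only one die, the yellow one at (438,253). The collars are white-aluminium (219,272), brass (288,265) and green (354,260). The post is at (203,325), the jar at (242,403), the knife at (412,407) and the weight at (560,347). I'll measure the boxes and the other items next.

```bash
cat > m.py <<'E'
from h import *
def masks(p):
    h=cv2.cvtColor(p,cv2.COLOR_BGR2HSV)
    r=lambda lo,hi:cv2.inRange(h,np.array(lo),np.array(hi))
    return dict(white=r((0,0,150),(180,50,255)),yellow=r((24,140,120),(34,255,255)),green=r((60,80,40),(90,255,255)),
      brass=r((15,100,110),(24,255,255)),orange=r((5,150,150),(14,255,255)),blue=r((105,120,80),(125,255,255)),red=r((0,190,150),(4,255,255)))
def blobs(m,mn=15):
    n,l,s,c=cv2.connectedComponentsWithStats(m)
    return [(c[i],s[i],(l==i).astype(np.uint8)) for i in range(1,n) if s[i,4]>=mn]
E
python3 - <<'E'
from m import *
for n in("scene","side"):
    p,K,E=img(n)
    for k,m in masks(p).items():
        for c,s,_ in blobs(m):
            if n=="scene" and c[1]<110: continue
            print(n,k,c.round(1),s[:4].tolist(),s[4],"z0:",onz(K,E,c,0).round(0)[:2],"z30",onz(K,E,c,30).round(0)[:2])
E
```

```text
scene white [411.1 148.4] [349, 99, 130, 108] 6031 z0: [410. 635.] z30 [439. 616.]
scene white [326.1 142.2] [301, 124, 51, 35] 1065 z0: [351. 365.] z30 [382. 354.]
scene white [ 28.4 175.1] [0, 141, 69, 79] 2599 z0: [ 399. -604.] z30 [ 429. -584.]
scene white [499.9 166.6] [479, 149, 33, 52] 648 z0: [519. 882.] z30 [545. 855.]
scene white [  1.1 169.7] [0, 167, 4, 6] 16 z0: [ 365. -699.] z30 [ 396. -676.]
scene white [139.7 173.1] [132, 168, 16, 12] 137 z0: [ 428. -250.] z30 [ 457. -241.]
scene white [317.6 192.7] [296, 176, 45, 31] 707 z0: [566. 293.] z30 [590. 284.]
scene white [256.5 193.3] [250, 184, 17, 19] 187 z0: [549. 109.] z30 [574. 107.]
scene white [220.  195.6] [217, 189, 7, 14] 43 z0: [547.  -1.] z30 [572.   0.]
scene white [235.9 193.3] [233, 188, 7, 13] 44 z0: [543.  48.] z30 [568.  47.]
scene white [204.3 201.5] [195, 193, 24, 18] 234 z0: [565. -48.] z30 [589. -45.]
scene white [245. 196.] [241, 193, 9, 7] 46 z0: [556.  74.] z30 [581.  73.]
scene white [228.8 198.4] [225, 196, 9, 6] 48 z0: [560.  25.] z30 [585.  25.]
scene white [231.9 210.6] [201, 203, 61, 16] 438 z
[... 3048 characters left out ...]
.8 228.1] [296, 219, 21, 19] 289 z0: [445.  16.] z30 [432.  39.]
side brass [332.5 201.5] [326, 196, 14, 12] 126 z0: [ 445. -122.] z30 [432. -94.]
side brass [267.5 268.1] [260, 261, 14, 13] 72 z0: [442. 191.] z30 [429. 209.]
side orange [242.5 168.1] [232, 159, 22, 20] 92 z0: [745. -59.] z30 [722. -34.]
side blue [267. 215.] [264, 212, 7, 7] 24 z0: [558.  48.] z30 [542.  70.]
side red [284.4 107. ] [280, 105, 10, 5] 22 z0: [ 853. -424.] z30 [ 827. -387.]
side red [261.6 115.6] [260, 112, 4, 8] 28 z0: [ 882. -324.] z30 [ 856. -290.]
side red [279.4 114.5] [274, 113, 12, 4] 22 z0: [ 838. -374.] z30 [ 813. -338.]
side red [424.4 126.3] [408, 113, 33, 28] 207 z0: [ 399. -661.] z30 [ 388. -616.]
```

Run:
```python
import cv2
p=cv2.imread("pics/scene0.png")[110:250,100:450];cv2.imwrite("pics/sc_crop.png",cv2.resize(p,(800,320),interpolation=cv2.INTER_CUBIC))
p=cv2.imread("pics/side0.png")[130:380,60:380];cv2.imwrite("pics/si_crop.png",cv2.resize(p,(768,600),interpolation=cv2.INTER_CUBIC))
```

```text
(no output)
```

View pics/sc_crop.png

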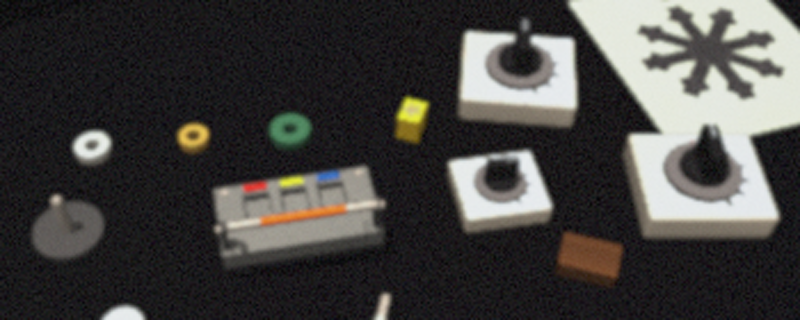

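View pics/si_crop.png

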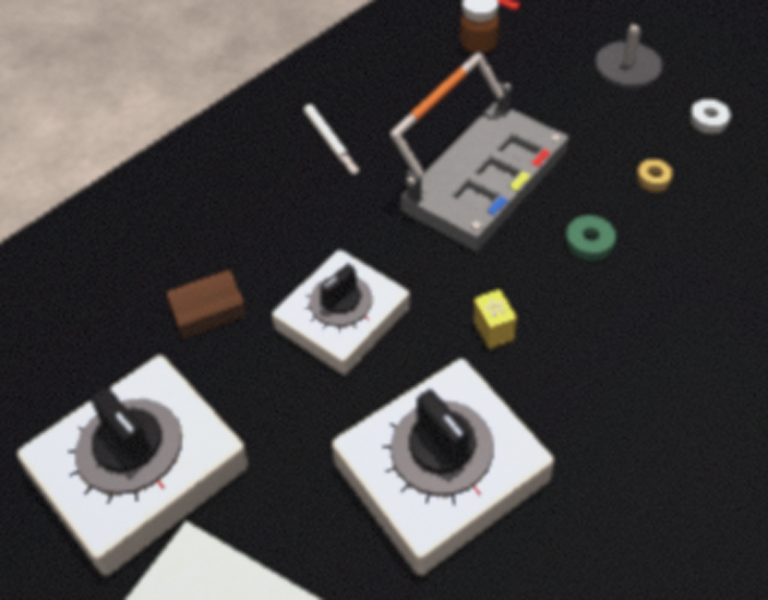

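Both crops agree. The box at scene-crop (500,190) and side-crop (340,310) is clearly the smallest of the three white boxes, and it's the one beside the holder near (585,289). The large boxes are look-alikes. Next I'll write a motion helper and fly over for the wrist view.

```bash
cat >> h.py <<'E'
from scipy.spatial.transform import Rotation as Rot
def toolR(s): 
    q=s["eef_rot"];return Rot.from_quat([q[1],q[2],q[3],q[0]]).as_matrix()
def yawz(R): # yaw of tool z axis (jaw direction) in world
    return np.arctan2(R[1,2],R[0,2])
def plan(x,y,z,jaw=None,grip=False):
    """total shift in tool axes (m) for TCP (or grasp point) to target; and turn"""
    s=ctrl.state();R=toolR(s);p=np.array(s["position"])
    t=np.array([x,y,z],float)
    if grip: t[2]-=18.7
    d=R.T@(t-p)/1000
    turn=None
    if jaw is not None:
        # turn about tool y (down): positive turn -> world yaw negative
        a=(yawz(R)-jaw+np.pi/2)%np.pi-np.pi/2
        turn=a
    print("pos",p.round(1),"jawyaw",round(yawz(R),3),"tilt",R[:,1].round(3),"F",s["ft_force"].round(1),"open",round(s["opening"],1),"t",round(s["clock"],2))
    print("shift(tool) m",d.round(4),"turn",turn, "rows",np.abs(d).max()/0.0417, "tgt jaw",jaw)
E
python3 - <<'E'
from h import *
s=ctrl.state();R=toolR(s);print(R.round(3))
plan(165,-654,300);plan(480,-360,300);plan(575,270,300)
p,K,E=img("wrist");print("cam in tool",(R.T@(ray(K,E,(256,192))[0]-s["position"])).round(1),(E[:3,:3]@R).round(3).tolist())
E
```

```text
[[-0.969 -0.     0.245]
 [-0.245  0.001 -0.969]
 [ 0.    -1.    -0.001]]
pos [ 165.5 -654.1  222.2] jawyaw -1.323 tilt [-0.     0.001 -1.   ] F [ 0.1  0.9 -0.1] open 87.6 t 0.25
shift(tool) m [ 0.0005 -0.0778 -0.0003] turn None rows 1.8651291821842202 tgt jaw None
pos [ 165.5 -654.1  222.2] jawyaw -1.323 tilt [-0.     0.001 -1.   ] F [ 0.1  0.9 -0.1] open 87.6 t 0.25
shift(tool) m [-0.377  -0.0776 -0.2081] turn None rows 9.041531415236033 tgt jaw None
pos [ 165.5 -654.1  222.2] jawyaw -1.323 tilt [-0.     0.001 -1.   ] F [ 0.1  0.9 -0.1] open 87.6 t 0.25
shift(tool) m [-0.6236 -0.0772 -0.7956] turn None rows 19.07804707962962 tgt jaw None
cam in tool [ -81.5 -162.5    1. ] [[0.001, -0.001, 1.0], [0.956, -0.295, -0.001], [0.295, 0.956, 0.0]]
```

Request:
{"api": "carry_out", "payload": {
  "motion": [
    {"travel":[0,-0.039,0]},
    {"travel":[0,-0.039,0]},
    {"travel":[-0.032,0,-0.018]},
    {"travel":[-0.032,0,-0.018]},
    {"travel":[-0.032,0,-0.018]}
  ]
}}

```text
schema error: expected keys travel, turn
```

Request:
{"api": "carry_out", "payload": {
  "motion": [
    {"travel":[-0.032,0,-0.018]},
    {"travel":[-0.032,0,-0.018]},
    {"travel":[-0.032,0,-0.018]},
    {"travel":[-0.032,0,-0.018]},
    {"travel":[-0.032,0,-0.018]}
  ]
}}

```text
schema error: expected keys travel, turn
```

Request:
{"api": "carry_out", "payload": {
  "motion": [
    {"travel":[-0.032,0,-0.018]},
    {"travel":[-0.032,0,-0.018]},
    {"travel":[-0.032,0,-0.018]},
    {"travel":[-0.016,0,-0.037]},
    {"travel":[-0.016,0,-0.037]}
  ]
}}

```text
schema error: expected keys travel, turn
```

```bash
python3 -c "
from h import *
plan(500,260,300)"
```

```text
pos [ 165.5 -654.2  222.4] jawyaw -1.323 tilt [-0.  0. -1.] F [-0.2 -0.3  0.2] open 87.8 t 0.3
shift(tool) m [-0.5485 -0.0772 -0.8043] turn None rows 19.288496147754827 tgt jaw None
```

Request:
{"api": "carry_out", "payload": {
  "motion": [
    {"travel":[0,-0.039,0],"turn":0},
    {"travel":[0,-0.039,0],"turn":0},
    {"travel":[-0.032,0,-0.018],"turn":0},
    {"travel":[-0.032,0,-0.018],"turn":0},
    {"travel":[-0.032,0,-0.018],"turn":0}
  ]
}}

```text
clock: 0.72
position: [245.9, -578.1, 301.5]
eef_rot: [-0.087, 0.087, -0.701, 0.702]
ft_force: [1.0, 0.2, -0.2]
opening: 87.9
```

Request:
{"api": "carry_out", "payload": {
  "motion": [
    {"travel":[-0.032,0,-0.018],"turn":0},
    {"travel":[-0.032,0,-0.018],"turn":0},
    {"travel":[-0.032,0,-0.018],"turn":0},
    {"travel":[-0.032,0,-0.018],"turn":0},
    {"travel":[-0.032,0,-0.018],"turn":0}
  ]
}}

```text
clock: 1.13
position: [379.4, -450.6, 300.8]
eef_rot: [-0.087, 0.087, -0.702, 0.702]
ft_force: [0.6, -0.1, 0.3]
opening: 88.2
```

Request:
{"api": "carry_out", "payload": {
  "motion": [
    {"travel":[-0.032,0,-0.018],"turn":0},
    {"travel":[-0.032,0,-0.018],"turn":0},
    {"travel":[-0.032,0,-0.018],"turn":0},
    {"travel":[-0.016,0,-0.037],"turn":0},
    {"travel":[-0.016,0,-0.037],"turn":0.1}
  ]
}}

```text
clock: 1.55
position: [472.1, -294.9, 300.3]
eef_rot: [0.052, -0.052, 0.705, -0.705]
ft_force: [0.6, 1.0, 0.5]
opening: 87.9
```

```bash
python3 -c "
from h import *
plan(500,260,300,-np.pi/2)"
```

```text
pos [ 472.1 -294.9  300.3] jawyaw -1.422 tilt [ 0.  0. -1.] F [0.6 1.  0.5] open 87.9 t 1.55
shift(tool) m [-1.096e-01  5.000e-04 -5.447e-01] turn 0.14845433136339792 rows 13.06124628721532 tgt jaw -1.5707963267948966
```

Request:
{"api": "carry_out", "payload": {
  "motion": [
    {"travel":[-0.01,0,0],"turn":0.075},
    {"travel":[-0.01,0,0],"turn":0.073},
    {"travel":[-0.005,0,-0.039],"turn":0},
    {"travel":[0,0,-0.039],"turn":0},
    {"travel":[0,0,-0.039],"turn":0}
  ]
}}

```text
clock: 1.97
position: [496.0, -176.0, 300.5]
eef_rot: [-0.0, 0.0, 0.707, -0.707]
ft_force: [0.5, 0.6, 0.2]
opening: 87.7
```

```bash
python3 -c "
from h import *
p,K,E=img('wrist','w1.png');plan(500,260,300,-np.pi/2)
"
```

```text
pos [ 496.7 -166.5  300.9] jawyaw -1.562 tilt [ 0.     0.004 -1.   ] F [-1.1  6.6 -0.5] open 87.9 t 2.02
shift(tool) m [-0.0072  0.0026 -0.4264] turn 0.009284192693867155 rows 10.22648054593266 tgt jaw -1.5707963267948966
```

View pics/w1.png

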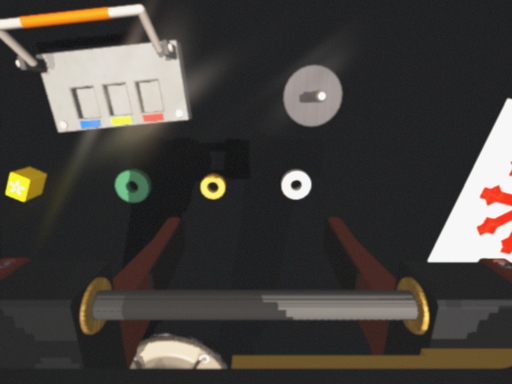

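Request:
{"api": "carry_out", "payload": {
  "motion": [
    {"travel":[0,0,-0.04],"turn":0},
    {"travel":[0,0,-0.04],"turn":0},
    {"travel":[0,0,-0.04],"turn":0},
    {"travel":[0,0,-0.04],"turn":0},
    {"travel":[0,0,-0.04],"turn":0}
  ]
}}

```text
clock: 2.43
position: [495.7, 24.2, 301.0]
eef_rot: [-0.0, -0.0, -0.707, 0.707]
ft_force: [1.4, -0.5, -0.3]
opening: 87.3
```

```bash
python3 -c "
from h import *
p,K,E=img('wrist','w2.png');plan(500,260,300,-np.pi/2)
"
```

```text
pos [495.4  33.8 301.4] jawyaw -1.561 tilt [ 0.001  0.004 -1.   ] F [0.4 6.5 0.1] open 87.9 t 2.48
shift(tool) m [-0.0069  0.0023 -0.2262] turn 0.010146547057400257 rows 5.423551454511658 tgt jaw -1.5707963267948966
```

View pics/w2.png

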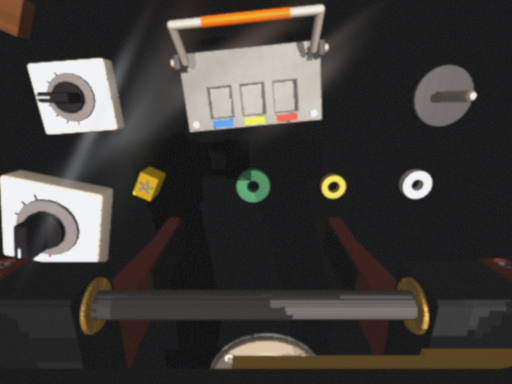

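The wrist view at (495,34) shows the holder at (250,80), with its marks reading blue, yellow, red from left to right. The post is at (445,95), collars at (253,185), (333,186) and (416,184), the yellow die at (148,184), and the small dial box at (75,95). Next I'll move above the dial box.

Request:
{"api": "carry_out", "payload": {
  "motion": [
    {"travel":[-0.016,0.01,-0.04],"turn":0.005},
    {"travel":[-0.016,0.01,-0.04],"turn":0.005},
    {"travel":[-0.016,0.01,-0.04],"turn":0},
    {"travel":[-0.016,0.01,-0.04],"turn":0},
    {"travel":[-0.016,0.01,-0.04],"turn":0}
  ]
}}

```text
clock: 2.9
position: [573.6, 211.7, 253.1]
eef_rot: [0.004, -0.004, -0.707, 0.707]
ft_force: [0.5, 0.1, 0.6]
opening: 87.6
```

Request:
{"api": "carry_out", "payload": {
  "motion": [
    {"travel":[0,0,-0.03],"turn":0},
    {"travel":[0,0,-0.025],"turn":0},
    {"travel":[0,0,0],"turn":0},
    {"travel":[0,0,0],"turn":0}
  ]
}}

```text
clock: 3.23
position: [573.0, 266.9, 253.1]
eef_rot: [-0.003, 0.002, 0.707, -0.707]
ft_force: [-0.4, 0.5, -0.5]
opening: 88.2
```

```bash
python3 -c "
from h import *
p,K,E=img('wrist','w3.png');plan(585,290,250,-np.pi/2)
"
```

```text
pos [573.5 265.  253.3] jawyaw -1.581 tilt [-0.    -0.001 -1.   ] F [-0.1 -1.  -0.9] open 87.9 t 3.28
shift(tool) m [-0.0112  0.0032 -0.0252] turn -0.009844655129825908 rows 0.6033684934652379 tgt jaw -1.5707963267948966
```

View pics/w3.png

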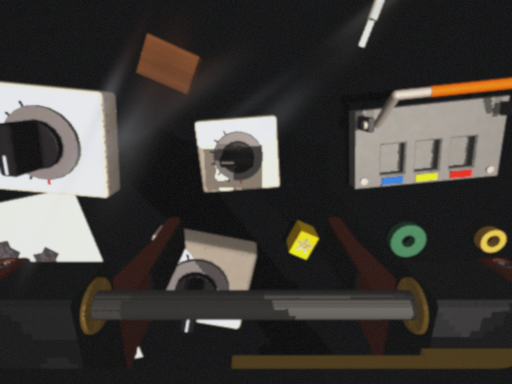

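Run:
```python
from h import *
p=cv2.imread("pics/w3.png");c=cv2.resize(p[105:205,180:300],(720,600),interpolation=cv2.INTER_CUBIC)
g=cv2.convertScaleAbs(c,alpha=1.8,beta=20);cv2.imwrite("pics/w3c.png",g)
```

```text
(no output)
```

View pics/w3c.png

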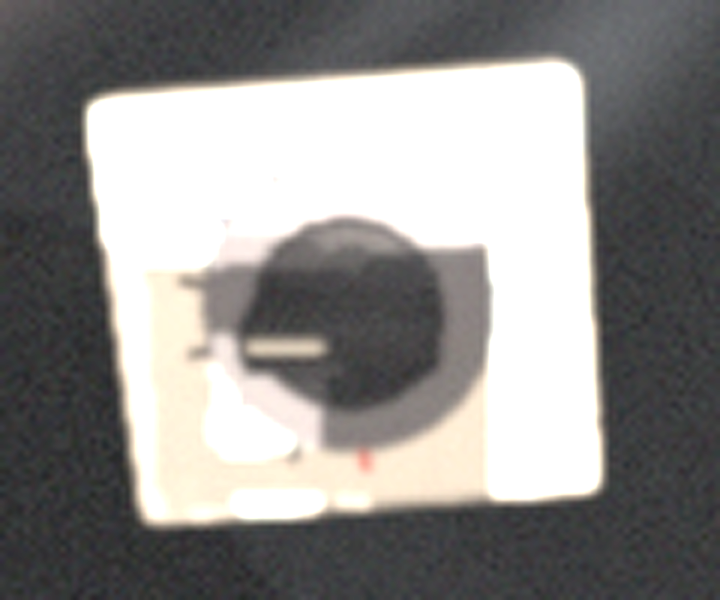

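Run:
```python
from h import *
s=ctrl.state();print("joints",s["joints"].round(3))
p,K,E=img("wrist");cv2.imwrite("pics/w4.png",p)
f=lambda u,v:(180+u/6,105+v/6)
for n,uv,z in [("ringc",f(348,335),30),("disc",f(345,315),38),("ptr far",f(245,347),66),("ptr near",f(327,347),66),("red",f(365,460),30)]+[("corner%d"%i,f(*q),30) for i,q in enumerate([(88,98),(580,62),(603,495),(143,522)])]:
    print(n,np.round(uv,1),onz(K,E,uv,z).round(1))
# scene crop and side crop enlarged of dial
p,K,E=img("scene");c=cv2.resize(p[165:215,285:350],(780,600),interpolation=cv2.INTER_CUBIC);cv2.imwrite("pics/sd.png",cv2.convertScaleAbs(c,alpha=1.5))
p,K,E=img("side");c=cv2.resize(p[225:290,165:240],(692,600),interpolation=cv2.INTER_CUBIC);cv2.imwrite("pics/sid.png",cv2.convertScaleAbs(c,alpha=1.5))
```

```text
joints [-0.181  0.423 -0.476  1.604  0.206  1.166 -2.283]
ringc [238.  160.8] [573.4 285.6  30. ]
disc [237.5 157.5] [579.7 285.7  38. ]
ptr far [220.8 162.8] [578.7 305.2  66. ]
ptr near [234.5 162.8] [578.5 288.   66. ]
red [240.8 181.7] [543.3 282.5  30. ]
corner0 [194.7 121.3] [627.5 341.8  30. ]
corner1 [276.7 115.3] [634.1 232.8  30. ]
corner2 [280.5 187.5] [534.  226.1  30. ]
corner3 [203.8 192. ] [528.5 335.8  30. ]
```

View pics/sd.png

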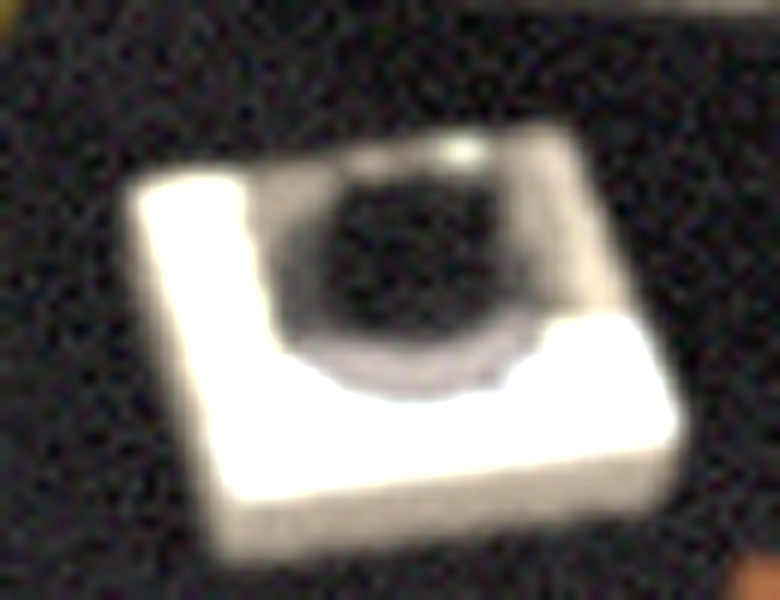

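View pics/sid.png

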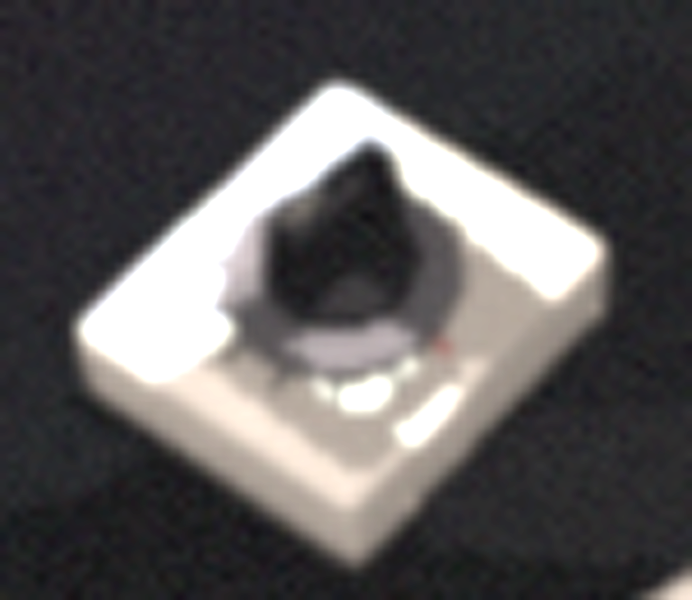

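```bash
cat >> h.py <<'E'
def tri(a,b):
    (c1,d1),(c2,d2)=a,b
    A=np.stack([d1,-d2],1);t=np.linalg.lstsq(A,c2-c1,rcond=None)[0]
    return (c1+d1*t[0]+c2+d2*t[1])/2,np.linalg.norm(c1+d1*t[0]-c2-d2*t[1])
E
python3 - <<'E'
from h import *
p,K,E=img("wrist");_,K2,E2=img("side");_,K3,E3=img("scene")
for uv in [(197.5,247.2)]:print(tri(ray(K,E,(227.6,162.8)),ray(K2,E2,uv)))
# bar -y end top, scene bar top?
for z in (60,66,72):
  print(z,proj(K2,E2,[[579,305,z],[579,265,z]]).round(1), "side crop",((proj(K2,E2,[[579,305,z],[579,265,z]])-[165,225])*[692/75,600/65]).round(0).tolist())
plan(579.5,285.5,110,np.pi)
E
```

```text
(array([581.40358082, 295.69929801,  71.80066488]), np.float64(2.7932719412079527))
60 [[196.4 252.8]
 [207.7 243.2]] side crop [[290.0, 257.0], [394.0, 168.0]]
66 [[196.2 251.3]
 [207.6 241.7]] side crop [[288.0, 243.0], [393.0, 154.0]]
72 [[196.  249.8]
 [207.5 240.2]] side crop [[286.0, 229.0], [392.0, 140.0]]
pos [573.8 264.2 253.8] jawyaw -1.583 tilt [ 0. -0. -1.] F [ 0.2  0.9 -0.6] open 87.4 t 3.58
shift(tool) m [-0.0054  0.1438 -0.0214] turn 1.5587163468349026 rows 3.4476805690390293 tgt jaw 3.141592653589793
```

Request:
{"api": "carry_out", "payload": {
  "motion": [
    {"travel":[0,0.015,0],"turn":-0.12},
    {"travel":[0,0.015,0],"turn":-0.12},
    {"travel":[0,0.015,0],"turn":-0.12},
    {"travel":[0,0.015,0],"turn":-0.12},
    {"travel":[0,0.015,0],"turn":-0.12}
  ],
  "claw": 0.05
}}

```text
clock: 4.0
position: [573.6, 264.8, 178.2]
eef_rot: [-0.207, 0.207, -0.676, 0.676]
ft_force: [0.1, 0.1, 0.2]
opening: 58.1
```

Request:
{"api": "carry_out", "payload": {
  "motion": [
    {"travel":[0,0.015,0],"turn":-0.12},
    {"travel":[0,0.01,0],"turn":-0.12},
    {"travel":[0,0,0],"turn":-0.12},
    {"travel":[0,0,0],"turn":-0.12},
    {"travel":[0,0,0],"turn":-0.12}
  ]
}}

```text
clock: 4.42
position: [573.5, 264.7, 153.4]
eef_rot: [-0.398, 0.398, -0.585, 0.585]
ft_force: [-0.6, -0.1, -0.3]
opening: 49.9
```

Request:
{"api": "carry_out", "payload": {
  "motion": [
    {"travel":[0,0,0],"turn":-0.12},
    {"travel":[0,0,0],"turn":-0.12},
    {"travel":[0,0,0],"turn":-0.12},
    {"travel":[0,0,0],"turn":0},
    {"travel":[0,0,0],"turn":0}
  ]
}}

```text
clock: 4.83
position: [573.6, 264.9, 153.5]
eef_rot: [0.494, -0.494, 0.506, -0.506]
ft_force: [-0.6, 0.3, -0.0]
opening: 49.9
```

```bash
python3 -c "
from h import *
p,K,E=img('wrist','w5.png');print(ctrl.state()['joints'].round(2));plan(579.5,285.5,110,0.0)
"
```

```text
[ 0.02  0.6  -0.78  1.69  0.48  1.06 -0.94]
pos [573.6 265.  153.6] jawyaw -0.026 tilt [ 0. -0. -1.] F [0.7 0.3 0.7] open 49.8 t 4.88
shift(tool) m [-0.0206  0.0436  0.0054] turn -0.02555363770535135 rows 1.045006033533986 tgt jaw 0.0
```

View pics/w5.png

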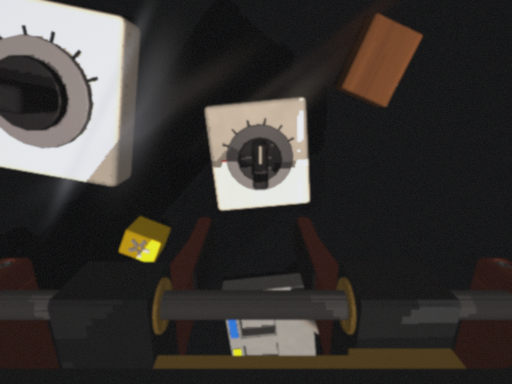

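Run:
```python
from h import *
p,K,E=img("wrist");c=cv2.resize(p[120:210,205:315],(733,600),interpolation=cv2.INTER_CUBIC);cv2.imwrite("pics/w5c.png",cv2.convertScaleAbs(c,alpha=1.8,beta=15))
for uv in [(260.5,147),(260.5,163)]:print(onz(K,E,uv,68))
for z in (60,68):print(proj(K,E,[[579.5,285.5,z],[579.5,306.5,z],[579.5,264.5,z]]))
```

```text
[580.99851792 304.49942173  68.        ]
[580.71206445 290.15439991  68.        ]
[[259.10272298 166.08874546]
 [258.60486746 143.39938771]
 [259.5776138  187.7315059 ]]
[[259.25444604 168.10952885]
 [258.74504976 144.77224003]
 [259.73965646 190.33877586]]
```

View pics/w5c.png

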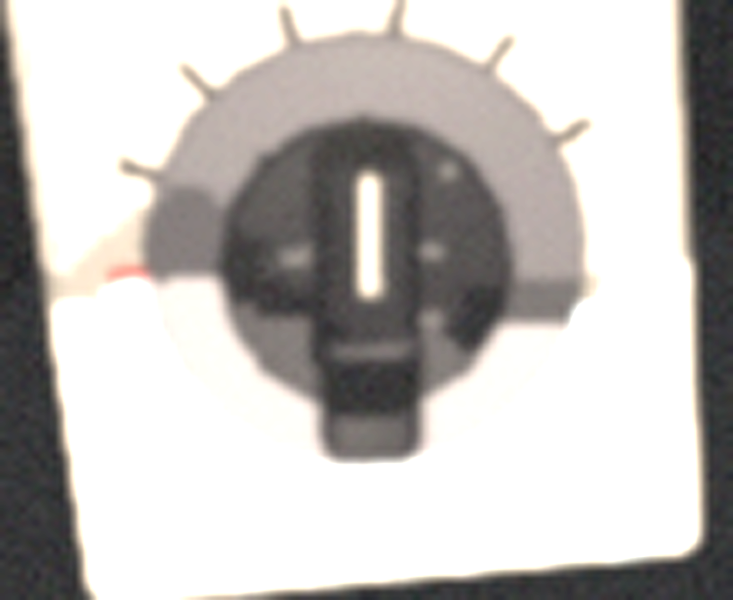

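Request:
{"api": "carry_out", "payload": {
  "motion": [
    {"travel":[-0.011,0.02,0.0035],"turn":-0.026},
    {"travel":[-0.011,0.02,0.003],"turn":0},
    {"travel":[0,0.02,0],"turn":0},
    {"travel":[0,0.02,0],"turn":0},
    {"travel":[0,0,0],"turn":0}
  ]
}}

```text
clock: 5.35
position: [577.9, 285.9, 69.7]
eef_rot: [-0.499, 0.503, -0.5, 0.499]
ft_force: [-0.3, -0.7, -0.3]
opening: 50.3
```

```bash
python3 -c "
from h import *
p,K,E=img('wrist');plan(580.5,286.5,46,0.0);cv2.imwrite('pics/w6.png',p)
"
```

```text
pos [578.9 286.5  71.8] jawyaw 0.004 tilt [-0.003 -0.002 -1.   ] F [-0.4  0.5  0.3] open 49.8 t 5.4
shift(tool) m [-0.      0.0258  0.0017] turn 0.003502309320774888 rows 0.618467301036973 tgt jaw 0.0
```

View pics/w6.png

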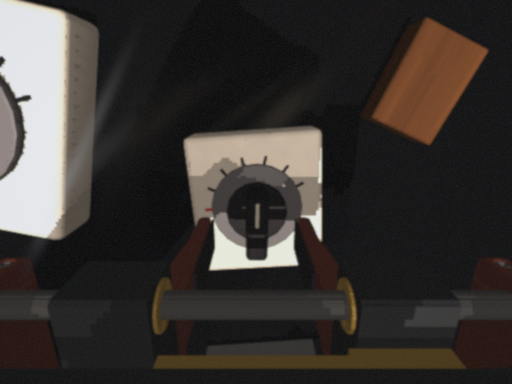

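The bar at (257,230) sits centred between the fingers at (200,245) and (312,245). I'll descend and grip it.

Request:
{"api": "carry_out", "payload": {
  "motion": [
    {"travel":[0,0.012,0.0015],"turn":0},
    {"travel":[0,0.011,0],"turn":0},
    {"travel":[0,0,0],"turn":0},
    {"travel":[0,0,0],"turn":0}
  ]
}}

```text
clock: 5.73
position: [581.4, 287.2, 50.3]
eef_rot: [-0.501, 0.501, -0.499, 0.499]
ft_force: [-0.2, -0.1, -0.2]
opening: 50.0
```

Request:
{"api": "carry_out", "payload": {
  "motion": [
    {"travel":[0,0,0],"turn":0},
    {"travel":[0,0,0],"turn":0},
    {"travel":[0,0,0],"turn":0},
    {"travel":[0,0,0],"turn":0},
    {"travel":[0,0,0],"turn":0}
  ],
  "claw": 0.0,
  "squeeze": 12
}}

```text
clock: 6.15
position: [581.7, 287.5, 50.9]
eef_rot: [0.501, -0.501, 0.499, -0.499]
ft_force: [0.1, -0.0, -0.1]
opening: 20.4
```

```bash
python3 -c "
from h import *
plan(580.5,286.5,46,0.0);print(ctrl.state()['ft_torque'])
"
```

```text
pos [581.7 287.5  50.9] jawyaw 0.005 tilt [ 0.  0. -1.] F [ 0.1 -0.  -0.1] open 20.4 t 6.15
shift(tool) m [ 0.001   0.0049 -0.0012] turn 0.004879769350171426 rows 0.1165652190017492 tgt jaw 0.0
[-0.0447287  -0.0592623   0.00590368]
```

Request:
{"api": "carry_out", "payload": {
  "motion": [
    {"travel":[0,0.002,0],"turn":0},
    {"travel":[0,0,0],"turn":0},
    {"travel":[0,0,0],"turn":0},
    {"travel":[0,0,0],"turn":0},
    {"travel":[0,0,0],"turn":0}
  ]
}}

```text
clock: 6.57
position: [579.9, 287.8, 48.9]
eef_rot: [-0.501, 0.502, -0.499, 0.498]
ft_force: [-5.5, -0.8, 6.5]
opening: 13.9
```

Request:
{"api": "carry_out", "payload": {
  "motion": [
    {"travel":[0,-0.002,-0.0015],"turn":0},
    {"travel":[0,0,0],"turn":-0.12},
    {"travel":[0,0,0],"turn":-0.12},
    {"travel":[0,0,0],"turn":-0.12},
    {"travel":[0,0,0],"turn":0}
  ]
}}

```text
clock: 6.98
position: [580.2, 287.6, 49.7]
eef_rot: [0.584, -0.583, 0.4, -0.4]
ft_force: [2.2, 3.4, -8.8]
opening: 13.5
```

```bash
python3 -c "
from h import *
plan(580.5,286.5,46,1.6);print(ctrl.state()['ft_torque'])
"
```

```text
pos [580.2 287.6  49.7] jawyaw 0.369 tilt [-0.     0.001 -1.   ] F [ 2.2  3.4 -8.8] open 13.5 t 6.98
shift(tool) m [ 0.0011  0.0037 -0.0001] turn -1.2309827157661593 rows 0.08964191267936669 tgt jaw 1.6
[ 0.62742364 -0.70694884  0.00355004]
```

Request:
{"api": "carry_out", "payload": {
  "motion": [
    {"travel":[0,0.001,0],"turn":-0.12},
    {"travel":[0,0,0],"turn":-0.12},
    {"travel":[0,0,0],"turn":-0.12},
    {"travel":[0,0,0],"turn":-0.12},
    {"travel":[0,0,0],"turn":0}
  ]
}}

```text
clock: 7.4
position: [580.8, 288.0, 49.8]
eef_rot: [0.662, -0.66, 0.251, -0.251]
ft_force: [3.0, 2.4, -3.0]
opening: 13.9
```

Request:
{"api": "carry_out", "payload": {
  "motion": [
    {"travel":[0,0,0],"turn":-0.12},
    {"travel":[0,0,0],"turn":-0.12},
    {"travel":[0,0,0],"turn":-0.12},
    {"travel":[0,0,0],"turn":-0.12},
    {"travel":[0,0,0],"turn":0}
  ]
}}

```text
clock: 7.82
position: [581.0, 288.5, 49.8]
eef_rot: [0.703, -0.701, 0.087, -0.087]
ft_force: [3.2, 4.3, -5.0]
opening: 14.3
```

```bash
python3 -c "
from h import *
plan(580.5,286.5,46,1.6);print(ctrl.state()['ft_torque'])
"
```

```text
pos [581.  288.5  49.8] jawyaw 1.324 tilt [ 0.002  0.003 -1.   ] F [ 3.2  4.3 -5. ] open 14.3 t 7.82
shift(tool) m [-0.      0.0037 -0.0021] turn -0.2758155168487757 rows 0.08984813786849481 tgt jaw 1.6
[ 0.84453661 -0.93408072  0.06884129]
```

Request:
{"api": "carry_out", "payload": {
  "motion": [
    {"travel":[0,0,0],"turn":-0.1},
    {"travel":[0,0,0],"turn":-0.1},
    {"travel":[0,0,0],"turn":-0.08},
    {"travel":[0,0,0],"turn":0},
    {"travel":[0,0,0],"turn":0}
  ]
}}

```text
clock: 8.23
position: [581.1, 288.9, 49.8]
eef_rot: [0.708, -0.706, -0.01, 0.009]
ft_force: [4.4, 5.1, -6.3]
opening: 14.0
```

```bash
python3 -c "
from h import *
plan(580.5,286.5,46,1.6);print(ctrl.state()['ft_torque'])
"
```

```text
pos [581.1 288.9  49.8] jawyaw 1.598 tilt [ 0.002  0.003 -1.   ] F [ 4.4  5.1 -6.3] open 14.0 t 8.23
shift(tool) m [-0.0006  0.0038 -0.0024] turn -0.0015018231693924022 rows 0.0905187287774703 tgt jaw 1.6
[ 1.19936326 -1.06409852  0.01025226]
```

Request:
{"api": "carry_out", "payload": {
  "motion": [
    {"travel":[0,0,0],"turn":-0.08},
    {"travel":[0,0,0],"turn":0},
    {"travel":[0,0,0],"turn":0}
  ]
}}

```text
clock: 8.48
position: [581.0, 288.9, 49.8]
eef_rot: [0.707, -0.705, -0.038, 0.037]
ft_force: [3.9, 5.3, -5.7]
opening: 14.2
```

```bash
python3 -c "
from h import *
plan(580.5,286.5,46,1.6);print(ctrl.state()['ft_torque'])
"
```

```text
pos [581.  288.9  49.8] jawyaw 1.678 tilt [ 0.002  0.003 -1.   ] F [ 3.9  5.3 -5.7] open 14.2 t 8.48
shift(tool) m [-0.0008  0.0038 -0.0024] turn 0.077864558818316 rows 0.09110582777723186 tgt jaw 1.6
[ 1.31717322 -1.03272357 -0.21377039]
```

The wrist torque jumped to -0.21 N·m, so the dial is at its stop. One slight further push, then release and look.

Request:
{"api": "carry_out", "payload": {
  "motion": [
    {"travel":[0,0,0],"turn":-0.05},
    {"travel":[0,0,0],"turn":0},
    {"travel":[0,0,0],"turn":0},
    {"travel":[0,0,0],"turn":0}
  ]
}}

```text
clock: 8.82
position: [581.0, 288.9, 49.8]
eef_rot: [0.706, -0.704, -0.056, 0.055]
ft_force: [3.6, 5.0, -5.0]
opening: 15.1
```

Request:
{"api": "carry_out", "payload": {
  "motion": [
    {"travel":[0,0,0],"turn":0},
    {"travel":[0,0,0],"turn":0},
    {"travel":[0,0,0],"turn":0},
    {"travel":[0,0,0],"turn":0},
    {"travel":[0,0,0],"turn":0}
  ],
  "claw": 0.05
}}

```text
clock: 9.23
position: [579.9, 287.2, 49.6]
eef_rot: [-0.705, 0.705, 0.057, -0.058]
ft_force: [0.0, 0.3, 0.1]
opening: 45.3
```

Request:
{"api": "carry_out", "payload": {
  "motion": [
    {"travel":[0,-0.035,0],"turn":0},
    {"travel":[0,-0.035,0],"turn":0},
    {"travel":[0,-0.035,0],"turn":0},
    {"travel":[0,-0.035,0],"turn":0},
    {"travel":[0,0,0],"turn":0}
  ]
}}

```text
clock: 9.65
position: [581.9, 290.5, 197.1]
eef_rot: [0.707, -0.703, -0.061, 0.055]
ft_force: [0.5, 1.3, 0.2]
opening: 50.1
```

```bash
python3 -c "
from h import *
p,K,E=img('wrist','w7.png');plan(580.5,286.5,46,1.6);print(ctrl.state()['ft_torque'],ctrl.state()['joints'].round(2))
"
```

```text
pos [581.2 289.2 193.7] jawyaw 1.734 tilt [ 0.005  0.003 -1.   ] F [ 0.  -0.6  0.1] open 50.1 t 9.7
shift(tool) m [-0.002   0.1477 -0.0029] turn 0.13404617981213174 rows 3.542638365964976 tgt jaw 1.6
[ 0.04448848 -0.11526483 -0.01288437] [ 0.19  0.75 -1.18  1.6   0.72  1.28  0.63]
```

View pics/w7.png

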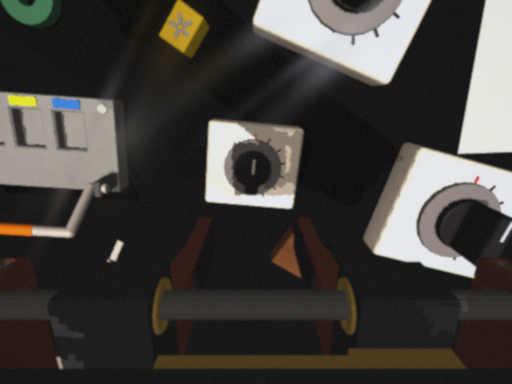

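Run:
```python
from h import *
p,K,E=img("wrist");c=cv2.resize(p[115:215,200:310],(660,600),interpolation=cv2.INTER_CUBIC);cv2.imwrite("pics/w7c.png",cv2.convertScaleAbs(c,alpha=1.8,beta=15))
```

```text
(no output)
```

View pics/w7c.png

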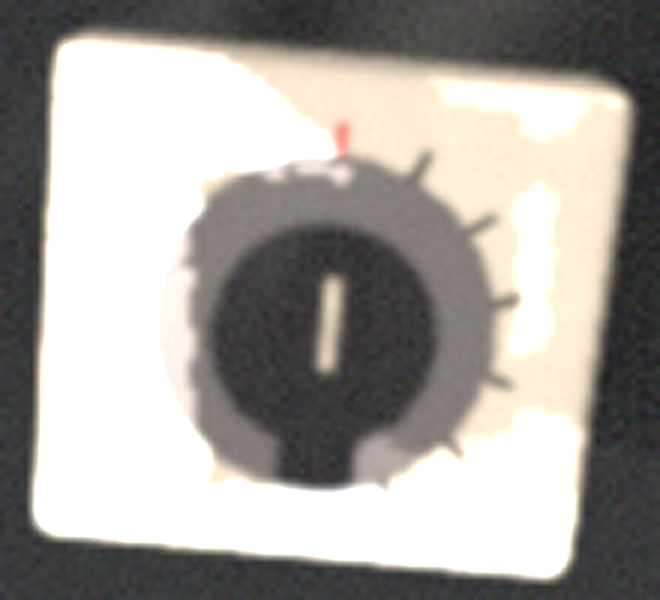

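The pointer at crop (330,325) lines up with the red zero mark at (342,140), so the dial is off. Now for the die and holder.

```bash
python3 -c "
from h import *
plan(530,120,300,np.pi/2)
"
```

```text
pos [580.5 287.9 191.1] jawyaw 1.734 tilt [ 0.003  0.001 -1.   ] F [ 0.5 -0.5 -0.8] open 49.7 t 9.75
shift(tool) m [-0.0769 -0.1092 -0.1574] turn 0.16334064173557117 rows 3.7746170048190906 tgt jaw 1.5707963267948966
```

Request:
{"api": "carry_out", "payload": {
  "motion": [
    {"travel":[-0.013,-0.027,-0.025],"turn":0},
    {"travel":[-0.013,-0.027,-0.025],"turn":0},
    {"travel":[-0.013,-0.027,-0.025],"turn":0},
    {"travel":[-0.013,-0.027,-0.025],"turn":0},
    {"travel":[-0.013,0,-0.028],"turn":0}
  ],
  "claw": 0.06
}}

```text
clock: 10.17
position: [537.2, 151.3, 300.7]
eef_rot: [0.705, -0.704, -0.059, 0.057]
ft_force: [1.0, 0.4, 0.7]
opening: 60.4
```

Request:
{"api": "carry_out", "payload": {
  "motion": [
    {"travel":[-0.012,0,-0.029],"turn":0},
    {"travel":[0,0,0],"turn":0.08},
    {"travel":[0,0,0],"turn":0.08},
    {"travel":[0,0,0],"turn":0},
    {"travel":[0,0,0],"turn":0}
  ]
}}

```text
clock: 10.58
position: [529.3, 119.4, 296.5]
eef_rot: [-0.707, 0.707, 0.002, -0.003]
ft_force: [0.4, -1.3, 0.4]
opening: 60.3
```

```bash
python3 -c "
from h import *
p,K,E=img('wrist','w8.png');plan(530,120,300,np.pi/2)
"
```

```text
pos [529.3 119.9 296.7] jawyaw 1.578 tilt [-0.001 -0.    -1.   ] F [0.1 0.8 0.6] open 59.9 t 10.63
shift(tool) m [ 0.0007 -0.0033  0.0001] turn 0.006850931126599402 rows 0.07942758995595989 tgt jaw 1.5707963267948966
```

View pics/w8.png

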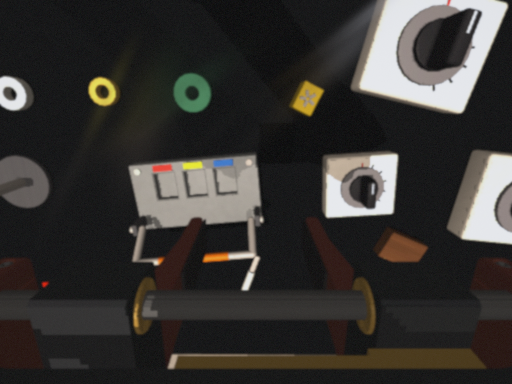

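The wrist view shows the die at (307,98), holder marks at red (162,168), yellow (193,165) and blue (223,162), the collars at (192,92), (102,91) and (14,93), and the post foot at (20,182). I'll measure these.

Run:
```python
from m import *
p,K,E=img("wrist","w9.png")
h=cv2.cvtColor(p,cv2.COLOR_BGR2HSV)
M=masks(p)
yel=cv2.inRange(h,np.array((20,120,90)),np.array((35,255,255)))
for c,s,l in blobs(yel,30):
    cs,_=cv2.findContours(l,cv2.RETR_EXTERNAL,cv2.CHAIN_APPROX_NONE);r=cv2.minAreaRect(cs[0]);print("yel",c.round(1),s.tolist(),[np.round(x,1) for x in r],onz(K,E,c,26).round(1))
for k in("red","blue"):
    for c,s,l in blobs(M[k],30): print(k,c.round(1),s[4],onz(K,E,c,26).round(1))
cv2.imwrite("pics/w9h.png",cv2.convertScaleAbs(cv2.resize(p[145:265,120:275],(775,600),interpolation=cv2.INTER_CUBIC),alpha=1.3))
cv2.imwrite("pics/w9d.png",cv2.convertScaleAbs(cv2.resize(p[70:125,280:335],(600,600),interpolation=cv2.INTER_CUBIC),alpha=1.3))
```

```text
yel [101.5  90.9] [88, 77, 28, 29, 554] [array([101.5,  91. ]), array([28., 27.]), np.float64(90.0)] [ 438.3 -103.1   26. ]
yel [306.6  97.8] [291, 81, 32, 35, 578] [array([306.8,  97.9]), array([22.8, 30.4]), np.float64(26.6)] [446.2 194.9  26. ]
yel [191.8 164.8] [183, 161, 19, 8, 122] [array([192. , 164.8]), array([ 6.5, 18.4]), np.float64(85.6)] [547.2  21.5  26. ]
blue [222.4 162.3] 101 [542.9  69.4  26. ]
```

View pics/w9h.png

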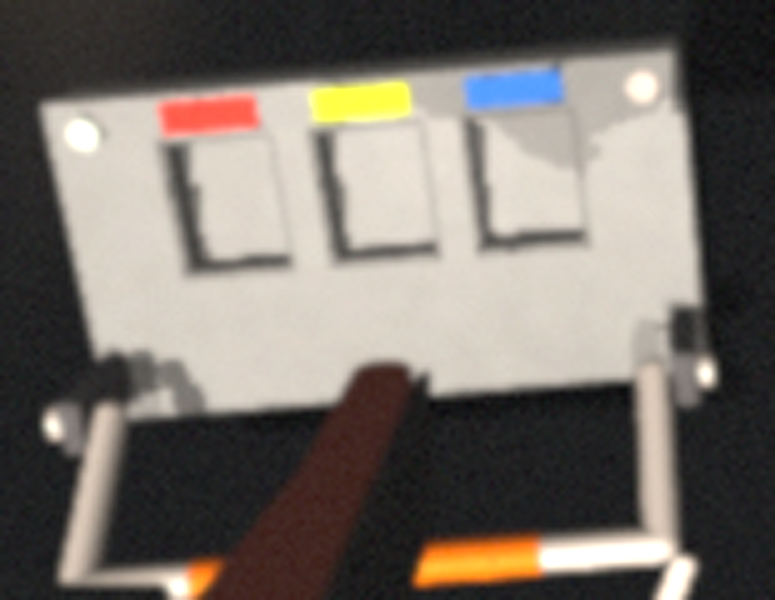

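View pics/w9d.png

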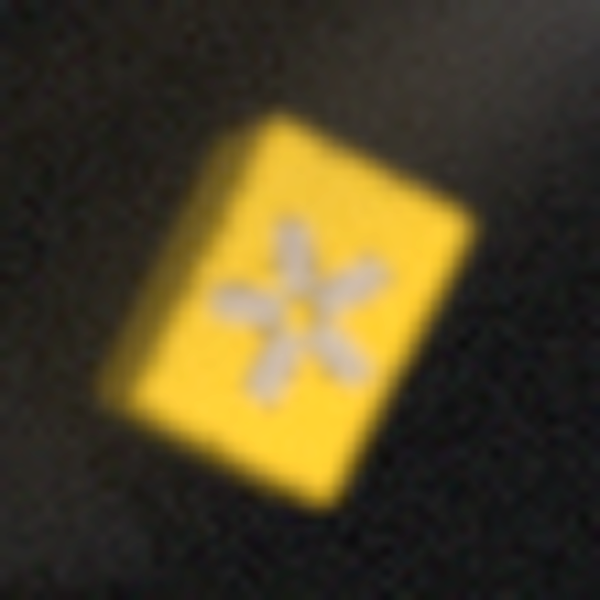

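Run:
```python
from h import *
p,K,E=img("wrist")
f=lambda u,v:(280+u/10.909,70+v/10.909)
D=np.array([onz(K,E,f(*q),40) for q in [(278,110),(480,225),(330,512),(130,400)]])
print("die",D.round(1).tolist(),D.mean(0).round(1),[round(np.linalg.norm(D[i]-D[(i+1)%4]),1) for i in range(4)],[round(float(np.arctan2(*(D[(i+1)%4]-D[i])[1::-1])),3) for i in range(4)])
g=lambda u,v:(120+u/5,145+v/5)
for n,L in (("holder",[(42,103),(680,45),(707,378),(100,418)]),("pock",[(313,128),(422,117),(438,254),(333,265)])):
    H=np.array([onz(K,E,g(*q),26) for q in L]);print(n,H.round(1).tolist(),H.mean(0).round(1),[round(np.linalg.norm(H[i]-H[(i+1)%4]),1) for i in range(4)],[round(float(np.arctan2(*(H[(i+1)%4]-H[i])[1::-1])),3) for i in range(4)])
# marks
for n,q in (("red",(209,116)),("yel",(361,103)),("blue",(515,88))): print(n,onz(K,E,g(*q),26).round(1))
```

```text
die [[422.9, 189.9, 40.0], [436.6, 216.7, 40.0], [472.6, 199.7, 40.0], [458.6, 172.6, 40.0]] [447.7 194.7  40. ] [np.float64(30.1), np.float64(39.8), np.float64(30.5), np.float64(39.6)] [1.097, -0.441, -2.051, 2.691]
holder [[549.1, -77.5, 26.0], [529.6, 122.1, 26.0], [641.3, 131.9, 26.0], [657.1, -71.4, 26.0]] [594.3  26.3  26. ] [np.float64(200.5), np.float64(112.1), np.float64(203.9), np.float64(108.2)] [1.668, 0.088, -1.493, -3.085]
pock [[556.7, 6.8, 26.0], [552.9, 41.3, 26.0], [598.3, 44.4, 26.0], [602.3, 10.2, 26.0]] [577.6  25.7  26. ] [np.float64(34.7), np.float64(45.5), np.float64(34.4), np.float64(45.8)] [1.679, 0.068, -1.455, -3.067]
red [553.  -25.5  26. ]
yel [548.5  22.4  26. ]
blue [543.5  70.7  26. ]
```

Run:
```python
from h import *
p,K,E=img("wrist")
th=0.097;c,s=np.cos(th),np.sin(th);O=np.array([577.4,25.9,0]);X=np.array([c,s,0])
ang=np.linspace(1.9,2.7,17)
P=np.array([O+X*(55-55*np.cos(a))+[0,0,59+55*np.sin(a)] for a in ang])
for nm in("wrist","side","scene"):
    q,K,E=img(nm)
    if nm=="wrist":print(ctrl.state()["joints"].round(2))
    h=cv2.cvtColor(q,cv2.COLOR_BGR2HSV);m=cv2.inRange(h,np.array((5,150,120)),np.array((15,255,255)))
    ys,xs=np.nonzero(m);
    from m import blobs
    print(nm,[(b[0].round(1).tolist(),b[1][:5].tolist()) for b in blobs(m,20)])
    print([(round(a,2),u.round(1).tolist()) for a,u in zip(ang,proj(K,E,P))][::2])
```

```text
[ 0.64  0.49 -1.31  1.72  0.49  1.32  0.8 ]
wrist [([406.1, 243.2], [391, 236, 32, 16, 109]), ([391.8, 254.5], [380, 247, 28, 14, 198]), ([214.9, 256.2], [203, 252, 25, 10, 135]), ([160.0, 259.7], [157, 257, 7, 8, 36])]
[(np.float64(1.9), [191.0, 250.8]), (np.float64(2.0), [191.9, 253.3]), (np.float64(2.1), [192.8, 255.4]), (np.float64(2.2), [193.8, 257.1]), (np.float64(2.3), [194.7, 258.5]), (np.float64(2.4), [195.7, 259.4]), (np.float64(2.5), [196.6, 260.0]), (np.float64(2.6), [197.5, 260.1]), (np.float64(2.7), [198.4, 259.9])]
side [([242.5, 168.1], [231, 158, 23, 21, 117])]
[(np.float64(1.9), [246.4, 169.6]), (np.float64(2.0), [244.9, 169.4]), (np.float64(2.1), [243.5, 169.4]), (np.float64(2.2), [242.2, 169.6]), (np.float64(2.3), [241.0, 169.9]), (np.float64(2.4), [239.9, 170.4]), (np.float64(2.5), [238.9, 171.0]), (np.float64(2.6), [238.0, 171.8]), (np.float64(2.7), [237.3, 172.7])]
scene [([390.6, 0.4], [383, 0, 18, 2, 29]), ([322.0, 4.2], [316, 3, 14, 3, 31]), ([339.2, 3.2], [335, 2, 11, 3, 22]), ([290.4, 6.3], [285, 5, 14, 3, 26]), ([306.4, 5.2], [301, 4, 14, 3, 31]), ([232.3, 203.7], [215, 200, 36, 8, 109])]
[(np.float64(1.9), [231.4, 197.6]), (np.float64(2.0), [231.8, 199.5]), (np.float64(2.1), [232.1, 201.5]), (np.float64(2.2), [232.5, 203.6]), (np.float64(2.3), [232.8, 205.7]), (np.float64(2.4), [233.1, 207.7]), (np.float64(2.5), [233.4, 209.7]), (np.float64(2.6), [233.6, 211.7]), (np.float64(2.7), [233.9, 213.6])]
```

Request:
{"api": "carry_out", "payload": {
  "motion": [
    {"travel":[-0.027,0.03,0.025],"turn":0},
    {"travel":[-0.027,0.03,0.025],"turn":0},
    {"travel":[-0.027,0.03,0.025],"turn":0},
    {"travel":[0,0.03,0],"turn":0.119},
    {"travel":[0,0.02,0],"turn":0.119}
  ],
  "claw": 0.07
}}

```text
clock: 11.35
position: [456.1, 186.4, 166.6]
eef_rot: [-0.702, 0.703, -0.083, 0.082]
ft_force: [0.2, -0.6, -0.3]
opening: 70.1
```

Request:
{"api": "carry_out", "payload": {
  "motion": [
    {"travel":[0,0,0],"turn":0.119},
    {"travel":[0,0,0],"turn":0.119},
    {"travel":[0,0,0],"turn":0.119},
    {"travel":[0,0,0],"turn":0.119},
    {"travel":[0,0,0],"turn":0.119}
  ]
}}

```text
clock: 11.77
position: [458.3, 185.9, 168.6]
eef_rot: [0.647, -0.646, 0.286, -0.286]
ft_force: [0.4, 0.4, 0.5]
opening: 70.2
```

Request:
{"api": "carry_out", "payload": {
  "motion": [
    {"travel":[0,0,0],"turn":0.119},
    {"travel":[0,0,0],"turn":0.119},
    {"travel":[0,0,0],"turn":0.119},
    {"travel":[0,0,0],"turn":0.119},
    {"travel":[0,0,0],"turn":0.119}
  ]
}}

```text
clock: 12.18
position: [458.3, 185.8, 168.6]
eef_rot: [0.534, -0.534, 0.463, -0.463]
ft_force: [0.2, -0.2, -0.5]
opening: 70.1
```

Request:
{"api": "carry_out", "payload": {
  "motion": [
    {"travel":[0,0,0],"turn":0.119},
    {"travel":[0,0,0],"turn":0.119},
    {"travel":[0,0,0],"turn":0.119},
    {"travel":[0,0,0],"turn":0.119},
    {"travel":[0,0,0],"turn":0.119}
  ]
}}

```text
clock: 12.6
position: [458.3, 185.9, 168.6]
eef_rot: [0.375, -0.375, 0.6, -0.599]
ft_force: [0.6, 0.1, -0.6]
opening: 69.9
```

```bash
python3 -c "
from h import *
p,K,E=img('wrist','w10.png');plan(447.7,194.7,110,-0.446);print(ctrl.state()['joints'].round(2))
"
```

```text
pos [458.3 185.9 168.7] jawyaw -0.46 tilt [ 0.  0. -1.] F [-1.2  0.4  0.7] open 70.1 t 12.65
shift(tool) m [-0.0031  0.0587 -0.0134] turn -0.013732308261909854 rows 1.4069587348271886 tgt jaw -0.446
[ 0.13  0.34 -0.77  1.99  0.3   0.92 -1.24]
```

View pics/w10.png

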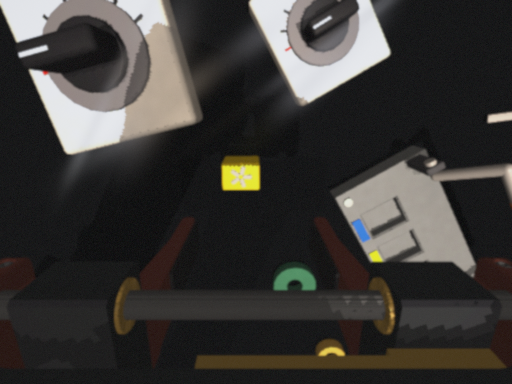

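Run:
```python
from m import *
p,K,E=img("wrist")
h=cv2.cvtColor(p,cv2.COLOR_BGR2HSV)
yel=cv2.inRange(h,np.array((20,120,150)),np.array((35,255,255)))
c=cv2.resize(p[145:200,210:275],(709,600),interpolation=cv2.INTER_CUBIC);cv2.imwrite("pics/w10c.png",c)
print(proj(K,E,[447.7,194.7,40]))
th=-.446;a=np.array([np.cos(th),np.sin(th),0]);b=np.array([-np.sin(th),np.cos(th),0])
print(((proj(K,E,[np.array([447.7,194.7,40])+sx*20*a+sy*15*b for sx,sy in((-1,1),(1,1),(1,-1),(-1,-1))])-[210,145])*10.909).round(0).tolist())
```

```text
[[240.3418889  175.06332443]]
[[118.0, 180.0], [535.0, 174.0], [538.0, 472.0], [133.0, 478.0]]
```

View pics/w10c.png

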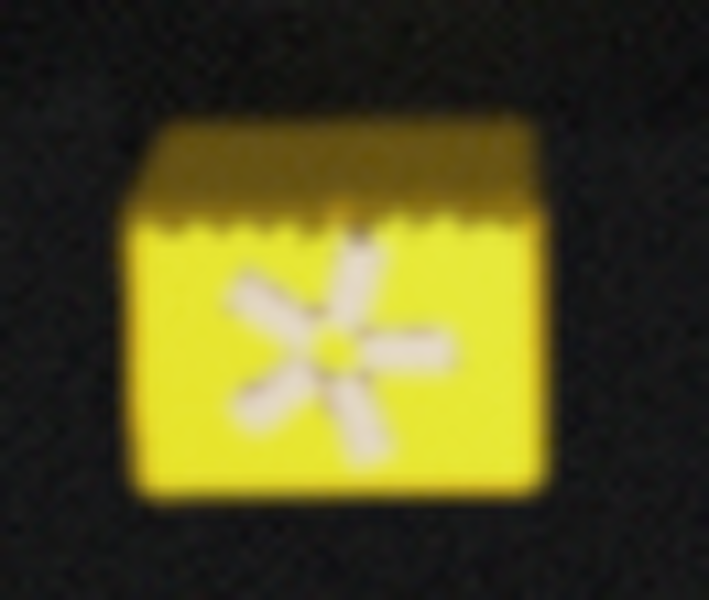

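```bash
python3 -c "
from h import *
plan(447.2,193.8,22,-0.446)"
```

```text
pos [458.4 185.9 168.7] jawyaw -0.448 tilt [ 0. -0. -1.] F [-0.6  1.1  0.1] open 69.7 t 12.7
shift(tool) m [-0.0023  0.1467 -0.0135] turn -0.002265906868639478 rows 3.5175829230582845 tgt jaw -0.446
```

Request:
{"api": "carry_out", "payload": {
  "motion": [
    {"travel":[-0.002,0.025,-0.0135],"turn":0},
    {"travel":[0,0.035,0],"turn":0},
    {"travel":[0,0.035,0],"turn":0},
    {"travel":[0,0,0],"turn":0},
    {"travel":[0,0,0],"turn":0}
  ]
}}

```text
clock: 13.12
position: [445.8, 193.0, 72.8]
eef_rot: [0.376, -0.379, 0.598, -0.597]
ft_force: [0.6, -0.8, -0.4]
opening: 70.1
```

```bash
python3 -c "
from h import *
p,K,E=img('wrist','w11.png');plan(447.2,193.8,22,-0.446)"
```

```text
pos [447.2 193.8  74.3] jawyaw -0.445 tilt [-0.001  0.    -1.   ] F [0.3 0.1 1. ] open 70.2 t 13.17
shift(tool) m [-0.      0.0523  0.0001] turn 0.0006483746827596892 rows 1.25331492938876 tgt jaw -0.446
```

View pics/w11.png

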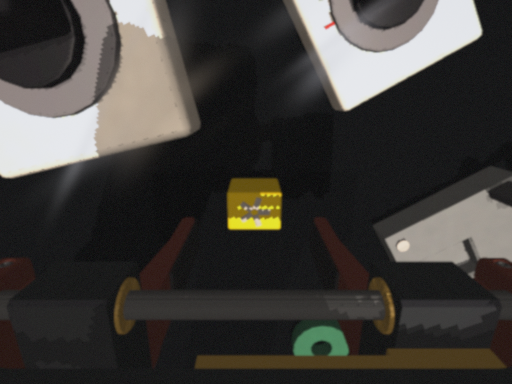

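Request:
{"api": "carry_out", "payload": {
  "motion": [
    {"travel":[0,0.026,0],"turn":0},
    {"travel":[0,0.026,0],"turn":0},
    {"travel":[0,0,0],"turn":0},
    {"travel":[0,0,0],"turn":0},
    {"travel":[0,0,0],"turn":0}
  ]
}}

```text
clock: 13.58
position: [448.4, 194.0, 23.7]
eef_rot: [-0.378, 0.376, -0.598, 0.599]
ft_force: [-0.1, -0.2, -0.7]
opening: 69.9
```

Request:
{"api": "carry_out", "payload": {
  "motion": [
    {"travel":[0,0,0],"turn":0},
    {"travel":[0,0,0],"turn":0},
    {"travel":[0,0,0],"turn":0},
    {"travel":[0,0,0],"turn":0},
    {"travel":[0,0,0],"turn":0}
  ],
  "claw": 0.0,
  "squeeze": 20
}}

```text
clock: 14.0
position: [447.2, 193.2, 21.9]
eef_rot: [-0.377, 0.376, -0.599, 0.599]
ft_force: [0.2, 0.3, -0.0]
opening: 40.3
```

Request:
{"api": "carry_out", "payload": {
  "motion": [
    {"travel":[0,0,0],"turn":0},
    {"travel":[0,0,0],"turn":0},
    {"travel":[0,0,0],"turn":0}
  ]
}}

```text
clock: 14.25
position: [447.3, 193.3, 21.9]
eef_rot: [-0.377, 0.376, -0.598, 0.599]
ft_force: [-0.6, -1.0, 4.8]
opening: 39.7
```

```bash
python3 -c "
from h import *
p,K,E=img('wrist','w12.png');plan(447.2,193.8,22,-0.446)"
```

```text
pos [447.2 193.2  21.9] jawyaw -0.448 tilt [ 0. -0. -1.] F [-0.8 -2.2  6.1] open 39.7 t 14.3
shift(tool) m [-0.0005 -0.0001 -0.0003] turn -0.001921523790864521 rows 0.012139255240700773 tgt jaw -0.446
```

Request:
{"api": "carry_out", "payload": {
  "motion": [
    {"travel":[0,-0.03,0],"turn":0},
    {"travel":[0,-0.035,0],"turn":-0.109},
    {"travel":[0,-0.035,0],"turn":-0.109},
    {"travel":[0,0,0],"turn":-0.109},
    {"travel":[0,0,0],"turn":-0.109}
  ]
}}

```text
clock: 14.72
position: [448.4, 193.7, 123.5]
eef_rot: [-0.499, 0.497, -0.501, 0.503]
ft_force: [-0.9, 0.4, -1.7]
opening: 39.9
```

Request:
{"api": "carry_out", "payload": {
  "motion": [
    {"travel":[0,0,0],"turn":-0.109},
    {"travel":[0,0,0],"turn":0},
    {"travel":[0,0,0],"turn":0}
  ]
}}

```text
clock: 14.97
position: [446.8, 192.9, 121.2]
eef_rot: [-0.523, 0.523, -0.476, 0.476]
ft_force: [0.2, -0.3, -0.8]
opening: 39.7
```

```bash
python3 -c "
from h import *
p,K,E=img('wrist','w13.png');plan(577.4,25.9,100,0.097);print(ctrl.state()['joints'].round(2))"
```

```text
pos [446.8 193.  121.3] jawyaw 0.094 tilt [-0.001 -0.    -1.   ] F [ 0.5 -0.3 -0.4] open 40.0 t 15.02
shift(tool) m [0.1786 0.0212 0.1144] turn -0.0034533255106357075 rows 4.282748344547743 tgt jaw 0.097
[ 0.18  0.44 -0.88  2.05  0.45  0.85 -0.85]
```

View pics/w13.png

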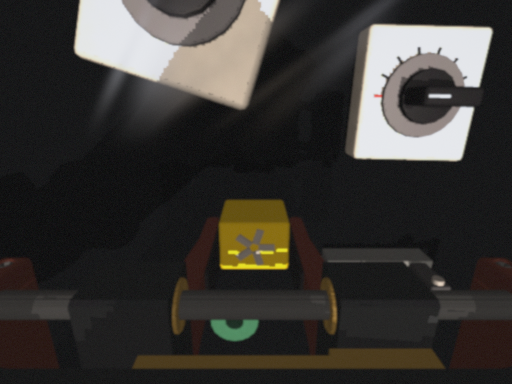

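Run:
```python
from h import *
p,K,E=img("wrist");s=ctrl.state();R=toolR(s)
c=cv2.resize(p[190:280,205:305],(667,600),interpolation=cv2.INTER_CUBIC);cv2.imwrite("pics/w13c.png",cv2.convertScaleAbs(c,alpha=1.5))
P=[s["position"]+R@np.array([sx,-18,sz]) for sx,sz in((-15,-20),(-15,20),(15,20),(15,-20))]
print(((proj(K,E,P)-[205,190])*6.667).round(0).tolist())
```

```text
[[80.0, 210.0], [560.0, 209.0], [549.0, 523.0], [93.0, 524.0]]
```

View pics/w13c.png

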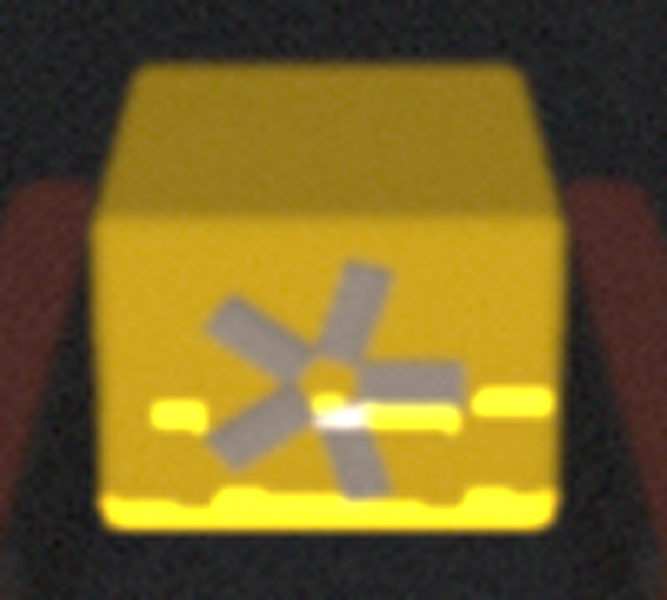

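```bash
python3 -c "
from h import *
plan(565,-40,150,0.097)"
```

```text
pos [446.9 193.1 121.3] jawyaw 0.094 tilt [-0.001 -0.    -1.   ] F [-1.3 -0.2 -0.7] open 40.1 t 15.07
shift(tool) m [ 0.2431 -0.0287  0.0957] turn -0.0029829966211669667 rows 5.830374165238667 tgt jaw 0.097
```

Request:
{"api": "carry_out", "payload": {
  "motion": [
    {"travel":[0.032,-0.01,0.012],"turn":0},
    {"travel":[0.032,-0.01,0.012],"turn":0},
    {"travel":[0.032,-0.009,0.012],"turn":0},
    {"travel":[0.032,0,0.012],"turn":0},
    {"travel":[0.032,0,0.012],"turn":-0.003}
  ]
}}

```text
clock: 15.48
position: [523.1, 38.3, 151.1]
eef_rot: [0.524, -0.524, 0.475, -0.475]
ft_force: [1.4, 0.7, -1.5]
opening: 40.1
```

Request:
{"api": "carry_out", "payload": {
  "motion": [
    {"travel":[0.032,0,0.012],"turn":0},
    {"travel":[0.032,0,0.012],"turn":0},
    {"travel":[0.019,0,0.012],"turn":0},
    {"travel":[0,0,0],"turn":0},
    {"travel":[0,0,0],"turn":0}
  ]
}}

```text
clock: 15.9
position: [566.6, -40.3, 150.1]
eef_rot: [-0.523, 0.523, -0.476, 0.475]
ft_force: [0.1, 0.7, -1.3]
opening: 39.7
```

```bash
python3 -c "
from h import *
p,K,E=img('wrist','w14.png');plan(577.4,25.9,150,0.097);print(ctrl.state()['joints'].round(2));np.savez('w14.npz',K=K,E=E)"
```

```text
pos [566.  -38.6 150.2] jawyaw 0.099 tilt [-0.001  0.001 -1.   ] F [-0.6 -0.4 -0.8] open 39.7 t 15.95
shift(tool) m [-0.0631  0.0002  0.0177] turn 0.0016699676995735047 rows 1.5132597280940097 tgt jaw 0.097
[ 0.58  0.51 -0.81  1.84  0.44  0.98 -0.32]
```

View pics/w14.png

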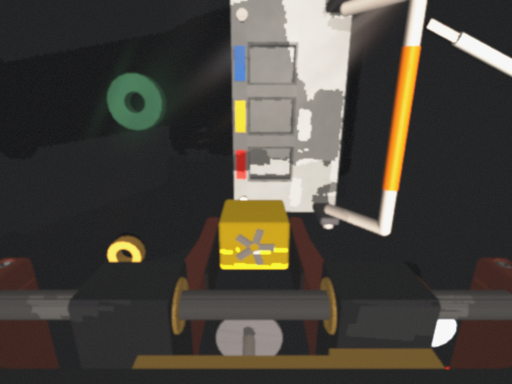

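Run:
```python
from h import *
p=cv2.imread("pics/w14.png")
c=cv2.resize(p[85:145,225:305],(800,600),interpolation=cv2.INTER_CUBIC);cv2.imwrite("pics/w14c.png",cv2.convertScaleAbs(c,alpha=1.2))
```

```text
(no output)
```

View pics/w14c.png

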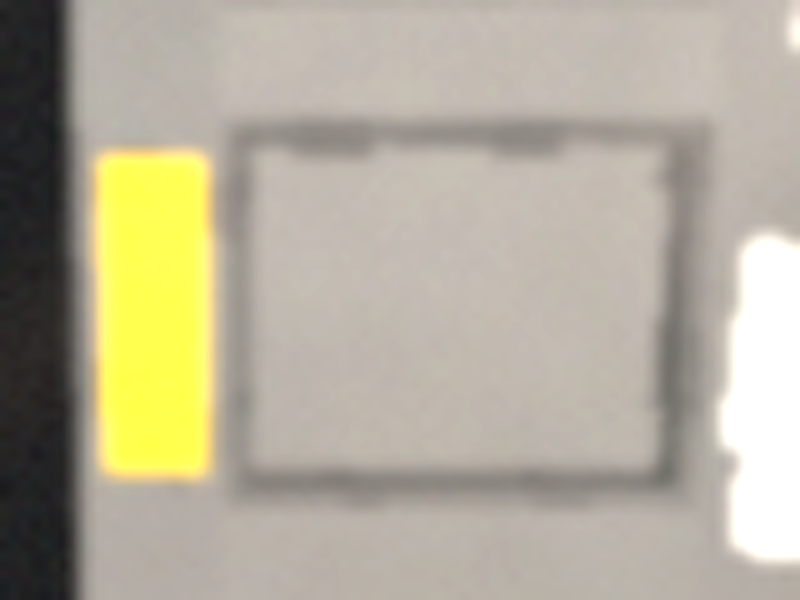

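Run:
```python
from h import *
d=np.load("w14.npz");K,E=d["K"],d["E"]
g=lambda u,v:(225+u/10,85+v/10)
for n,L,z in (("mouth",[(230,123),(708,122),(690,495),(235,497)],26),("floor",[(250,147),(670,142),(655,475),(250,473)],12),("mark",[(97,150),(208,152),(210,475),(102,478)],26)):
    H=np.array([onz(K,E,g(*q),z) for q in L]);print(n,H.mean(0).round(1),[round(np.linalg.norm(H[i]-H[(i+1)%4]),1) for i in range(4)],[round(float(np.arctan2(*(H[(i+1)%4]-H[i])[1::-1])),3) for i in range(4)])
```

```text
mouth [578.2  24.8  26. ] [np.float64(46.1), np.float64(35.6), np.float64(45.6), np.float64(35.8)] [0.096, -1.483, -3.043, 1.673]
floor [578.1  24.1  12. ] [np.float64(42.6), np.float64(33.4), np.float64(42.5), np.float64(32.7)] [0.106, -1.484, -3.052, 1.661]
mark [547.7  21.6  26. ] [np.float64(10.7), np.float64(30.9), np.float64(10.8), np.float64(31.4)] [0.077, -1.478, -3.02, 1.661]
```

```bash
python3 -c "
from h import *
plan(577.3,25.2,60,0.096)"
```

```text
pos [566.  -38.6 150.2] jawyaw 0.099 tilt [-0.001  0.001 -1.   ] F [-0.6 -0.4 -0.8] open 39.7 t 15.95
shift(tool) m [-0.0623  0.0902  0.0176] turn 0.0026699676995736166 rows 2.164176556648957 tgt jaw 0.096
```

Request:
{"api": "carry_out", "payload": {
  "motion": [
    {"travel":[-0.031,0,0.009],"turn":0.0025},
    {"travel":[-0.0313,0,0.0086],"turn":0},
    {"travel":[0,0.03,0],"turn":0},
    {"travel":[0,0.03,0],"turn":0},
    {"travel":[0,0.02,0],"turn":0}
  ]
}}

```text
clock: 16.37
position: [576.0, 27.1, 68.8]
eef_rot: [-0.524, 0.525, -0.475, 0.474]
ft_force: [-0.9, -0.4, -1.0]
opening: 39.7
```

Request:
{"api": "carry_out", "payload": {
  "motion": [
    {"travel":[0,0,0],"turn":0},
    {"travel":[0,0,0],"turn":0},
    {"travel":[0,0,0],"turn":0}
  ]
}}

```text
clock: 16.62
position: [578.2, 25.8, 71.9]
eef_rot: [0.525, -0.524, 0.474, -0.475]
ft_force: [0.6, 0.4, 0.1]
opening: 39.7
```

```bash
python3 -c "
from h import *
plan(577.3,25.2,48,0.096)"
```

```text
pos [578.2  25.8  71.9] jawyaw 0.099 tilt [ 0.002  0.001 -1.   ] F [0.6 0.4 0.1] open 39.7 t 16.62
shift(tool) m [ 0.0005  0.0239 -0.001 ] turn 0.0026932744300594003 rows 0.5741578711474887 tgt jaw 0.096
```

Check the alignment from the side before the final descent.

Request:
{"api": "carry_out", "payload": {
  "motion": [
    {"travel":[0.0005,0.01,-0.0008],"turn":0.002},
    {"travel":[0,0.01,0],"turn":0},
    {"travel":[0,0,0],"turn":0},
    {"travel":[0,0,0],"turn":0},
    {"travel":[0,0,0],"turn":0}
  ]
}}

```text
clock: 17.03
position: [577.0, 23.9, 50.7]
eef_rot: [0.523, -0.523, 0.476, -0.476]
ft_force: [-0.2, 0.2, -0.4]
opening: 39.8
```

Request:
{"api": "carry_out", "payload": {
  "motion": [
    {"travel":[0,0.003,0],"turn":0},
    {"travel":[0,0.003,0],"turn":0},
    {"travel":[0,0.002,0],"turn":0},
    {"travel":[0,0,0],"turn":0},
    {"travel":[0,0,0],"turn":0}
  ]
}}

```text
clock: 17.45
position: [576.9, 23.9, 42.4]
eef_rot: [-0.523, 0.523, -0.476, 0.475]
ft_force: [0.8, 0.2, -1.4]
opening: 39.7
```

```bash
python3 -c "
from h import *
plan(577.3,25.2,34,0.096);img('side','s2.png');p=cv2.imread('pics/s2.png');cv2.imwrite('pics/s2c.png',cv2.resize(p[120:250,190:330],(646,600),interpolation=cv2.INTER_CUBIC))"
```

```text
pos [576.9  23.9  42.4] jawyaw 0.096 tilt [-0.  0. -1.] F [ 0.8  0.2 -1.4] open 39.7 t 17.45
shift(tool) m [-0.0012  0.0084  0.0005] turn -0.00044541115521390395 rows 0.20146414733200171 tgt jaw 0.096
```

View pics/s2c.png

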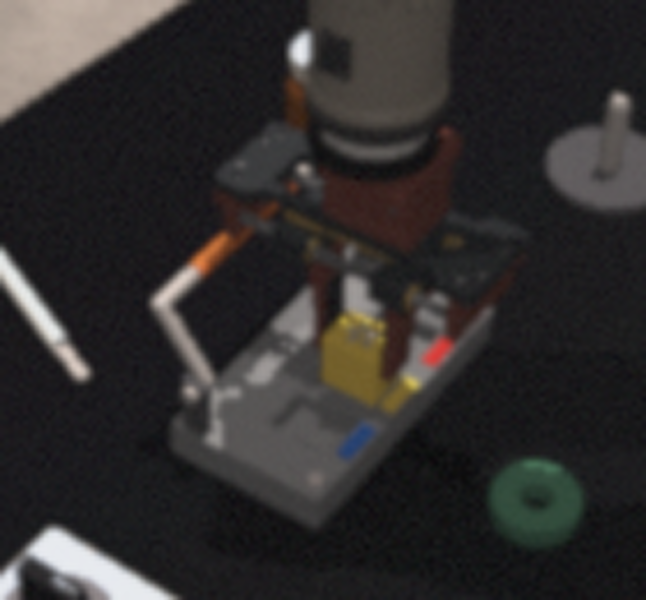

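The die at (355,350) is about 6 mm into the pocket with almost no force. I'll continue down, then release.

Request:
{"api": "carry_out", "payload": {
  "motion": [
    {"travel":[0,0.003,0],"turn":0},
    {"travel":[0,0.003,0],"turn":0},
    {"travel":[0,0.001,0],"turn":0},
    {"travel":[0,0,0],"turn":0},
    {"travel":[0,0,0],"turn":0}
  ]
}}

```text
clock: 17.92
position: [576.9, 23.9, 35.4]
eef_rot: [-0.523, 0.523, -0.476, 0.475]
ft_force: [0.3, -0.6, 0.2]
opening: 40.2
```

Request:
{"api": "carry_out", "payload": {
  "motion": [
    {"travel":[0,0,0],"turn":0},
    {"travel":[0,0,0],"turn":0},
    {"travel":[0,0,0],"turn":0},
    {"travel":[0,0,0],"turn":0}
  ],
  "claw": 0.052
}}

```text
clock: 18.25
position: [577.2, 23.9, 35.7]
eef_rot: [0.523, -0.523, 0.475, -0.476]
ft_force: [0.7, -0.3, 0.7]
opening: 51.5
```

Request:
{"api": "carry_out", "payload": {
  "motion": [
    {"travel":[0,-0.02,0],"turn":0},
    {"travel":[0,-0.035,0],"turn":0},
    {"travel":[0,-0.035,0],"turn":0},
    {"travel":[0,-0.03,0],"turn":0},
    {"travel":[0,0,0],"turn":0}
  ]
}}

```text
clock: 18.67
position: [580.5, 25.2, 161.7]
eef_rot: [0.526, -0.521, 0.473, -0.478]
ft_force: [0.5, 0.7, 0.4]
opening: 51.8
```

Request:
{"api": "carry_out", "payload": {
  "motion": [
    {"travel":[0.03,0,0],"turn":0},
    {"travel":[0.03,0,0],"turn":0},
    {"travel":[0,0,0],"turn":0},
    {"travel":[0,0,0],"turn":0}
  ]
}}

```text
clock: 19.0
position: [582.6, -38.2, 155.0]
eef_rot: [-0.522, 0.523, -0.477, 0.477]
ft_force: [-0.2, 0.4, 0.1]
opening: 52.0
```

```bash
python3 -c "
from h import *
p,K,E=img('wrist','w15.png');plan(577.3,25.2,34,0.096);np.savez('w15.npz',K=K,E=E);img('scene','sc15.png');p2,_,_=img('side','s15.png');cv2.imwrite('pics/s15c.png',cv2.resize(p2[100:250,170:330],(640,600),interpolation=cv2.INTER_CUBIC))"
```

```text
pos [582.5 -36.2 155.2] jawyaw 0.094 tilt [-0.  0. -1.] F [-0.5  0.7  0.4] open 52.0 t 19.05
shift(tool) m [-0.0616  0.1212  0.0006] turn -0.001980397507763021 rows 2.906682269556013 tgt jaw 0.096
```

View pics/w15.png

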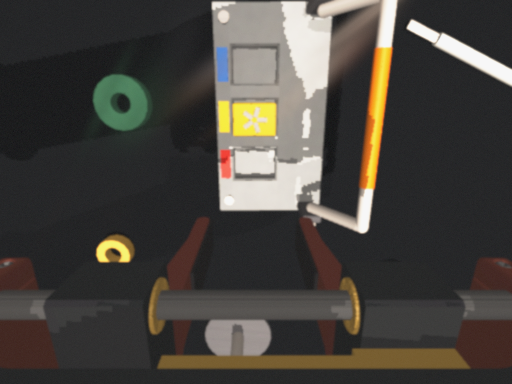

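View pics/sc15.png

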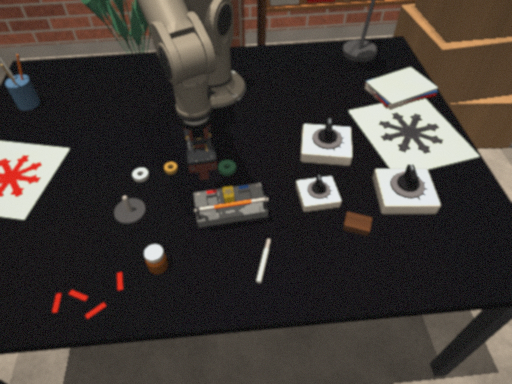

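Run:
```python
from h import *
d=np.load("w15.npz");K,E=d["K"],d["E"]
p=cv2.imread("pics/w15.png")
c=cv2.resize(p[85:150,210:296],(794,600),interpolation=cv2.INTER_CUBIC);cv2.imwrite("pics/w15c.png",c)
h=cv2.cvtColor(p,cv2.COLOR_BGR2HSV);m=cv2.inRange(h,np.array((20,110,120)),np.array((35,255,255)));m[:,:231]=0;m=cv2.morphologyEx(m,cv2.MORPH_CLOSE,np.ones((7,7)))
cs,_=cv2.findContours(m,cv2.RETR_EXTERNAL,cv2.CHAIN_APPROX_NONE);r=cv2.minAreaRect(max(cs,key=len));print(r)
for z in(40,52,58):
    H=np.array([onz(K,E,q,z) for q in cv2.boxPoints(r)]);print(z,H.mean(0).round(1),[round(np.linalg.norm(H[i]-H[(i+1)%4]),1) for i in range(2)],[round(float(np.arctan2(*(H[(i+1)%4]-H[i])[1::-1])),3) for i in range(2)])
```

```text
((376.97515869140625, 117.38175964355469), (10.507210731506348, 142.82164001464844), 6.581944465637207)
40 [694.5  30.4  40. ] [np.float64(132.1), np.float64(9.5)] [1.665, -0.013]
52 [689.3  30.9  52. ] [np.float64(126.4), np.float64(9.0)] [1.665, -0.013]
58 [686.8  31.1  58. ] [np.float64(123.5), np.float64(8.8)] [1.665, -0.013]
```

View pics/w15c.png

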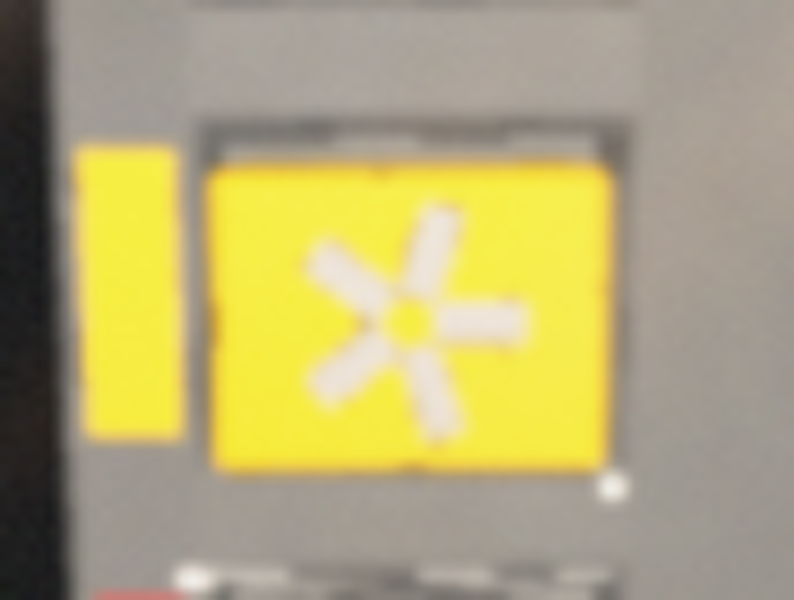

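View pics/s15c.png

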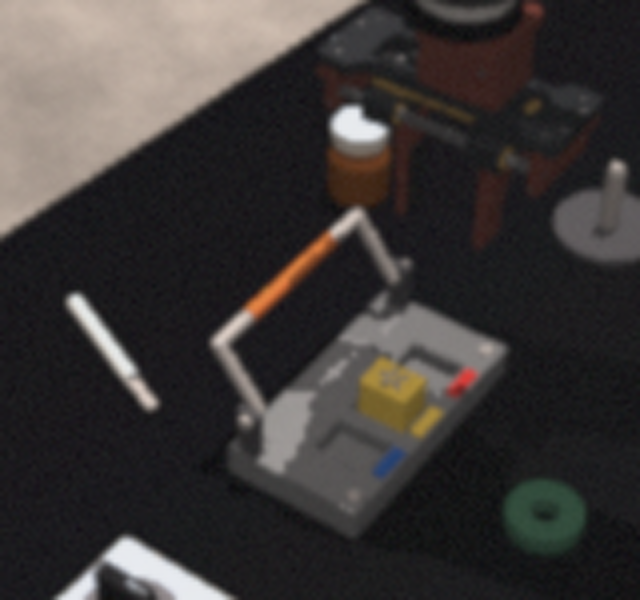

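Run:
```python
from h import *
d=np.load("w15.npz");K,E=d["K"],d["E"]
g=lambda u,v:(210+u/9.23,85+v/9.23)
for z in(44,52,58):
    H=np.array([onz(K,E,g(*q),z) for q in [(207,166),(615,164),(607,471),(214,472)]]);print(z,H.mean(0).round(1),[round(np.linalg.norm(H[i]-H[(i+1)%4]),1) for i in range(4)],[round(float(np.arctan2(*(H[(i+1)%4]-H[i])[1::-1])),3) for i in range(4)])
```

```text
44 [578.   22.7  44. ] [np.float64(40.9), np.float64(30.5), np.float64(40.8), np.float64(30.5)] [0.095, -1.484, -3.049, 1.662]
52 [577.9  23.3  52. ] [np.float64(39.7), np.float64(29.7), np.float64(39.6), np.float64(29.6)] [0.095, -1.484, -3.049, 1.662]
58 [577.9  23.7  58. ] [np.float64(38.8), np.float64(29.0), np.float64(38.7), np.float64(28.9)] [0.095, -1.484, -3.049, 1.662]
```

The die is seated: its top measures 40x30 mm at z=52, centred on the pocket, with yaw 0.095. The lever's at about 2.2 rad. Next I'll close the fingers and get behind the bar.

```bash
python3 -c "
from h import *
plan(700,35.6,160,0.096)"
```

```text
pos [582.5 -34.5 155.5] jawyaw 0.097 tilt [-0.     0.001 -1.   ] F [ 0.4  0.1 -0.4] open 51.5 t 19.15
shift(tool) m [-0.0584 -0.0045  0.1237] turn 0.0010235546599346446 rows 2.967150092858241 tgt jaw 0.096
```

Request:
{"api": "carry_out", "payload": {
  "motion": [
    {"travel":[-0.014,-0.005,0.031],"turn":0},
    {"travel":[-0.015,0,0.031],"turn":0},
    {"travel":[-0.015,0,0.031],"turn":0},
    {"travel":[-0.015,0,0.031],"turn":0},
    {"travel":[0,0,0],"turn":0}
  ],
  "claw": 0.0
}}

```text
clock: 19.57
position: [703.8, 42.1, 160.5]
eef_rot: [0.527, -0.523, 0.475, -0.473]
ft_force: [-0.7, 0.8, 0.4]
opening: 21.9
```

Request:
{"api": "carry_out", "payload": {
  "motion": [
    {"travel":[0,0.03,0],"turn":0},
    {"travel":[0,0.03,0],"turn":0},
    {"travel":[0,0.01,0],"turn":0},
    {"travel":[0,0,0],"turn":0},
    {"travel":[0,0,0],"turn":0}
  ]
}}

```text
clock: 19.98
position: [700.3, 35.4, 90.9]
eef_rot: [-0.523, 0.524, -0.476, 0.475]
ft_force: [-0.7, -0.2, 1.0]
opening: 0.5
```

```bash
python3 -c "
from h import *
plan(700,35.6,90,0.096);p2,_,_=img('side');cv2.imwrite('pics/s16c.png',cv2.resize(p2[80:250,150:330],(635,600),interpolation=cv2.INTER_CUBIC))"
```

```text
pos [700.3  35.4  90.9] jawyaw 0.096 tilt [-0.001  0.    -1.   ] F [-0.7 -0.2  1. ] open 0.5 t 19.98
shift(tool) m [-0.0002  0.0009 -0.0002] turn 0.0003295907153708644 rows 0.021411959242566867 tgt jaw 0.096
```

View pics/s16c.png

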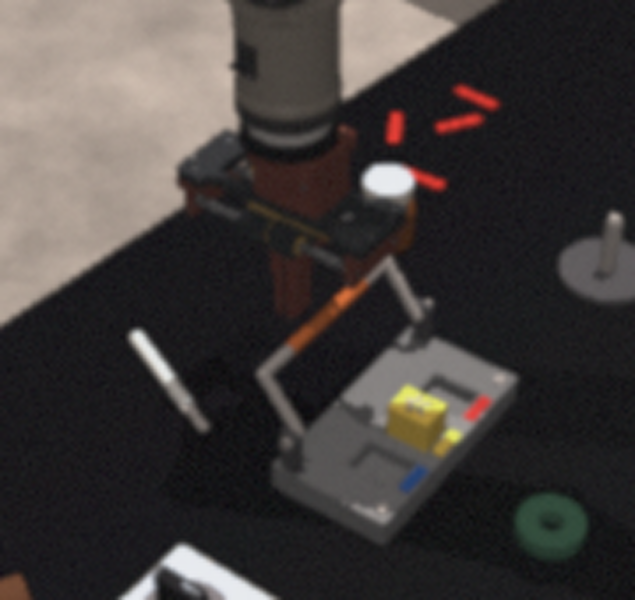

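The closed fingers at (290,290) are just behind the bar. I'll push toward the robot.

Request:
{"api": "carry_out", "payload": {
  "motion": [
    {"travel":[0,0,-0.01],"turn":0},
    {"travel":[0,0,-0.01],"turn":0},
    {"travel":[0,0,-0.01],"turn":0},
    {"travel":[0,0,-0.01],"turn":0},
    {"travel":[0,0,0],"turn":0}
  ]
}}

```text
clock: 20.45
position: [663.1, 31.5, 94.7]
eef_rot: [0.525, -0.521, 0.474, -0.477]
ft_force: [3.6, 0.3, 2.6]
opening: 0.2
```

Request:
{"api": "carry_out", "payload": {
  "motion": [
    {"travel":[0,0,-0.01],"turn":0},
    {"travel":[0,0,-0.01],"turn":0},
    {"travel":[0,0,-0.01],"turn":0},
    {"travel":[0,0,-0.01],"turn":0},
    {"travel":[0,0,0],"turn":0}
  ]
}}

```text
clock: 20.87
position: [620.0, 27.0, 91.4]
eef_rot: [-0.523, 0.524, -0.475, 0.476]
ft_force: [0.1, 0.8, -0.5]
opening: 0.5
```

```bash
python3 -c "
from h import *
plan(700,35.6,90,0.096);p2,_,_=img('side');cv2.imwrite('pics/s17c.png',cv2.resize(p2[80:250,150:330],(635,600),interpolation=cv2.INTER_CUBIC))"
```

```text
pos [620.   27.   91.4] jawyaw 0.096 tilt [ 0.    -0.001 -1.   ] F [ 0.1  0.8 -0.5] open 0.5 t 20.87
shift(tool) m [-0.0009  0.0014  0.0805] turn -0.00019339756628045102 rows 1.9302335222784295 tgt jaw 0.096
```

View pics/s17c.png

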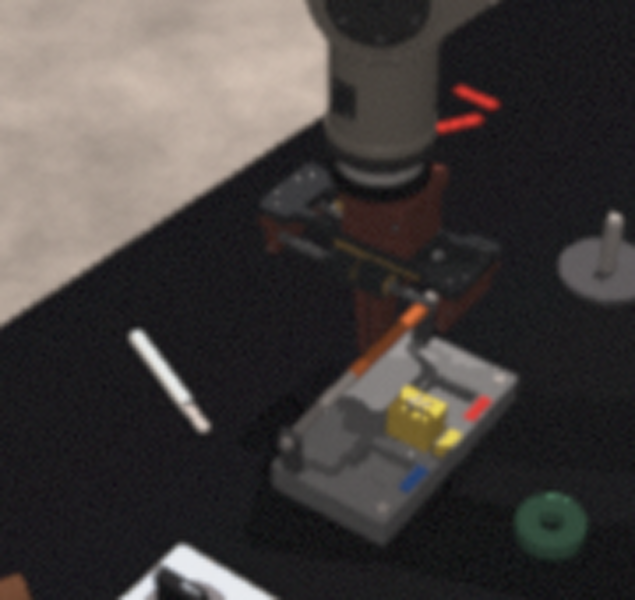

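Request:
{"api": "carry_out", "payload": {
  "motion": [
    {"travel":[0,0,-0.008],"turn":0},
    {"travel":[0,0,0.006],"turn":0},
    {"travel":[0,-0.025,0],"turn":0},
    {"travel":[0,-0.025,0],"turn":0},
    {"travel":[0,0,0],"turn":0}
  ]
}}

```text
clock: 21.33
position: [621.5, 28.1, 145.0]
eef_rot: [0.525, -0.522, 0.474, -0.477]
ft_force: [0.6, 0.0, 0.9]
opening: 0.4
```

Request:
{"api": "carry_out", "payload": {
  "motion": [
    {"travel":[0,0,-0.016],"turn":0},
    {"travel":[0,0,-0.016],"turn":0},
    {"travel":[0,0,0],"turn":0},
    {"travel":[0,0,0],"turn":0}
  ]
}}

```text
clock: 21.67
position: [586.8, 23.6, 140.4]
eef_rot: [-0.523, 0.524, -0.476, 0.475]
ft_force: [1.0, 0.2, -1.5]
opening: 0.4
```

```bash
python3 -c "
from h import *
plan(585,25,64,0.096);p2,_,_=img('side');cv2.imwrite('pics/s18c.png',cv2.resize(p2[80:250,150:330],(635,600),interpolation=cv2.INTER_CUBIC));p2,_,_=img('scene');cv2.imwrite('pics/sc18c.png',cv2.resize(p2[130:230,170:290],(720,600),interpolation=cv2.INTER_CUBIC))"
```

```text
pos [586.8  23.6 140.4] jawyaw 0.096 tilt [-0.001 -0.001 -1.   ] F [ 1.   0.2 -1.5] open 0.4 t 21.67
shift(tool) m [-0.0016  0.0764 -0.0016] turn -0.00037093276301458644 rows 1.8309980548851603 tgt jaw 0.096
```

View pics/s18c.png

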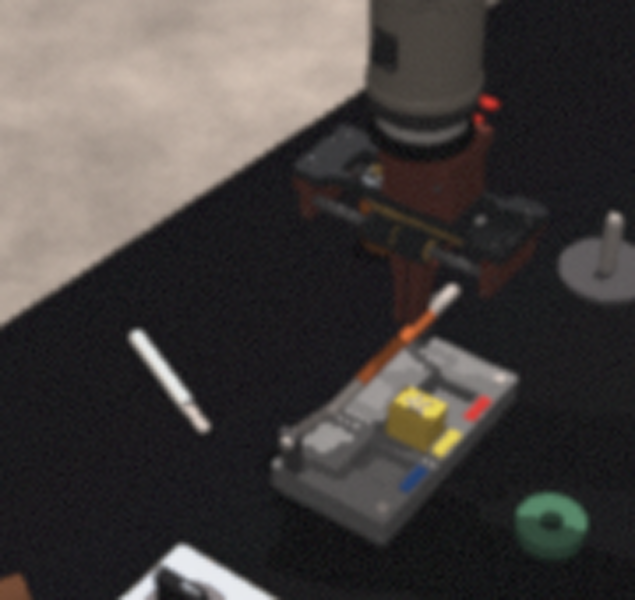

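View pics/sc18c.png

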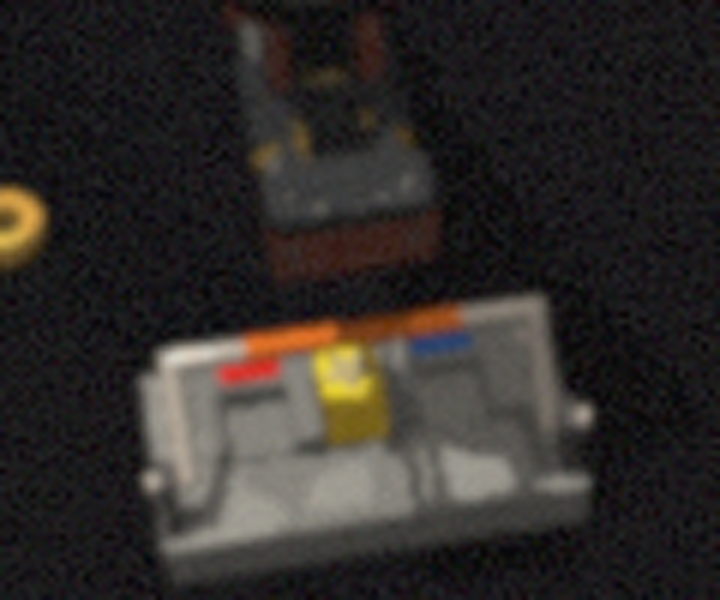

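```bash
cat > lev.py <<'E'
from h import *
th=0.096;X=np.array([np.cos(th),np.sin(th),0]);O=np.array([577.4,24.4,0])
def lev(nm,lo=0,hi=2.6):
    q,K,E=img(nm)
    h=cv2.cvtColor(q,cv2.COLOR_BGR2HSV);m=cv2.inRange(h,np.array((4,150,90)),np.array((14,255,255)))
    from m import blobs
    print(nm,[(b[0].round(1).tolist(),b[1][:5].tolist()) for b in blobs(m,20)])
    for a in np.linspace(lo,hi,9):print(round(a,2),proj(K,E,O+X*(55-55*np.cos(a))+[0,0,59+55*np.sin(a)]).round(1).tolist())
E
python3 -c "
from lev import *
lev('scene',0,1.6);lev('side',0,1.6)"
```

```text
scene [([321.0, 4.4], [272, 0, 99, 10, 330]), ([388.7, 0.8], [375, 0, 32, 4, 70]), ([18.9, 66.4], [17, 60, 5, 14, 30]), ([226.7, 185.0], [211, 181, 36, 10, 137]), ([357.9, 221.7], [345, 212, 26, 19, 214]), ([154.2, 264.0], [146, 260, 17, 8, 55])]
0.0 [[227.8, 189.9]]
0.2 [[227.6, 187.7]]
0.4 [[227.6, 186.1]]
0.6 [[227.7, 185.2]]
0.8 [[227.9, 185.1]]
1.0 [[228.2, 185.8]]
1.2 [[228.7, 187.2]]
1.4 [[229.2, 189.4]]
1.6 [[229.8, 192.3]]
side [([262.7, 176.6], [252, 168, 21, 20, 80])]
0.0 [[267.7, 193.0]]
0.2 [[267.6, 190.1]]
0.4 [[266.7, 187.0]]
0.6 [[265.3, 183.7]]
0.8 [[263.3, 180.5]]
1.0 [[260.8, 177.5]]
1.2 [[257.9, 174.8]]
1.4 [[254.8, 172.5]]
1.6 [[251.5, 170.8]]
```

Request:
{"api": "carry_out", "payload": {
  "motion": [
    {"travel":[0,0.015,0.006],"turn":0},
    {"travel":[0,0.015,0],"turn":0},
    {"travel":[0,0.01,-0.003],"turn":0},
    {"travel":[0,0.01,-0.004],"turn":0},
    {"travel":[0,0,0],"turn":0}
  ]
}}

```text
clock: 22.28
position: [581.0, 23.5, 87.3]
eef_rot: [-0.521, 0.526, -0.477, 0.473]
ft_force: [-0.5, 0.2, 0.1]
opening: 0.7
```

Request:
{"api": "carry_out", "payload": {
  "motion": [
    {"travel":[0,0.009,-0.003],"turn":0},
    {"travel":[0,0.008,-0.002],"turn":0},
    {"travel":[0,0.006,-0.001],"turn":0},
    {"travel":[0,0,0],"turn":0},
    {"travel":[0,0,0],"turn":0}
  ]
}}

```text
clock: 22.7
position: [579.9, 23.1, 66.9]
eef_rot: [-0.523, 0.523, -0.476, 0.475]
ft_force: [-0.2, 0.8, 1.0]
opening: 0.4
```

```bash
python3 -c "
from lev import *
plan(585,25,64,0.096);lev('side',0,0.8);lev('scene',0,.8)"
```

```text
pos [579.9  23.1  66.9] jawyaw 0.095 tilt [-0.001 -0.    -1.   ] F [-0.2  0.8  1. ] open 0.4 t 22.7
shift(tool) m [-0.0015  0.0029  0.0052] turn -0.0005229271289408643 rows 0.1252965995566025 tgt jaw 0.096
side [([274.2, 185.2], [272, 182, 6, 7, 24]), ([263.4, 196.8], [258, 191, 13, 12, 45])]
0.0 [[267.7, 193.0]]
0.1 [[267.7, 191.6]]
0.2 [[267.6, 190.1]]
0.3 [[267.2, 188.6]]
0.4 [[266.7, 187.0]]
0.5 [[266.1, 185.3]]
0.6 [[265.3, 183.7]]
0.7 [[264.3, 182.1]]
0.8 [[263.3, 180.5]]
scene [([321.7, 4.2], [270, 0, 101, 10, 333]), ([389.4, 0.9], [376, 0, 29, 4, 66]), ([18.9, 66.1], [17, 59, 5, 15, 29]), ([214.5, 190.9], [212, 189, 7, 5, 30]), ([357.5, 221.5], [345, 213, 27, 18, 229]), ([154.6, 263.9], [146, 260, 18, 8, 55])]
0.0 [[227.8, 189.9]]
0.1 [[227.7, 188.7]]
0.2 [[227.6, 187.7]]
0.3 [[227.6, 186.8]]
0.4 [[227.6, 186.1]]
0.5 [[227.6, 185.5]]
0.6 [[227.7, 185.2]]
0.7 [[227.8, 185.0]]
0.8 [[227.9, 185.1]]
```

Nearly shut. I'll press the last few millimetres until the stop force shows.

Request:
{"api": "carry_out", "payload": {
  "motion": [
    {"travel":[0,0.002,0],"turn":0},
    {"travel":[0,0.002,0],"turn":0},
    {"travel":[0,0,0],"turn":0},
    {"travel":[0,0,0],"turn":0}
  ]
}}

```text
clock: 23.13
position: [580.6, 23.2, 64.0]
eef_rot: [0.523, -0.523, 0.475, -0.476]
ft_force: [0.4, -1.4, 2.4]
opening: 0.4
```

Request:
{"api": "carry_out", "payload": {
  "motion": [
    {"travel":[0,0.001,0],"turn":0},
    {"travel":[0,0,0],"turn":0},
    {"travel":[0,0,0],"turn":0}
  ]
}}

```text
clock: 23.38
position: [580.7, 23.2, 63.8]
eef_rot: [0.523, -0.523, 0.475, -0.476]
ft_force: [-1.7, -1.4, 11.2]
opening: 0.1
```

Request:
{"api": "carry_out", "payload": {
  "motion": [
    {"travel":[0,0.001,0],"turn":0},
    {"travel":[0,0,0],"turn":0},
    {"travel":[0,0,0],"turn":0},
    {"travel":[0,-0.02,0],"turn":0},
    {"travel":[0,-0.035,0],"turn":0}
  ]
}}

```text
clock: 23.8
position: [577.5, 22.4, 114.1]
eef_rot: [-0.522, 0.525, -0.477, 0.474]
ft_force: [0.4, -0.0, 0.0]
opening: 0.4
```

Request:
{"api": "carry_out", "payload": {
  "motion": [
    {"travel":[0.03,-0.035,0],"turn":0},
    {"travel":[0.03,-0.03,0],"turn":0},
    {"travel":[0.03,0,0],"turn":0},
    {"travel":[0,0,0],"turn":0},
    {"travel":[0,0,0],"turn":0}
  ]
}}

```text
clock: 24.22
position: [588.3, -65.7, 177.5]
eef_rot: [-0.522, 0.522, -0.477, 0.477]
ft_force: [0.1, 1.1, -0.3]
opening: 0.8
```

```bash
python3 -c "
from lev import *
plan(585,25,64,0.096);lev('side',0,0.4);lev('scene',0,.4);img('wrist','w19.png');p2,_,_=img('side');cv2.imwrite('pics/s19c.png',cv2.resize(p2[80:250,150:330],(635,600),interpolation=cv2.INTER_CUBIC))"
```

```text
pos [588.3 -65.7 177.5] jawyaw 0.091 tilt [-0.    -0.001 -1.   ] F [ 0.1  1.1 -0.3] open 0.8 t 24.22
shift(tool) m [-0.0907  0.1134  0.005 ] turn -0.005111926305625625 rows 2.7188853043119505 tgt jaw 0.096
side [([260.3, 140.5], [254, 138, 13, 5, 31]), ([267.6, 192.5], [259, 183, 19, 20, 80])]
0.0 [[267.7, 193.0]]
0.05 [[267.8, 192.3]]
0.1 [[267.7, 191.6]]
0.15 [[267.7, 190.9]]
0.2 [[267.6, 190.1]]
0.25 [[267.4, 189.3]]
0.3 [[267.2, 188.6]]
0.35 [[267.0, 187.8]]
0.4 [[266.7, 187.0]]
scene [([325.0, 4.0], [284, 0, 87, 10, 312]), ([386.9, 0.9], [376, 0, 26, 4, 65]), ([277.8, 7.2], [273, 6, 10, 4, 24]), ([19.0, 66.8], [17, 60, 5, 14, 26]), ([228.2, 189.5], [212, 186, 34, 8, 124]), ([357.9, 221.7], [345, 213, 27, 18, 230]), ([154.4, 264.1], [146, 260, 17, 8, 53])]
0.0 [[227.8, 189.9]]
0.05 [[227.7, 189.3]]
0.1 [[227.7, 188.7]]
0.15 [[227.6, 188.2]]
0.2 [[227.6, 187.7]]
0.25 [[227.6, 187.2]]
0.3 [[227.6, 186.8]]
0.35 [[227.6, 186.4]]
0.4 [[227.6, 186.1]]
```

View pics/w19.png

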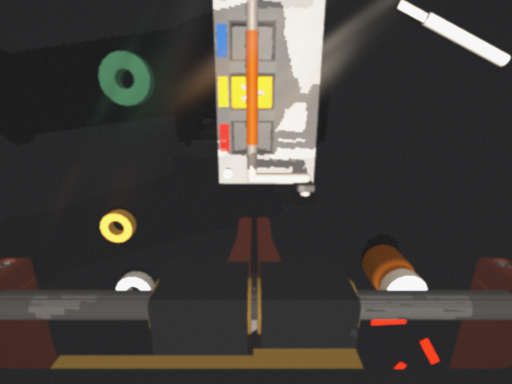

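View pics/s19c.png

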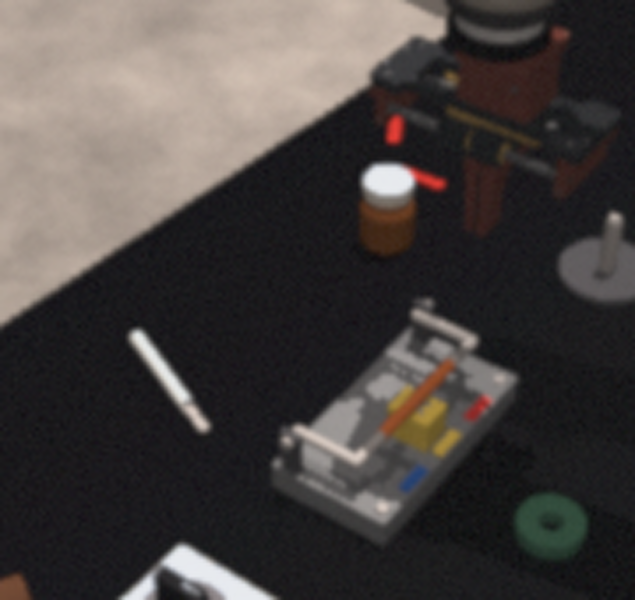

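Lever is shut: both views fit about 0.03 rad or less. Next I'll measure the green collar and the post.

```bash
python3 -c "
from h import *
plan(455,-30,150,0.096);plan(590,-240,150,.096);print(ctrl.state()['joints'].round(2))"
```

```text
pos [587.8 -61.3 177.1] jawyaw 0.098 tilt [-0.001  0.001 -1.   ] F [-0.2  0.3  0.3] open 0.2 t 24.42
shift(tool) m [-0.0441  0.0273 -0.1291] turn 0.0018457024430724722 rows 3.096399804745228 tgt jaw 0.096
pos [587.8 -61.3 177.1] jawyaw 0.098 tilt [-0.001  0.001 -1.   ] F [-0.2  0.3  0.3] open 0.2 t 24.42
shift(tool) m [ 0.178   0.027  -0.0153] turn 0.0018457024430724722 rows 4.269676500261665 tgt jaw 0.096
[ 0.61  0.52 -0.82  1.76  0.43  1.05 -0.27]
```

Request:
{"api": "carry_out", "payload": {
  "motion": [
    {"travel":[0.036,0,-0.003],"turn":0},
    {"travel":[0.036,0,-0.003],"turn":0},
    {"travel":[0.036,0,-0.003],"turn":0},
    {"travel":[0.036,0,-0.003],"turn":0},
    {"travel":[0.034,0,-0.003],"turn":0}
  ],
  "claw": 0.075
}}

```text
clock: 24.83
position: [590.3, -242.1, 177.2]
eef_rot: [-0.524, 0.524, -0.475, 0.475]
ft_force: [0.6, -0.3, 0.3]
opening: 30.2
```

Request:
{"api": "carry_out", "payload": {
  "motion": [
    {"travel":[0,0,0],"turn":0},
    {"travel":[0,0,0],"turn":0},
    {"travel":[0,0,0],"turn":0}
  ]
}}

```text
clock: 25.08
position: [590.6, -239.5, 177.3]
eef_rot: [0.524, -0.523, 0.475, -0.475]
ft_force: [-0.0, 0.6, 0.5]
opening: 50.5
```

```bash
python3 -c "
from h import *
p,K,E=img('wrist','w20.png');np.savez('w20.npz',K=K,E=E);plan(590,-240,150,.096);print(ctrl.state()['joints'].round(2))"
```

```text
pos [ 590.8 -238.8  177.6] jawyaw 0.099 tilt [-0.     0.001 -1.   ] F [ 0.1 -0.  -0.4] open 54.7 t 25.13
shift(tool) m [ 0.0012  0.0276 -0.0009] turn 0.0029411793017168897 rows 0.6613432580765018 tgt jaw 0.096
[ 0.84  0.58 -0.78  1.65  0.44  1.1   0.03]
```

View pics/w20.png

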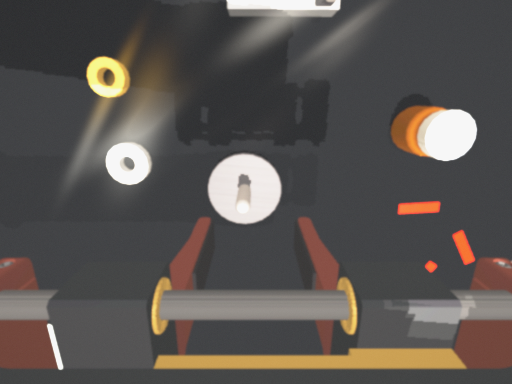

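Run:
```python
from h import *
d=np.load("w20.npz");K,E=d["K"],d["E"]
p=cv2.imread("pics/w20.png")
g=cv2.cvtColor(p,cv2.COLOR_BGR2GRAY)
m=(g>95).astype(np.uint8);m[:,:195]=0;m[:,295:]=0;m[:140]=0;m[232:]=0
n,l,s,c=cv2.connectedComponentsWithStats(m);i=1+np.argmax(s[1:,4]);mm=(l==i).astype(np.uint8)
cs,_=cv2.findContours(mm,cv2.RETR_EXTERNAL,cv2.CHAIN_APPROX_NONE);ct=max(cs,key=len)[:,0,:]
P=np.array([onz(K,E,u+0.0,10)[:2] for u in ct.astype(float)])
A=np.c_[2*P,np.ones(len(P))];x=np.linalg.lstsq(A,(P**2).sum(1),rcond=None)[0];r=np.sqrt(x[2]+x[:2]@x[:2])
res=np.linalg.norm(P-x[:2],axis=1)-r;print("foot",x[:2].round(2),"r",r.round(2),"res",np.abs(res).mean().round(2),s[i].tolist())
print("proj base,top",proj(K,E,[[*x[:2],10],[*x[:2],70]]).round(1).tolist())
c=cv2.resize(p[140:230,200:290],(600,600),interpolation=cv2.INTER_CUBIC);cv2.imwrite("pics/w20c.png",c)
```

```text
foot [ 581.59 -266.26] r 45.26 res 0.29 [207, 153, 75, 72, 4214]
proj base,top [[244.2, 189.7], [242.2, 207.6]]
```

View pics/w20c.png

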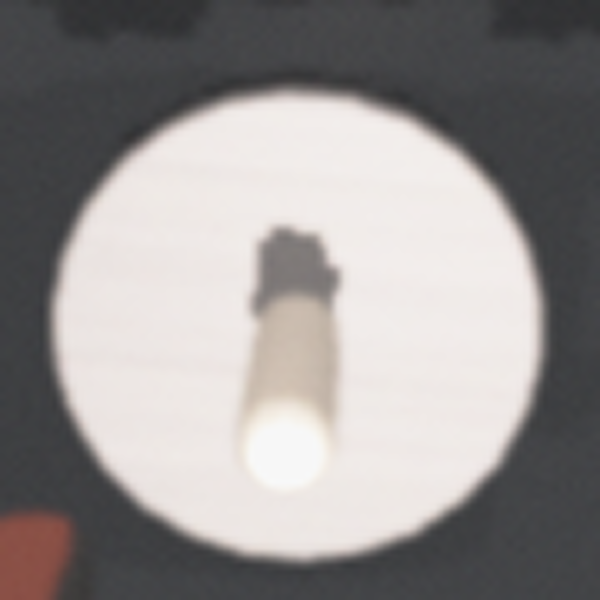

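Foot fits a circle of r=45.3 (true 45), centred at (581.6,-266.3), and the post top agrees to within 1 px. Now for the green collar.

```bash
python3 -c "
from h import *
plan(445,-30,150,0.096)"
```

```text
pos [ 590.8 -238.8  177.6] jawyaw 0.099 tilt [-0.     0.001 -1.   ] F [ 0.1 -0.  -0.4] open 54.7 t 25.13
shift(tool) m [-0.2221  0.0279 -0.1244] turn 0.0029411793017168897 rows 5.326570100285409 tgt jaw 0.096
```

Request:
{"api": "carry_out", "payload": {
  "motion": [
    {"travel":[-0.032,0,-0.018],"turn":0},
    {"travel":[-0.032,0,-0.018],"turn":0},
    {"travel":[-0.032,0,-0.018],"turn":0},
    {"travel":[-0.032,0,-0.018],"turn":0},
    {"travel":[-0.032,0,-0.018],"turn":0}
  ]
}}

```text
clock: 25.55
position: [484.1, -87.4, 177.6]
eef_rot: [-0.524, 0.524, -0.475, 0.475]
ft_force: [-0.1, 1.2, 0.8]
opening: 75.3
```

Request:
{"api": "carry_out", "payload": {
  "motion": [
    {"travel":[-0.032,0.014,-0.017],"turn":0},
    {"travel":[-0.03,0.014,-0.017],"turn":0},
    {"travel":[0,0,0],"turn":0},
    {"travel":[0,0,0],"turn":0},
    {"travel":[0,0,0],"turn":0}
  ]
}}

```text
clock: 25.97
position: [446.2, -31.6, 150.1]
eef_rot: [0.524, -0.524, 0.475, -0.475]
ft_force: [0.2, 0.1, -0.3]
opening: 75.1
```

```bash
cat > ring.py <<'E'
from h import *
def ring(p,K,E,lo,hi,z,roi=None,mn=100,maxrow=215):
    h=cv2.cvtColor(p,cv2.COLOR_BGR2HSV);m=cv2.inRange(h,np.array(lo),np.array(hi));m[maxrow:]=0
    if roi: 
        k=np.zeros_like(m);k[roi[1]:roi[3],roi[0]:roi[2]]=1;m=m*k
    n,l,s,c=cv2.connectedComponentsWithStats(m)
    for i in range(1,n):
        if s[i,4]<mn: continue
        cs,hr=cv2.findContours((l==i).astype(np.uint8),cv2.RETR_CCOMP,cv2.CHAIN_APPROX_NONE)
        for ct in cs:
            if len(ct)<20: continue
            P=np.array([onz(K,E,u,z)[:2] for u in ct[:,0,:].astype(float)])
            x=np.linalg.lstsq(np.c_[2*P,np.ones(len(P))],(P**2).sum(1),rcond=None)[0];r=np.sqrt(x[2]+x[:2]@x[:2])
            print("ring",c[i].round(1),s[i].tolist(),"ctr",x[:2].round(1),"r",r.round(1),"res",np.abs(np.linalg.norm(P-x[:2],axis=1)-r).mean().round(2))
E
python3 -c "
from ring import *
p,K,E=img('wrist','w21.png');np.savez('w21.npz',K=K,E=E);plan(445,-30,150,.096);print(ctrl.state()['joints'].round(2))
ring(p,K,E,(55,70,30),(90,255,255),16)"
```

```text
pos [446.7 -32.3 150.2] jawyaw 0.096 tilt [ 0.001 -0.    -1.   ] F [ 0.1 -0.1 -0. ] open 75.4 t 26.02
shift(tool) m [-0.0025  0.0002 -0.0015] turn 0.0002031865894571716 rows 0.058893949930636284 tgt jaw 0.096
[ 0.73  0.32 -0.92  2.1   0.34  0.86 -0.29]
ring [252.5 121.4] [225, 94, 56, 56, 2255] ctr [439.8  25.1] r 28.0 res 0.27
ring [252.5 121.4] [225, 94, 56, 56, 2255] ctr [439.8  25.6] r 9.2 res 0.3
```

View pics/w21.png

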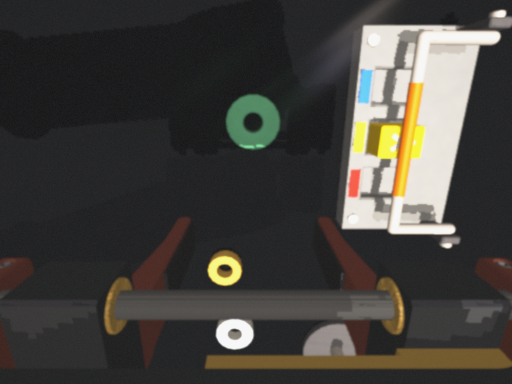

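```bash
python3 -c "
from h import *
plan(439.6,25.2,50,0.096)"
```

```text
pos [446.7 -32.3 150.2] jawyaw 0.096 tilt [ 0.001 -0.    -1.   ] F [ 0.1 -0.1 -0. ] open 75.4 t 26.02
shift(tool) m [-0.0579  0.1001 -0.0016] turn 0.0002031865894571716 rows 2.401488022102617 tgt jaw 0.096
```

Request:
{"api": "carry_out", "payload": {
  "motion": [
    {"travel":[-0.029,0.02,-0.0016],"turn":0},
    {"travel":[-0.0289,0.02,0],"turn":0},
    {"travel":[0,0.03,0],"turn":0},
    {"travel":[0,0.03,0],"turn":0},
    {"travel":[0,0,0],"turn":0}
  ]
}}

```text
clock: 26.43
position: [436.6, 24.6, 46.1]
eef_rot: [-0.522, 0.525, -0.477, 0.474]
ft_force: [-0.5, -0.1, -0.2]
opening: 74.9
```

Request:
{"api": "carry_out", "payload": {
  "motion": [
    {"travel":[0,0,0],"turn":0},
    {"travel":[0,0,0],"turn":0}
  ]
}}

```text
clock: 26.6
position: [439.9, 24.9, 50.8]
eef_rot: [0.523, -0.523, 0.476, -0.476]
ft_force: [0.3, -0.1, -0.4]
opening: 74.9
```

```bash
python3 -c "
from h import *
p,K,E=img('wrist','w22.png');plan(439.6,25.2,4,0.096)"
```

```text
pos [440.3  24.9  51.2] jawyaw 0.094 tilt [ 0.003  0.    -1.   ] F [-0.7  0.4 -0.1] open 75.1 t 26.65
shift(tool) m [-0.0004  0.0471 -0.0008] turn -0.0018304787516976173 rows 1.1306569793031822 tgt jaw 0.096
```

View pics/w22.png

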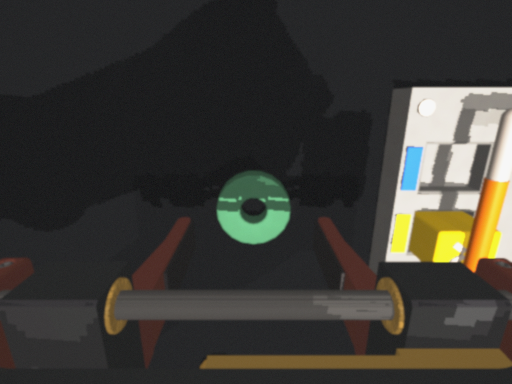

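Request:
{"api": "carry_out", "payload": {
  "motion": [
    {"travel":[0,0.02,0],"turn":0},
    {"travel":[0,0.012,0],"turn":0},
    {"travel":[0,0.007,0],"turn":0},
    {"travel":[0,0.004,0],"turn":0},
    {"travel":[0,0.003,0],"turn":0}
  ]
}}

```text
clock: 27.07
position: [439.5, 24.9, 4.3]
eef_rot: [0.523, -0.523, 0.475, -0.476]
ft_force: [0.3, 0.3, -0.6]
opening: 75.2
```

Request:
{"api": "carry_out", "payload": {
  "motion": [
    {"travel":[0,0,0],"turn":0},
    {"travel":[0,0,0],"turn":0},
    {"travel":[0,0,0],"turn":0},
    {"travel":[0,0,0],"turn":0},
    {"travel":[0,0,0],"turn":0}
  ],
  "claw": 0.0,
  "squeeze": 25
}}

```text
clock: 27.48
position: [439.1, 25.1, 4.1]
eef_rot: [0.523, -0.523, 0.475, -0.476]
ft_force: [-1.1, -0.3, 5.1]
opening: 55.0
```

Request:
{"api": "carry_out", "payload": {
  "motion": [
    {"travel":[0,0,0],"turn":0},
    {"travel":[0,0,0],"turn":0},
    {"travel":[0,0,0],"turn":0}
  ]
}}

```text
clock: 27.73
position: [439.1, 25.1, 4.1]
eef_rot: [0.523, -0.523, 0.475, -0.476]
ft_force: [-0.3, -0.1, 6.2]
opening: 54.8
```

```bash
python3 -c "
from h import *
plan(439.6,25.2,4,0.096)"
```

```text
pos [439.1  25.1   4.1] jawyaw 0.096 tilt [ 0.001 -0.    -1.   ] F [-0.3 -0.1  6.2] open 54.8 t 27.73
shift(tool) m [-0.0001  0.0001  0.0005] turn -0.00046951936503547564 rows 0.012739459314437497 tgt jaw 0.096
```

Request:
{"api": "carry_out", "payload": {
  "motion": [
    {"travel":[0,-0.02,0],"turn":0},
    {"travel":[0,-0.035,0],"turn":0},
    {"travel":[0,-0.035,0],"turn":0},
    {"travel":[0,-0.025,0],"turn":0},
    {"travel":[0,0,0],"turn":0}
  ]
}}

```text
clock: 28.15
position: [441.4, 25.7, 122.7]
eef_rot: [0.525, -0.522, 0.474, -0.478]
ft_force: [1.0, -0.4, -0.3]
opening: 54.6
```

```bash
python3 -c "
from ring import *
p,K,E=img('wrist','w23.png');plan(581.2,-266.2,118,0.096);s=ctrl.state();R=toolR(s)
ring(p,K,E,(55,60,20),(90,255,255),s['position'][2]+12,maxrow=384)
print(s['position'])"
```

```text
pos [440.3  25.  120.7] jawyaw 0.095 tilt [ 0.005 -0.001 -1.   ] F [ 0.4 -1.  -1.5] open 54.8 t 28.2
shift(tool) m [0.3032 0.0035 0.1127] turn -0.0013798898805277293 rows 7.2703966435425365 tgt jaw 0.096
ring [253.8 235.4] [207, 189, 94, 93, 6472] ctr [441.7  26.6] r 29.1 res 0.91
ring [253.8 235.4] [207, 189, 94, 93, 6472] ctr [441.5  28.8] r 7.5 res 0.76
[440.32316364  24.97210218 120.6528327 ]
```

View pics/w23.png

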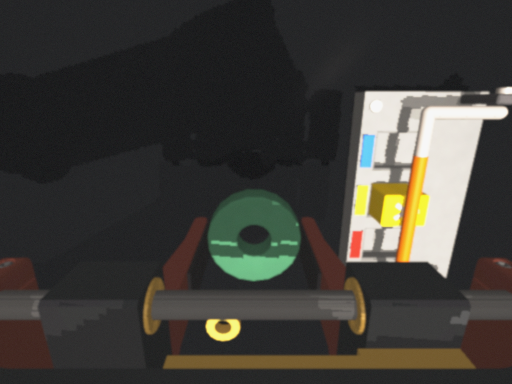

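Request:
{"api": "carry_out", "payload": {
  "motion": [
    {"travel":[0.034,0,0.0125],"turn":0},
    {"travel":[0.034,0,0.0125],"turn":0},
    {"travel":[0.034,0,0.0125],"turn":0},
    {"travel":[0.034,0,0.0125],"turn":0},
    {"travel":[0.034,0,0.0125],"turn":0}
  ]
}}

```text
clock: 28.62
position: [516.4, -140.0, 116.9]
eef_rot: [-0.523, 0.524, -0.476, 0.475]
ft_force: [-0.5, 0.1, -0.3]
opening: 55.0
```

Request:
{"api": "carry_out", "payload": {
  "motion": [
    {"travel":[0.034,0,0.0125],"turn":0},
    {"travel":[0.034,0,0.0125],"turn":0},
    {"travel":[0.034,0,0.0125],"turn":0},
    {"travel":[0.02,0,0.0085],"turn":0},
    {"travel":[0.01,0,0.004],"turn":0}
  ]
}}

```text
clock: 29.03
position: [579.0, -268.6, 116.1]
eef_rot: [-0.522, 0.523, -0.477, 0.476]
ft_force: [-0.3, 0.6, 0.2]
opening: 54.4
```

Request:
{"api": "carry_out", "payload": {
  "motion": [
    {"travel":[0,0,0],"turn":0},
    {"travel":[0,0,0],"turn":0},
    {"travel":[0,0,0],"turn":0},
    {"travel":[0,0,0],"turn":0}
  ]
}}

```text
clock: 29.37
position: [579.0, -262.5, 118.6]
eef_rot: [-0.524, 0.524, -0.475, 0.474]
ft_force: [0.1, 0.4, -0.8]
opening: 54.6
```

```bash
python3 -c "
from ring import *
p,K,E=img('wrist','w24.png');np.savez('w24.npz',K=K,E=E);plan(581.2,-266.2,118,0.096);s=ctrl.state()
cv2.imwrite('pics/w24c.png',cv2.resize(p[175:290,195:310],(600,600),interpolation=cv2.INTER_CUBIC))
print(proj(K,E,s['position']+toolR(s)@np.array([0,-12,0])))
print(s['joints'].round(2))"
```

```text
pos [ 579.1 -262.9  118.8] jawyaw 0.098 tilt [-0.  0. -1.] F [-1.1  0.1  0. ] open 54.7 t 29.42
shift(tool) m [0.0035 0.0008 0.0017] turn 0.002090975282051044 rows 0.08289958617790814 tgt jaw 0.096
[[253.21381623 241.38819315]]
[ 0.86  0.64 -0.75  1.7   0.51  1.    0.02]
```

View pics/w24c.png

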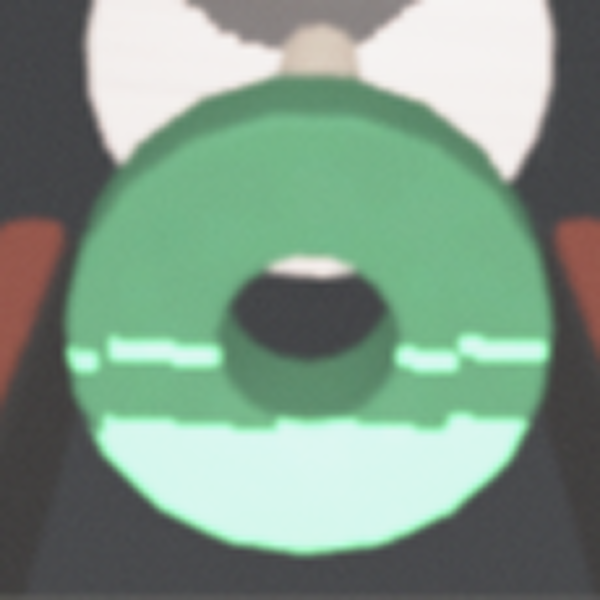

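```bash
python3 -c "
from h import *
plan(581.2,-267.2,79,0.096)"
```

```text
pos [ 579.1 -262.9  118.8] jawyaw 0.098 tilt [-0.  0. -1.] F [-1.1  0.1  0. ] open 54.7 t 29.42
shift(tool) m [0.0045 0.0398 0.0016] turn 0.002090975282051044 rows 0.953978749074722 tgt jaw 0.096
```

Request:
{"api": "carry_out", "payload": {
  "motion": [
    {"travel":[0.0045,0.013,0.0016],"turn":0.002},
    {"travel":[0,0.013,0],"turn":0},
    {"travel":[0,0.008,0],"turn":0},
    {"travel":[0,0.004,0],"turn":0},
    {"travel":[0,0.002,0],"turn":0}
  ]
}}

```text
clock: 29.83
position: [580.6, -268.8, 77.0]
eef_rot: [-0.523, 0.523, -0.477, 0.475]
ft_force: [-0.3, 0.0, 0.1]
opening: 54.6
```

Request:
{"api": "carry_out", "payload": {
  "motion": [
    {"travel":[0,0,0],"turn":0},
    {"travel":[0,0,0],"turn":0},
    {"travel":[0,0,0],"turn":0},
    {"travel":[0,0,0],"turn":0}
  ]
}}

```text
clock: 30.17
position: [581.8, -269.3, 79.2]
eef_rot: [0.523, -0.523, 0.476, -0.476]
ft_force: [0.5, 0.2, -0.9]
opening: 54.5
```

```bash
python3 -c "
from ring import *
p,K,E=img('wrist','w25.png');np.savez('w25.npz',K=K,E=E);plan(581.2,-267.2,79,0.096);s=ctrl.state()
cv2.imwrite('pics/w25c.png',cv2.convertScaleAbs(cv2.resize(p[175:290,195:310],(600,600),interpolation=cv2.INTER_CUBIC),alpha=1.3,beta=20))
R=toolR(s)
print(((proj(K,E,[s['position']+R@np.array([0,-12,0]),s['position']+R@np.array([0,4,0]),[581.6,-266.3,70]])-[195,175])*5.217).round(0))
"
```

```text
pos [ 581.8 -269.3   79.2] jawyaw 0.093 tilt [ 0.001 -0.    -1.   ] F [-1.1 -0.4 -0.8] open 54.7 t 30.22
shift(tool) m [-0.0021  0.0002 -0.0004] turn -0.0026242531948919012 rows 0.051528875346295584 tgt jaw 0.096
[[302. 343.]
 [303. 281.]
 [304. 241.]]
```

View pics/w25c.png

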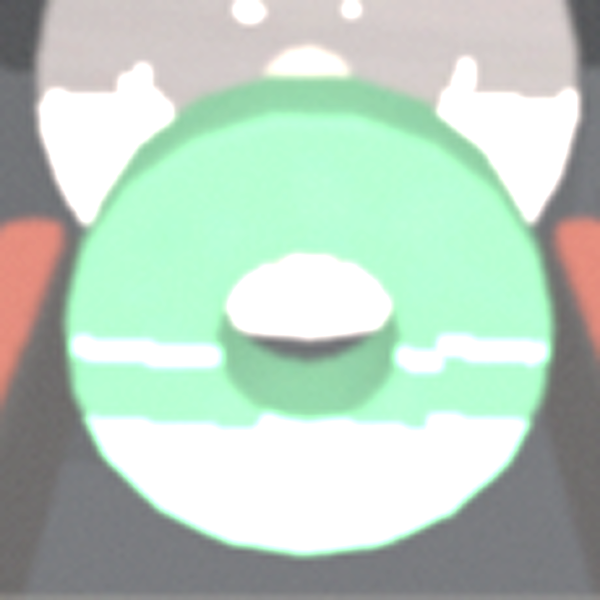

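```bash
python3 - <<'E'
from h import *
d=np.load("w25.npz");K,E=d["K"],d["E"]
f=lambda P:((proj(K,E,P)-[195,175])*5.217).round(0).tolist()
c=np.array([581.6,-266.3])
print("foot ctr/near/far",f([[*c,10],[c[0],c[1]-45,10],[c[0],c[1]+45,10]]))
for z,r in((70,5),(64,8)):print("post",z,f([[*c,z],[c[0],c[1]-r,z],[c[0],c[1]+r,z],[c[0]+r,c[1],z],[c[0]-r,c[1],z]]))
E
python3 -c "
import cv2
p=cv2.imread('pics/w25.png');cv2.imwrite('pics/w25d.png',cv2.resize(p[215:265,230:280],(600,600),interpolation=cv2.INTER_CUBIC))"
```

```text
foot ctr/near/far [[305.0, 91.0], [281.0, 335.0], [331.0, -181.0]]
post 70 [[304.0, 241.0], [300.0, 277.0], [307.0, 205.0], [343.0, 244.0], [264.0, 238.0]]
post 64 [[304.0, 222.0], [298.0, 278.0], [310.0, 165.0], [365.0, 227.0], [243.0, 217.0]]
```

View pics/w25d.png

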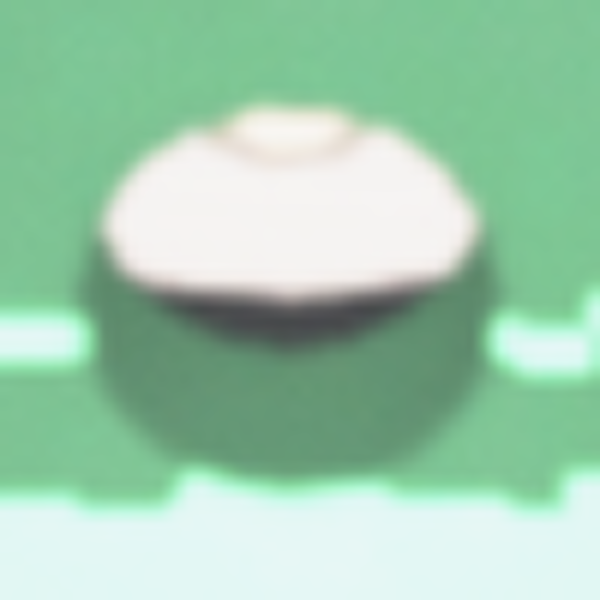

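The post tip shows at the far edge of the bore (d-crop (290,130)). It's laterally aligned, but the collar is about 3 mm too far toward −y, so I'll shift it.

Request:
{"api": "carry_out", "payload": {
  "motion": [
    {"travel":[-0.003,0,0],"turn":0.0},
    {"travel":[0,0,0],"turn":0},
    {"travel":[0,0,0],"turn":0},
    {"travel":[0,0,0],"turn":0},
    {"travel":[0,0,0],"turn":0}
  ]
}}

```text
clock: 30.63
position: [581.2, -266.2, 78.7]
eef_rot: [-0.523, 0.523, -0.476, 0.476]
ft_force: [0.3, 0.4, 0.1]
opening: 54.7
```

```bash
python3 -c "
from ring import *
p,K,E=img('wrist','w26.png');np.savez('w26.npz',K=K,E=E);plan(581.7,-266.3,79,0.096)
cv2.imwrite('pics/w26d.png',cv2.resize(p[215:265,230:280],(600,600),interpolation=cv2.INTER_CUBIC))
"
```

```text
pos [ 581.2 -266.3   78.7] jawyaw 0.093 tilt [ 0. -0. -1.] F [ 0.5  0.9 -0.2] open 54.6 t 30.68
shift(tool) m [ 0.0001 -0.0003  0.0005] turn -0.0025644792130790073 rows 0.012109906079413278 tgt jaw 0.096
```

View pics/w26d.png

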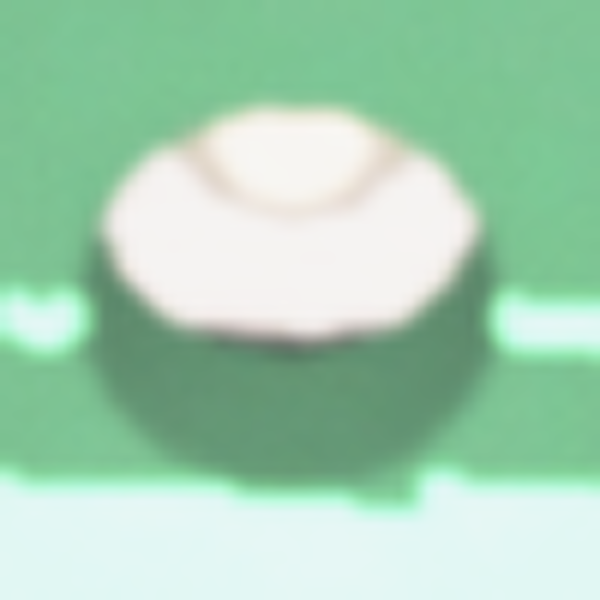

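Run:
```python
from h import *
d=np.load("w25.npz");K,E=d["K"],d["E"]
f=lambda P:((proj(K,E,P)-[195,175])*5.217).round(0).tolist()
th=.0935;ux=np.array([np.sin(th),-np.cos(th),0])  # tool x
T=np.array([581.8,-269.3,79.2])
for nm,z in(("bot",-4),("top",12)):
    for r in(28,10):print(nm,r,"far,near",f([T-ux*r+[0,0,z],T+ux*r+[0,0,z]]))
```

```text
bot 28 far,near [[303.0, 65.0], [303.0, 478.0]]
bot 10 far,near [[303.0, 206.0], [303.0, 353.0]]
top 28 far,near [[302.0, 109.0], [303.0, 555.0]]
top 10 far,near [[302.0, 262.0], [303.0, 421.0]]
```

Request:
{"api": "carry_out", "payload": {
  "motion": [
    {"travel":[-0.0013,0,0],"turn":0.0},
    {"travel":[0,0.003,0],"turn":0},
    {"travel":[0,0.003,0],"turn":0},
    {"travel":[0,0.003,0],"turn":0},
    {"travel":[0,0,0],"turn":0}
  ]
}}

```text
clock: 31.1
position: [580.5, -264.8, 68.7]
eef_rot: [-0.523, 0.523, -0.477, 0.476]
ft_force: [0.0, -0.1, -0.8]
opening: 54.8
```

Request:
{"api": "carry_out", "payload": {
  "motion": [
    {"travel":[0,0.003,0],"turn":0.0},
    {"travel":[0,0.003,0],"turn":0},
    {"travel":[0,0,0],"turn":0},
    {"travel":[0,0,0],"turn":0},
    {"travel":[0,0,0],"turn":0}
  ]
}}

```text
clock: 31.52
position: [581.1, -264.9, 63.7]
eef_rot: [0.523, -0.523, 0.476, -0.476]
ft_force: [-0.4, 0.3, 0.1]
opening: 55.2
```

```bash
python3 -c "
from ring import *
p,K,E=img('wrist','w27.png');plan(581.7,-266.3,14,0.096)
cv2.imwrite('pics/w27d.png',cv2.resize(p[215:265,230:280],(600,600),interpolation=cv2.INTER_CUBIC))
"
```

```text
pos [ 581.2 -264.9   63.8] jawyaw 0.094 tilt [ 0. -0. -1.] F [-0.4  0.2 -0.2] open 54.9 t 31.57
shift(tool) m [0.0014 0.0498 0.0004] turn -0.002465402300417141 rows 1.1938253490109336 tgt jaw 0.096
```

View pics/w27d.png

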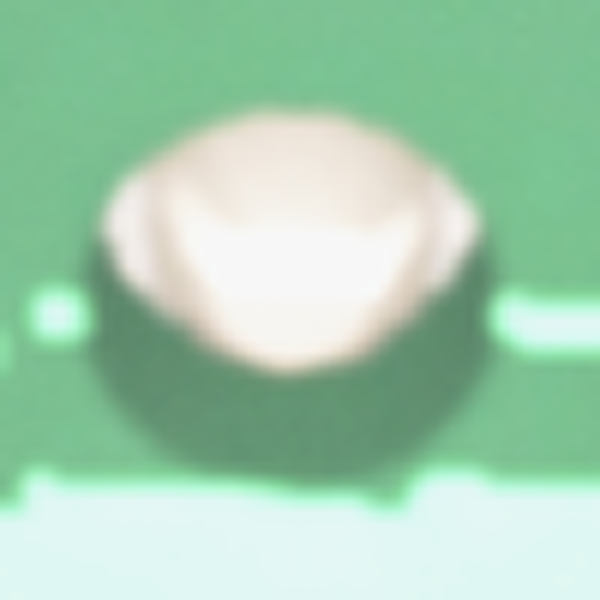

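The post is now inside the bore with no force. Continuing down.

Request:
{"api": "carry_out", "payload": {
  "motion": [
    {"travel":[0,0.008,0],"turn":0.0},
    {"travel":[0,0.008,0],"turn":0},
    {"travel":[0,0.006,0],"turn":0},
    {"travel":[0,0.003,0],"turn":0},
    {"travel":[0,0,0],"turn":0}
  ]
}}

```text
clock: 31.98
position: [580.3, -264.8, 37.3]
eef_rot: [-0.523, 0.523, -0.477, 0.475]
ft_force: [-0.1, -0.0, -0.7]
opening: 54.6
```

```bash
python3 -c "
from ring import *
p,K,E=img('wrist','w28.png');plan(581.7,-266.3,14,0.096)
cv2.imwrite('pics/w28d.png',cv2.resize(p[175:290,195:310],(600,600),interpolation=cv2.INTER_CUBIC))
"
```

```text
pos [ 580.7 -264.7   37.9] jawyaw 0.094 tilt [-0.001  0.001 -1.   ] F [ 0.3 -0.4 -1.2] open 54.7 t 32.03
shift(tool) m [0.0017 0.0239 0.0009] turn -0.0024705380423273304 rows 0.5741975030362355 tgt jaw 0.096
```

View pics/w28d.png

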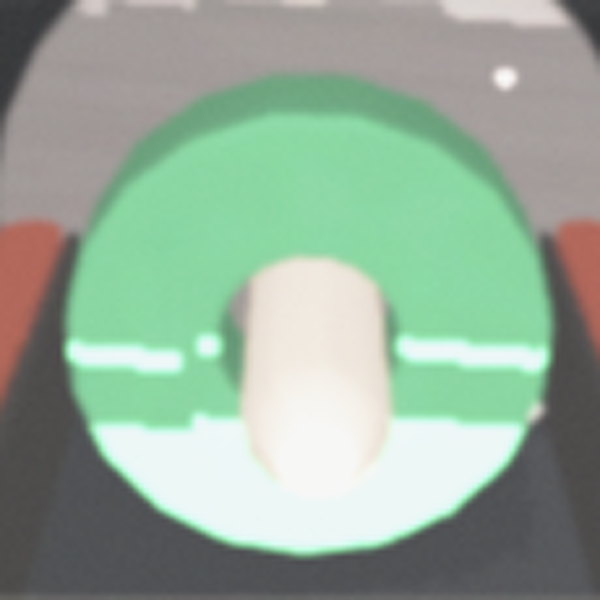

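Request:
{"api": "carry_out", "payload": {
  "motion": [
    {"travel":[0,0.007,0.0004],"turn":0.0},
    {"travel":[0,0.007,0],"turn":0},
    {"travel":[0,0.005,0],"turn":0},
    {"travel":[0,0.003,0],"turn":0},
    {"travel":[0,0,0],"turn":0}
  ]
}}

```text
clock: 32.45
position: [580.8, -264.7, 15.6]
eef_rot: [-0.523, 0.523, -0.477, 0.476]
ft_force: [0.4, -0.1, -0.5]
opening: 54.5
```

Request:
{"api": "carry_out", "payload": {
  "motion": [
    {"travel":[0,0,0],"turn":0.0},
    {"travel":[0,0,0],"turn":0},
    {"travel":[0,0,0],"turn":0},
    {"travel":[0,0,0],"turn":0},
    {"travel":[0,0,0],"turn":0}
  ],
  "claw": 0.07
}}

```text
clock: 32.87
position: [581.7, -264.9, 17.0]
eef_rot: [0.523, -0.523, 0.476, -0.476]
ft_force: [-0.6, 0.4, -0.6]
opening: 69.9
```

Request:
{"api": "carry_out", "payload": {
  "motion": [
    {"travel":[0,-0.02,0],"turn":0.0},
    {"travel":[0,-0.035,0],"turn":0},
    {"travel":[0,-0.035,0],"turn":0},
    {"travel":[0,-0.035,0],"turn":0},
    {"travel":[0,0,0],"turn":0}
  ]
}}

```text
clock: 33.28
position: [585.7, -265.3, 149.2]
eef_rot: [0.524, -0.521, 0.472, -0.48]
ft_force: [0.9, -1.1, -0.3]
opening: 69.8
```

Request:
{"api": "carry_out", "payload": {
  "motion": [
    {"travel":[0.02,0,0],"turn":0.0},
    {"travel":[0.02,0,0],"turn":0},
    {"travel":[0,0,0],"turn":0},
    {"travel":[0,0,0],"turn":0},
    {"travel":[0,0,0],"turn":0}
  ]
}}

```text
clock: 33.7
position: [585.2, -303.7, 141.5]
eef_rot: [0.523, -0.523, 0.476, -0.476]
ft_force: [0.5, 0.7, -0.7]
opening: 70.1
```

```bash
python3 -c "
from ring import *
p,K,E=img('wrist','w29.png');plan(581.7,-266.3,14,0.096);ring(p,K,E,(55,60,20),(90,255,255),26)
print(proj(K,E,[581.6,-266.3,70]))
"
```

```text
pos [ 585.3 -303.2  141.6] jawyaw 0.095 tilt [-0.     0.001 -1.   ] F [0.5 0.7 0.6] open 70.0 t 33.75
shift(tool) m [-3.700e-02  1.276e-01 -1.000e-04] turn -0.0011212907202353684 rows 3.0597284576644648 tgt jaw 0.096
ring [253.1 136.7] [226, 114, 56, 50, 1674] ctr [ 581.  -261.8] r 22.4 res 4.57
[[253.30450812 152.2384774 ]]
```

View pics/w29.png

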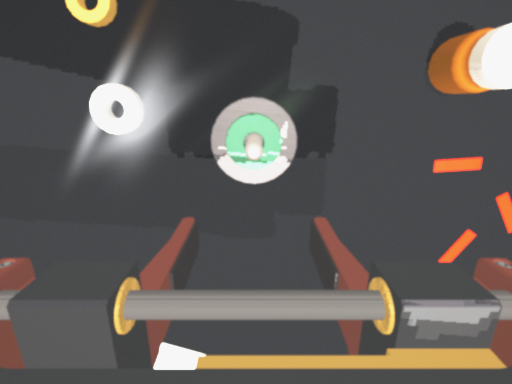

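The green collar at (254,140) is down on the foot, around the post. Next is the aluminium collar at (117,108).

```bash
python3 -c "
from ring import *
p,K,E=img('wrist')
ring(p,K,E,(0,0,150),(180,60,255),16,roi=(80,70,155,140))
plan(440,-300,150,.096)
"
```

```text
ring [122.2 109.8] [83, 70, 72, 70, 3663] ctr [ 449.1 -247. ] r 34.7 res 4.94
ring [122.2 109.8] [83, 70, 72, 70, 3663] ctr [ 445.3 -245.7] r 6.7 res 0.69
pos [ 585.4 -303.2  141.6] jawyaw 0.095 tilt [ 0.     0.001 -1.   ] F [-0.1  0.2  0.6] open 70.1 t 33.8
shift(tool) m [-0.017  -0.0084 -0.1444] turn -0.0007611598423471477 rows 3.4630795689418643 tgt jaw 0.096
```

Request:
{"api": "carry_out", "payload": {
  "motion": [
    {"travel":[-0.005,0,-0.036],"turn":0.0},
    {"travel":[-0.005,0,-0.036],"turn":0},
    {"travel":[-0.005,-0.004,-0.036],"turn":0},
    {"travel":[-0.005,-0.004,-0.03],"turn":0},
    {"travel":[0,0,0],"turn":0}
  ]
}}

```text
clock: 34.22
position: [440.0, -297.2, 149.2]
eef_rot: [-0.521, 0.524, -0.478, 0.475]
ft_force: [-0.2, -0.4, 0.1]
opening: 70.1
```

Request:
{"api": "carry_out", "payload": {
  "motion": [
    {"travel":[0,0,0],"turn":0.0},
    {"travel":[0,0,0],"turn":0},
    {"travel":[0,0,0],"turn":0}
  ]
}}

```text
clock: 34.47
position: [447.6, -297.1, 150.0]
eef_rot: [0.524, -0.523, 0.475, -0.476]
ft_force: [0.5, -0.6, 0.1]
opening: 70.0
```

```bash
python3 -c "
from ring import *
p,K,E=img('wrist','w30.png');plan(445,-246,50,.096)
ring(p,K,E,(0,0,190),(180,50,255),16)
ring(p,K,E,(0,0,140),(180,50,255),16)
"
```

```text
pos [ 447.5 -297.1  149.8] jawyaw 0.095 tilt [ 0.001  0.001 -1.   ] F [ 0.3  0.8 -0.3] open 70.3 t 34.52
shift(tool) m [-0.051   0.0998  0.0022] turn -0.001009279035176558 rows 2.393575115623175 tgt jaw 0.096
ring [252.7 127.5] [230, 104, 47, 48, 1512] ctr [ 442.2 -246.1] r 23.7 res 0.26
ring [252.7 127.5] [230, 104, 47, 48, 1512] ctr [ 442.  -245.7] r 9.7 res 0.22
ring [379.5 158.2] [338, 117, 83, 81, 4161] ctr [ 578.6 -265.5] r 42.8 res 0.28
ring [379.5 158.2] [338, 117, 83, 81, 4161] ctr [ 587.5 -266. ] r 12.8 res 3.01
ring [379.5 158.2] [338, 117, 83, 81, 4161] ctr [ 578.4 -262.1] r 25.6 res 3.54
ring [252.8 127.5] [229, 104, 48, 48, 1608] ctr [ 442.2 -246.1] r 24.1 res 0.25
ring [252.8 127.5] [229, 104, 48, 48, 1608] ctr [ 442.2 -245.6] r 9.0 res 0.25
ring [379.8 157.9] [338, 117, 83, 81, 4754] ctr [ 578.7 -265.5] r 43.5 res 0.25
ring [379.8 157.9] [338, 117, 83, 81, 4754] ctr [ 582.5 -274. ] r 5.1 res 1.42
ring [379.8 157.9] [338, 117, 83, 81, 4754] ctr [ 584.7 -261.2] r 10.0 res 2.33
ring [379.8 157.9] [338, 117, 83, 81, 4754] ctr [ 579.5 -263.3] r 25.5 res 2.99
```

View pics/w30.png

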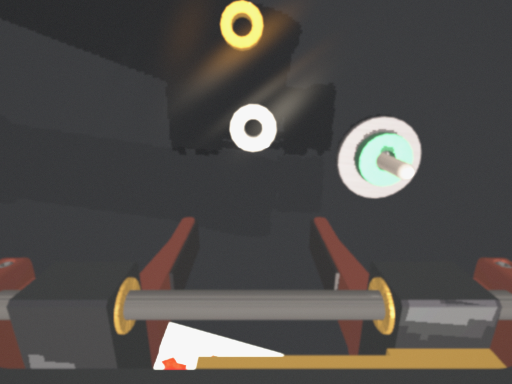

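Request:
{"api": "carry_out", "payload": {
  "motion": [
    {"travel":[-0.026,0.025,-0.0008],"turn":0.0},
    {"travel":[-0.025,0.025,0],"turn":0},
    {"travel":[0,0.03,0],"turn":0},
    {"travel":[0,0.02,0],"turn":0},
    {"travel":[0,0,0],"turn":0}
  ]
}}

```text
clock: 34.93
position: [439.0, -244.9, 46.2]
eef_rot: [-0.523, 0.524, -0.478, 0.473]
ft_force: [-0.4, -0.0, 0.4]
opening: 70.1
```

Request:
{"api": "carry_out", "payload": {
  "motion": [
    {"travel":[0,0,0],"turn":0.0},
    {"travel":[0,0,0],"turn":0},
    {"travel":[0,0,0],"turn":0}
  ]
}}

```text
clock: 35.18
position: [441.8, -247.4, 51.0]
eef_rot: [0.523, -0.522, 0.475, -0.477]
ft_force: [-0.5, -1.0, -0.3]
opening: 70.2
```

```bash
python3 -c "
from ring import *
p,K,E=img('wrist','w31.png');plan(442,-246,4.3,.096)
"
```

```text
pos [ 441.6 -247.5   51. ] jawyaw 0.093 tilt [ 0.002 -0.001 -1.   ] F [-0.3  0.5  1.1] open 69.8 t 35.23
shift(tool) m [-0.0015  0.0467  0.0004] turn -0.00288655728826126 rows 1.119407751757141 tgt jaw 0.096
```

View pics/w31.png

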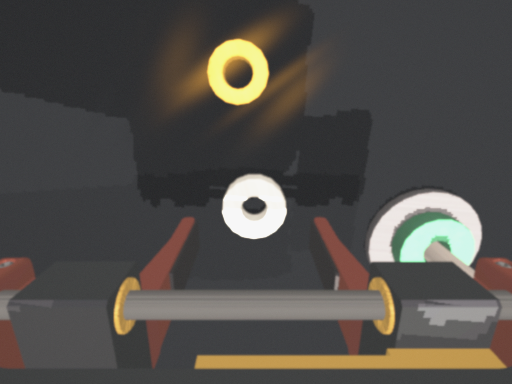

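Request:
{"api": "carry_out", "payload": {
  "motion": [
    {"travel":[-0.0015,0.02,0],"turn":0},
    {"travel":[0,0.012,0],"turn":0},
    {"travel":[0,0.007,0],"turn":0},
    {"travel":[0,0.004,0],"turn":0},
    {"travel":[0,0.003,0],"turn":0}
  ]
}}

```text
clock: 35.65
position: [440.2, -245.5, 3.4]
eef_rot: [-0.523, 0.523, -0.476, 0.476]
ft_force: [-0.4, -0.3, 0.6]
opening: 70.0
```

Request:
{"api": "carry_out", "payload": {
  "motion": [
    {"travel":[0,0,0],"turn":0},
    {"travel":[0,0,0],"turn":0},
    {"travel":[0,0,0],"turn":0},
    {"travel":[0,0,0],"turn":0},
    {"travel":[0,0,0],"turn":0}
  ],
  "claw": 0.0
}}

```text
clock: 36.07
position: [440.6, -245.6, 4.1]
eef_rot: [0.523, -0.523, 0.476, -0.476]
ft_force: [1.0, 0.1, 1.9]
opening: 48.0
```

Request:
{"api": "carry_out", "payload": {
  "motion": [
    {"travel":[0,0,0],"turn":0},
    {"travel":[0,0,0],"turn":0},
    {"travel":[0,0,0],"turn":0}
  ]
}}

```text
clock: 36.32
position: [440.6, -245.7, 4.1]
eef_rot: [0.523, -0.523, 0.476, -0.476]
ft_force: [-0.3, 0.4, 4.0]
opening: 48.1
```

Request:
{"api": "carry_out", "payload": {
  "motion": [
    {"travel":[0,-0.02,0],"turn":0},
    {"travel":[0,-0.035,0],"turn":0},
    {"travel":[0,-0.035,0],"turn":0},
    {"travel":[0,-0.025,0],"turn":0},
    {"travel":[0,0,0],"turn":0}
  ]
}}

```text
clock: 36.73
position: [442.9, -246.3, 123.0]
eef_rot: [0.523, -0.522, 0.474, -0.479]
ft_force: [1.0, 0.1, -1.5]
opening: 47.4
```

```bash
python3 -c "
from ring import *
plan(581.1,-265,118,.096);p,K,E=img('wrist','w32.png')
"
```

```text
pos [ 442.9 -246.3  123. ] jawyaw 0.093 tilt [ 0.006 -0.004 -1.   ] F [ 1.   0.1 -1.5] open 47.4 t 36.73
shift(tool) m [0.0314 0.0058 0.1359] turn -0.002654802390623212 rows 3.2580746212115206 tgt jaw 0.096
```

View pics/w32.png

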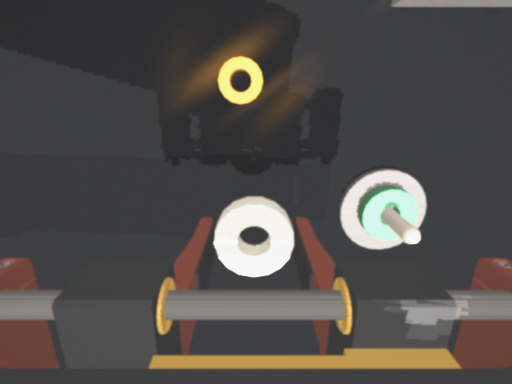

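Request:
{"api": "carry_out", "payload": {
  "motion": [
    {"travel":[0.008,0,0.034],"turn":0},
    {"travel":[0.008,0,0.034],"turn":0},
    {"travel":[0.008,0,0.034],"turn":0},
    {"travel":[0.007,0,0.025],"turn":0},
    {"travel":[0,0,0.01],"turn":0}
  ]
}}

```text
clock: 37.2
position: [581.8, -263.7, 116.6]
eef_rot: [0.523, -0.523, 0.476, -0.476]
ft_force: [0.1, -0.6, -1.0]
opening: 48.0
```

Request:
{"api": "carry_out", "payload": {
  "motion": [
    {"travel":[0,0.015,0],"turn":0},
    {"travel":[0,0.012,0],"turn":0},
    {"travel":[0,0.008,0],"turn":0},
    {"travel":[0,0.002,0],"turn":0},
    {"travel":[0,0,0],"turn":0}
  ]
}}

```text
clock: 37.62
position: [577.3, -263.6, 80.1]
eef_rot: [-0.522, 0.523, -0.477, 0.475]
ft_force: [0.9, 0.0, -0.7]
opening: 47.7
```

Request:
{"api": "carry_out", "payload": {
  "motion": [
    {"travel":[0,0,0],"turn":0},
    {"travel":[0,0,0],"turn":0},
    {"travel":[0,0,0],"turn":0}
  ]
}}

```text
clock: 37.87
position: [579.7, -263.8, 82.4]
eef_rot: [0.523, -0.523, 0.476, -0.477]
ft_force: [0.6, 0.7, -0.4]
opening: 47.8
```

```bash
python3 -c "
from ring import *
p,K,E=img('wrist','w33.png');plan(581.1,-265,79,.096)
cv2.imwrite('pics/w33d.png',cv2.convertScaleAbs(cv2.resize(p[215:265,230:280],(600,600),interpolation=cv2.INTER_CUBIC),alpha=0.9))
"
```

```text
pos [ 579.8 -263.8   82.4] jawyaw 0.093 tilt [ 0.001 -0.001 -1.   ] F [ 0.2  0.3 -2.1] open 47.5 t 37.92
shift(tool) m [0.0013 0.0034 0.0012] turn -0.0027197866843990948 rows 0.08119677961262002 tgt jaw 0.096
```

View pics/w33d.png

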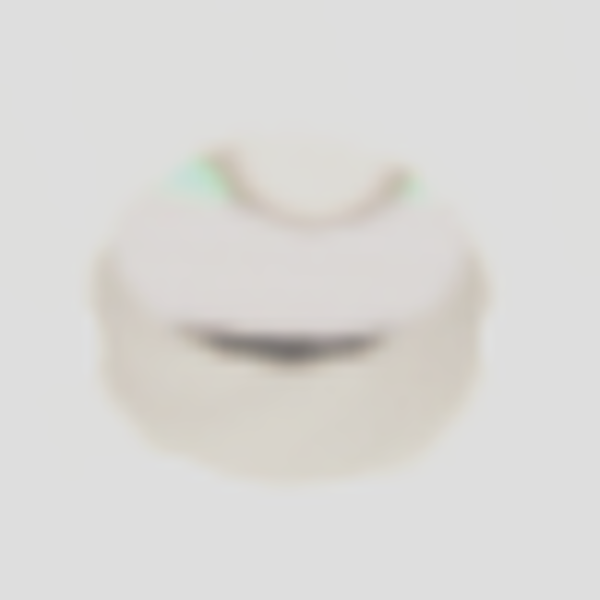

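Request:
{"api": "carry_out", "payload": {
  "motion": [
    {"travel":[0,0.004,0.0013],"turn":0},
    {"travel":[0,0.004,0],"turn":0},
    {"travel":[0,0.004,0],"turn":0},
    {"travel":[0,0.004,0],"turn":0},
    {"travel":[0,0,0],"turn":0}
  ]
}}

```text
clock: 38.33
position: [580.4, -263.6, 64.5]
eef_rot: [-0.523, 0.523, -0.476, 0.476]
ft_force: [-0.6, -1.4, -1.1]
opening: 47.4
```

Request:
{"api": "carry_out", "payload": {
  "motion": [
    {"travel":[0,0,0],"turn":0},
    {"travel":[0,0,0],"turn":0},
    {"travel":[0,0,0],"turn":0}
  ]
}}

```text
clock: 38.58
position: [580.8, -263.5, 65.7]
eef_rot: [-0.523, 0.523, -0.476, 0.476]
ft_force: [-0.2, -1.2, -0.5]
opening: 48.0
```

```bash
python3 -c "
from ring import *
p,K,E=img('wrist','w34.png');plan(581.1,-265,31,.096)
cv2.imwrite('pics/w34d.png',cv2.convertScaleAbs(cv2.resize(p[215:265,230:280],(600,600),interpolation=cv2.INTER_CUBIC),alpha=0.9))
"
```

```text
pos [ 580.8 -263.5   65.7] jawyaw 0.093 tilt [-0. -0. -1.] F [-0.4 -0.7  0.2] open 47.5 t 38.63
shift(tool) m [0.0015 0.0347 0.0002] turn -0.0026245244293179315 rows 0.8331925864390697 tgt jaw 0.096
```

View pics/w34d.png

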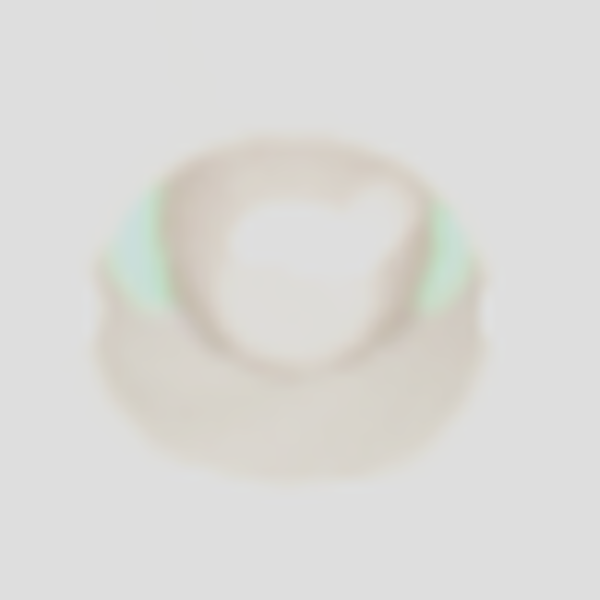

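Request:
{"api": "carry_out", "payload": {
  "motion": [
    {"travel":[0.0008,0.008,0],"turn":0},
    {"travel":[0,0.008,0],"turn":0},
    {"travel":[0,0.005,0],"turn":0},
    {"travel":[0,0,0],"turn":0},
    {"travel":[0,0,0],"turn":0}
  ]
}}

```text
clock: 39.05
position: [580.5, -263.9, 44.0]
eef_rot: [-0.523, 0.523, -0.476, 0.476]
ft_force: [-0.6, -0.3, -0.6]
opening: 47.9
```

Request:
{"api": "carry_out", "payload": {
  "motion": [
    {"travel":[0,0.006,0],"turn":0},
    {"travel":[0,0.004,0],"turn":0},
    {"travel":[0,0.002,0],"turn":0},
    {"travel":[0,0,0],"turn":0},
    {"travel":[0,0,0],"turn":0}
  ]
}}

```text
clock: 39.47
position: [580.8, -264.1, 32.5]
eef_rot: [-0.523, 0.523, -0.476, 0.476]
ft_force: [0.8, -0.5, -1.2]
opening: 48.0
```

Request:
{"api": "carry_out", "payload": {
  "motion": [
    {"travel":[0,0,0],"turn":0.0},
    {"travel":[0,0,0],"turn":0},
    {"travel":[0,0,0],"turn":0},
    {"travel":[0,0,0],"turn":0},
    {"travel":[0,0,0],"turn":0}
  ],
  "claw": 0.065
}}

```text
clock: 39.88
position: [581.0, -264.3, 32.9]
eef_rot: [0.523, -0.523, 0.476, -0.476]
ft_force: [0.4, -0.6, -0.0]
opening: 64.7
```

Request:
{"api": "carry_out", "payload": {
  "motion": [
    {"travel":[0,-0.02,0],"turn":0.0},
    {"travel":[0,-0.035,0],"turn":0},
    {"travel":[0,-0.035,0],"turn":0},
    {"travel":[0,-0.03,0],"turn":0},
    {"travel":[0,0,0],"turn":0}
  ]
}}

```text
clock: 40.3
position: [584.7, -264.6, 159.5]
eef_rot: [0.524, -0.521, 0.473, -0.479]
ft_force: [1.4, 0.5, 0.6]
opening: 65.4
```

Request:
{"api": "carry_out", "payload": {
  "motion": [
    {"travel":[0.02,0,0],"turn":0.0},
    {"travel":[0.02,0,0],"turn":0},
    {"travel":[0,0,0],"turn":0},
    {"travel":[0,0,0],"turn":0},
    {"travel":[0,0,0],"turn":0}
  ]
}}

```text
clock: 40.72
position: [584.5, -303.0, 152.3]
eef_rot: [0.523, -0.523, 0.476, -0.476]
ft_force: [0.4, 0.3, 0.3]
opening: 64.7
```

```bash
python3 -c "
from ring import *
p,K,E=img('wrist','w35.png');plan(440,-150,150,.096)
ring(p,K,E,(12,100,110),(30,255,255),16)
p2,_,_=img('side','s35.png');cv2.imwrite('pics/s35c.png',cv2.resize(p2[110:230,270:390],(600,600),interpolation=cv2.INTER_CUBIC))
"
```

```text
pos [ 584.7 -302.6  152.4] jawyaw 0.095 tilt [-0.     0.001 -1.   ] F [-0.4 -0.9 -0.2] open 65.1 t 40.77
shift(tool) m [-0.1656  0.0026 -0.1295] turn -0.0011222209146020123 rows 3.971201997580569 tgt jaw 0.096
ring [98.9 14.2] [72, 0, 51, 31, 917] ctr [ 426.3 -159. ] r 16.2 res 4.65
ring [98.9 14.2] [72, 0, 51, 31, 917] ctr [ 430.3 -165.5] r 4.2 res 0.51
ring [447.8  66.5] [423, 32, 62, 63, 2090] ctr [ 770. -175.] r 26.9 res 5.47
ring [454.6 162.6] [435, 159, 38, 9, 229] ctr [ 797.9 -269. ] r 12.4 res 4.78
```

View pics/w35.png

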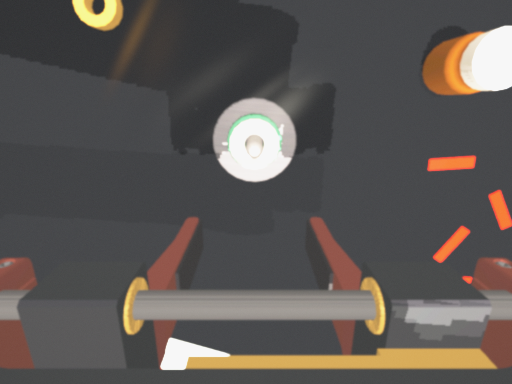

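View pics/s35c.png

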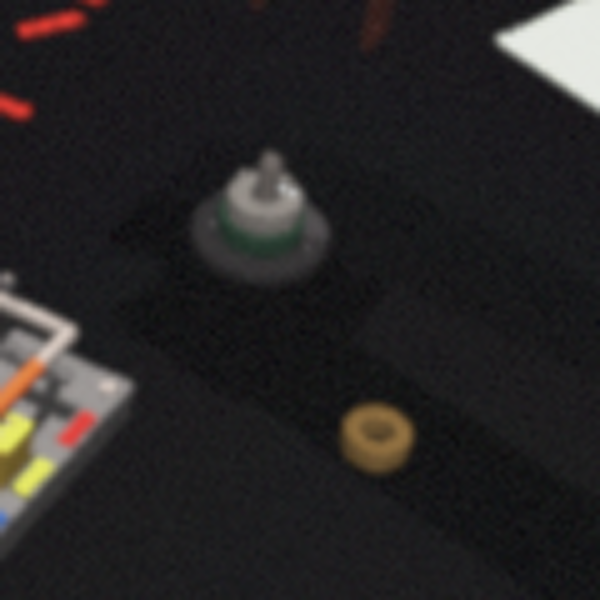

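Aluminium is stacked on green, around the post at side-crop (265,205). The brass collar now seems to be near (430,-165), so it may have been knocked. I'll re-measure it.

```bash
python3 -c "
from ring import *
plan(435,-212,150,.096)
"
```

```text
pos [ 584.7 -302.5  152.5] jawyaw 0.095 tilt [-0.     0.001 -1.   ] F [ 0.5  1.1 -0.4] open 65.0 t 40.82
shift(tool) m [-0.1043  0.0026 -0.1404] turn -0.0007337843350561091 rows 3.3674174667457213 tgt jaw 0.096
```

Request:
{"api": "carry_out", "payload": {
  "motion": [
    {"travel":[-0.023,0,-0.031],"turn":0.0},
    {"travel":[-0.023,0,-0.031],"turn":0},
    {"travel":[-0.023,0,-0.031],"turn":0},
    {"travel":[-0.023,0,-0.031],"turn":0},
    {"travel":[-0.012,0,-0.016],"turn":0}
  ]
}}

```text
clock: 41.23
position: [431.5, -210.4, 151.9]
eef_rot: [-0.523, 0.524, -0.476, 0.474]
ft_force: [0.5, -0.6, -0.1]
opening: 64.7
```

Request:
{"api": "carry_out", "payload": {
  "motion": [
    {"travel":[0,0,0],"turn":0.0},
    {"travel":[0,0,0],"turn":0},
    {"travel":[0,0,0],"turn":0},
    {"travel":[0,0,0],"turn":0}
  ]
}}

```text
clock: 41.57
position: [436.8, -213.8, 152.9]
eef_rot: [0.523, -0.522, 0.476, -0.476]
ft_force: [0.1, 0.3, -0.2]
opening: 65.2
```

```bash
python3 -c "
from ring import *
p,K,E=img('wrist','w36.png')
ring(p,K,E,(10,80,80),(35,255,255),16)
plan(430,-165,50,.096);print(ctrl.state()['joints'].round(2))
"
```

```text
ring [256.5 113.9] [225, 88, 74, 50, 1820] ctr [ 436.5 -147.5] r 26.5 res 7.52
ring [256.5 113.9] [225, 88, 74, 50, 1820] ctr [ 423.2 -152.1] r 8.2 res 0.29
pos [ 436.7 -213.8  152.8] jawyaw 0.093 tilt [ 0.001  0.    -1.   ] F [-0.7  1.  -0.6] open 65.0 t 41.62
shift(tool) m [-0.0492  0.1028 -0.0023] turn -0.0026189260119275914 rows 2.4650677162177757 tgt jaw 0.096
[ 1.06  0.38 -0.88  2.02  0.37  0.9   0.08]
```

View pics/w36.png

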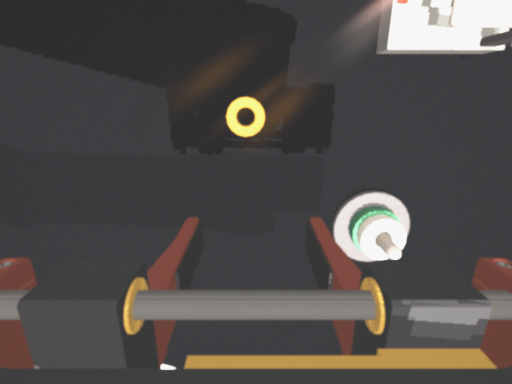

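```bash
python3 -c "
from ring import *
p,K,E=img('wrist')
ring(p,K,E,(10,80,190),(35,255,255),16)
ring(p,K,E,(10,80,150),(35,255,255),16)
plan(423.5,-152.5,50,.096)
"
```

```text
ring [245.3 116.4] [226, 97, 40, 40, 985] ctr [ 422.8 -152.4] r 19.7 res 0.24
ring [245.3 116.4] [226, 97, 40, 40, 985] ctr [ 422.9 -152.1] r 9.7 res 0.21
ring [245.3 116.5] [226, 96, 40, 42, 1048] ctr [ 422.8 -152.4] r 20.0 res 0.24
ring [245.3 116.5] [226, 96, 40, 42, 1048] ctr [ 422.9 -152.1] r 9.3 res 0.27
pos [ 436.5 -213.7  152.6] jawyaw 0.093 tilt [ 0.001  0.001 -1.   ] F [ 0.5 -0.9  0.2] open 65.1 t 41.67
shift(tool) m [-0.0621  0.1027 -0.0074] turn -0.002597620298850689 rows 2.462210691194712 tgt jaw 0.096
```

Brass is at (422.8,-152.3) with r=20.0, so it was indeed knocked about 5 cm. I'll go and grip it there.

Request:
{"api": "carry_out", "payload": {
  "motion": [
    {"travel":[-0.031,0.025,-0.004],"turn":0.0},
    {"travel":[-0.031,0.025,-0.004],"turn":0},
    {"travel":[0,0.03,0],"turn":0},
    {"travel":[0,0.02,0],"turn":0},
    {"travel":[0,0,0],"turn":0}
  ],
  "claw": 0.06
}}

```text
clock: 42.08
position: [419.9, -151.4, 49.5]
eef_rot: [-0.523, 0.524, -0.478, 0.474]
ft_force: [0.0, -0.5, 0.4]
opening: 59.9
```

Request:
{"api": "carry_out", "payload": {
  "motion": [
    {"travel":[0,0,0],"turn":0.0},
    {"travel":[0,0,0],"turn":0},
    {"travel":[0,0,0],"turn":0},
    {"travel":[0,0,0],"turn":0}
  ]
}}

```text
clock: 42.42
position: [422.8, -153.2, 53.8]
eef_rot: [0.523, -0.522, 0.476, -0.477]
ft_force: [-0.6, -0.4, 0.0]
opening: 60.1
```

```bash
python3 -c "
from ring import *
p,K,E=img('wrist','w37.png');plan(422.6,-152.3,4.3,.096);ring(p,K,E,(10,80,150),(35,255,255),16,maxrow=250)
"
```

```text
pos [ 422.6 -153.2   53.6] jawyaw 0.093 tilt [ 0.002 -0.001 -1.   ] F [-0.2  0.3  0.1] open 60.1 t 42.47
shift(tool) m [-0.0009  0.0493  0.    ] turn -0.003353814653687559 rows 1.1834016401819252 tgt jaw 0.096
ring [486.5  36.9] [475, 11, 25, 54, 754] ctr [560.1 -22.8] r 10.9 res 3.64
ring [253.2 198.4] [226, 178, 55, 56, 1194] ctr [ 422.6 -150.9] r 21.2 res 0.67
ring [253.2 198.4] [226, 178, 55, 56, 1194] ctr [ 423.2 -156.6] r 15.5 res 3.79
ring [253.2 198.4] [226, 178, 55, 56, 1194] ctr [ 422.5 -149.5] r 7.6 res 0.61
ring [253.2 198.4] [226, 178, 55, 56, 1194] ctr [ 430.9 -141.8] r 5.1 res 1.55
ring [253.2 198.4] [226, 178, 55, 56, 1194] ctr [ 410.6 -144.3] r 4.4 res 1.06
```

View pics/w37.png

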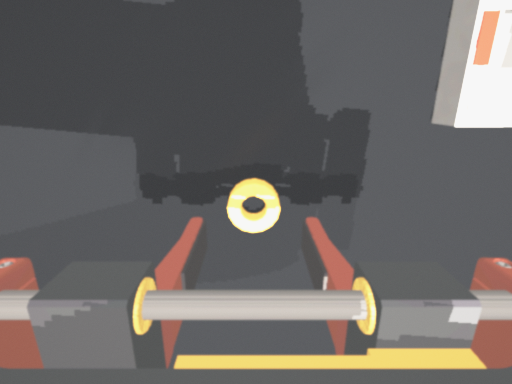

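Request:
{"api": "carry_out", "payload": {
  "motion": [
    {"travel":[-0.0009,0.022,0],"turn":0},
    {"travel":[0,0.012,0],"turn":0},
    {"travel":[0,0.008,0],"turn":0},
    {"travel":[0,0.004,0],"turn":0},
    {"travel":[0,0.003,0],"turn":0}
  ]
}}

```text
clock: 42.88
position: [421.9, -151.8, 3.7]
eef_rot: [0.523, -0.523, 0.476, -0.476]
ft_force: [-0.4, 0.3, 0.4]
opening: 60.2
```

Request:
{"api": "carry_out", "payload": {
  "motion": [
    {"travel":[0,0,0],"turn":0},
    {"travel":[0,0,0],"turn":0},
    {"travel":[0,0,0],"turn":0},
    {"travel":[0,0,0],"turn":0},
    {"travel":[0,0,0],"turn":0}
  ],
  "claw": 0.0
}}

```text
clock: 43.3
position: [422.1, -151.8, 4.1]
eef_rot: [0.523, -0.523, 0.476, -0.476]
ft_force: [-0.0, 0.0, 4.2]
opening: 39.4
```

Request:
{"api": "carry_out", "payload": {
  "motion": [
    {"travel":[0,0,0],"turn":0},
    {"travel":[0,0,0],"turn":0},
    {"travel":[0,0,0],"turn":0}
  ]
}}

```text
clock: 43.55
position: [422.1, -151.8, 4.1]
eef_rot: [0.523, -0.523, 0.476, -0.476]
ft_force: [-1.2, -0.0, 6.3]
opening: 39.6
```

Request:
{"api": "carry_out", "payload": {
  "motion": [
    {"travel":[0,-0.02,0],"turn":0},
    {"travel":[0,-0.035,0],"turn":0},
    {"travel":[0,-0.035,0],"turn":0},
    {"travel":[0,-0.025,0],"turn":0},
    {"travel":[0,0,0],"turn":0}
  ]
}}

```text
clock: 43.97
position: [424.4, -152.2, 122.7]
eef_rot: [0.523, -0.522, 0.474, -0.479]
ft_force: [1.1, -1.1, -0.4]
opening: 39.1
```

```bash
python3 -c "
from ring import *
plan(581.1,-264.2,118,.096);p,K,E=img('wrist','w38.png')
"
```

```text
pos [ 424.4 -152.2  122.7] jawyaw 0.093 tilt [ 0.006 -0.003 -1.   ] F [ 1.1 -1.1 -0.4] open 39.1 t 43.97
shift(tool) m [0.1261 0.006  0.1455] turn -0.002682560773543452 rows 3.489910850043799 tgt jaw 0.096
```

View pics/w38.png

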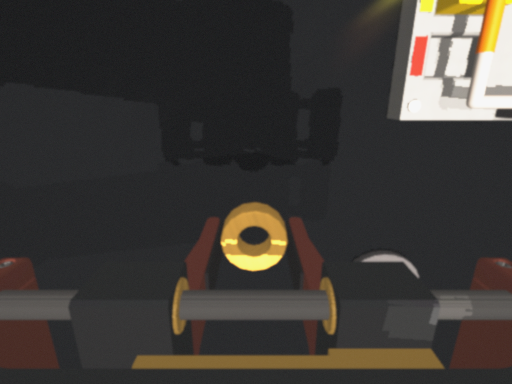

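Request:
{"api": "carry_out", "payload": {
  "motion": [
    {"travel":[0.028,0,0.03],"turn":0},
    {"travel":[0.028,0,0.031],"turn":0},
    {"travel":[0.028,0,0.031],"turn":0},
    {"travel":[0.026,0,0.031],"turn":0},
    {"travel":[0.016,0,0.024],"turn":0}
  ]
}}

```text
clock: 44.43
position: [580.5, -266.5, 116.1]
eef_rot: [-0.521, 0.523, -0.477, 0.476]
ft_force: [0.7, -0.3, -0.7]
opening: 39.6
```

Request:
{"api": "carry_out", "payload": {
  "motion": [
    {"travel":[0,0.015,0],"turn":0},
    {"travel":[0,0.012,0],"turn":0},
    {"travel":[0,0.008,0],"turn":0},
    {"travel":[0,0.002,0],"turn":0},
    {"travel":[0,0,0],"turn":0}
  ]
}}

```text
clock: 44.85
position: [577.8, -262.3, 80.2]
eef_rot: [-0.523, 0.524, -0.477, 0.475]
ft_force: [0.3, -0.3, -1.1]
opening: 39.7
```

Request:
{"api": "carry_out", "payload": {
  "motion": [
    {"travel":[0,0,0],"turn":0},
    {"travel":[0,0,0],"turn":0},
    {"travel":[0,0,0],"turn":0}
  ]
}}

```text
clock: 45.1
position: [579.9, -263.4, 82.5]
eef_rot: [0.523, -0.523, 0.476, -0.477]
ft_force: [0.9, -0.2, -1.1]
opening: 39.7
```

```bash
python3 -c "
from ring import *
p,K,E=img('wrist','w39.png');plan(581.1,-264.2,79,.096)
cv2.imwrite('pics/w39d.png',cv2.convertScaleAbs(cv2.resize(p[215:265,230:280],(600,600),interpolation=cv2.INTER_CUBIC),alpha=0.9))
"
```

```text
pos [ 579.9 -263.4   82.5] jawyaw 0.093 tilt [ 0.001 -0.001 -1.   ] F [-0.2 -0.4 -0.5] open 39.5 t 45.15
shift(tool) m [0.0009 0.0035 0.0012] turn -0.0025716454928672583 rows 0.08326292924865024 tgt jaw 0.096
```

View pics/w39d.png

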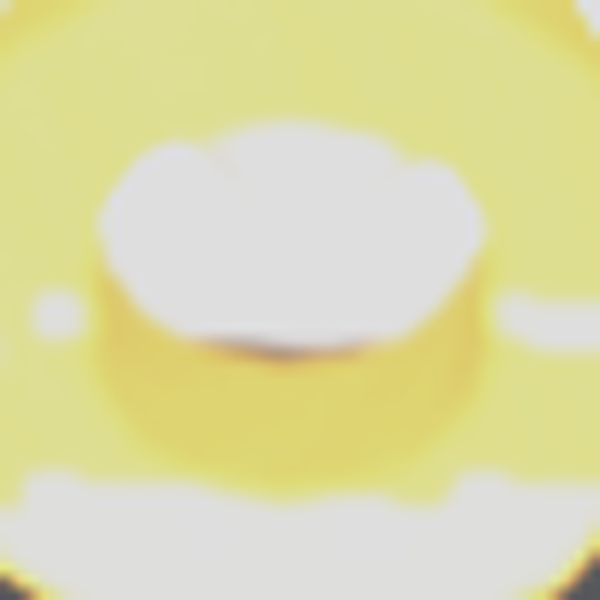

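Same geometry as the previous collar: the tip sits about 1.2 mm to the right at (312,130). Same correction and descent.

Request:
{"api": "carry_out", "payload": {
  "motion": [
    {"travel":[0.0005,0.004,0.0013],"turn":0},
    {"travel":[0,0.004,0],"turn":0},
    {"travel":[0,0.004,0],"turn":0},
    {"travel":[0,0.004,0],"turn":0},
    {"travel":[0,0,0],"turn":0}
  ]
}}

```text
clock: 45.57
position: [580.4, -263.7, 64.5]
eef_rot: [-0.523, 0.523, -0.477, 0.476]
ft_force: [0.9, -0.3, -1.2]
opening: 39.3
```

Request:
{"api": "carry_out", "payload": {
  "motion": [
    {"travel":[0,0,0],"turn":0},
    {"travel":[0,0,0],"turn":0},
    {"travel":[0,0,0],"turn":0}
  ]
}}

```text
clock: 45.82
position: [581.1, -263.6, 65.8]
eef_rot: [0.523, -0.523, 0.476, -0.476]
ft_force: [0.3, -0.1, -1.2]
opening: 39.8
```

```bash
python3 -c "
from ring import *
p,K,E=img('wrist','w40.png');plan(581.1,-264.2,48,.096)
cv2.imwrite('pics/w40d.png',cv2.convertScaleAbs(cv2.resize(p[195:285,210:300],(600,600),interpolation=cv2.INTER_CUBIC),alpha=0.9))
"
```

```text
pos [ 581.1 -263.6   65.8] jawyaw 0.093 tilt [ 0. -0. -1.] F [ 1.1  0.  -1.3] open 39.5 t 45.87
shift(tool) m [ 0.0005  0.0178 -0.0001] turn -0.00253483344169525 rows 0.42803024564796593 tgt jaw 0.096
```

View pics/w40d.png

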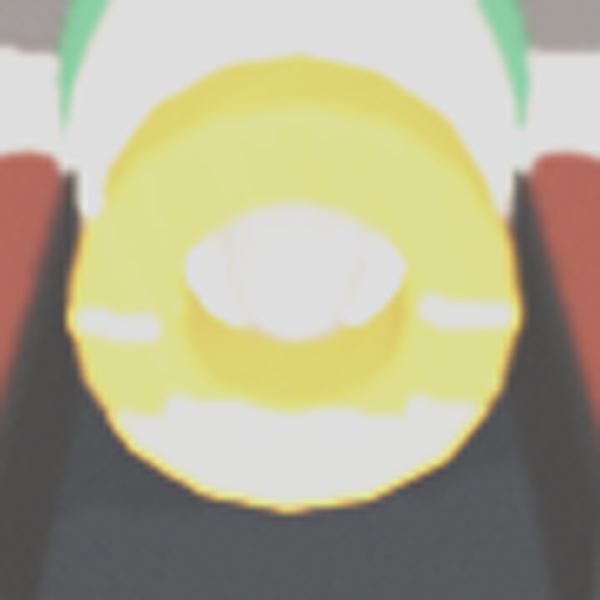

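The tip is in the bore, centred at (297,280). Target stack bottom is z=42, so TCP about 48; then I'll release.

Request:
{"api": "carry_out", "payload": {
  "motion": [
    {"travel":[0.0005,0.006,0],"turn":0},
    {"travel":[0,0.006,0],"turn":0},
    {"travel":[0,0.004,0],"turn":0},
    {"travel":[0,0.002,0],"turn":0},
    {"travel":[0,0,0],"turn":0}
  ]
}}

```text
clock: 46.28
position: [580.5, -264.0, 46.8]
eef_rot: [-0.523, 0.523, -0.476, 0.476]
ft_force: [0.4, 0.6, -0.1]
opening: 39.5
```

Request:
{"api": "carry_out", "payload": {
  "motion": [
    {"travel":[0,0,0],"turn":0.0},
    {"travel":[0,0,0],"turn":0},
    {"travel":[0,0,0],"turn":0},
    {"travel":[0,0,0],"turn":0},
    {"travel":[0,0,0],"turn":0}
  ],
  "claw": 0.06
}}

```text
clock: 46.7
position: [581.2, -264.2, 47.9]
eef_rot: [0.523, -0.523, 0.476, -0.476]
ft_force: [0.8, 0.4, 0.7]
opening: 60.0
```

Request:
{"api": "carry_out", "payload": {
  "motion": [
    {"travel":[0,-0.02,0],"turn":0.0},
    {"travel":[0,-0.035,0],"turn":0},
    {"travel":[0,-0.035,0],"turn":0},
    {"travel":[0,-0.03,0],"turn":0},
    {"travel":[0,0,0],"turn":0}
  ]
}}

```text
clock: 47.12
position: [584.9, -264.4, 174.6]
eef_rot: [0.524, -0.521, 0.473, -0.479]
ft_force: [1.6, 1.0, 0.1]
opening: 60.3
```

Request:
{"api": "carry_out", "payload": {
  "motion": [
    {"travel":[0.025,0,0],"turn":0.0},
    {"travel":[0.025,0,0],"turn":0},
    {"travel":[0,0,0],"turn":0},
    {"travel":[0,0,0],"turn":0},
    {"travel":[0,0,0],"turn":0}
  ]
}}

```text
clock: 47.53
position: [585.6, -313.2, 167.3]
eef_rot: [0.523, -0.523, 0.476, -0.476]
ft_force: [-0.2, 1.2, 0.0]
opening: 60.1
```

```bash
python3 -c "
from ring import *
p,K,E=img('wrist','w41.png');plan(581,-264,150,.096)
print('foot',proj(K,E,[581.5,-266,10]))
for z in (26,42,58):ring(p,K,E,(10,80,120),(35,255,255),z,roi=(200,90,310,200))
cv2.imwrite('pics/w41c.png',cv2.convertScaleAbs(cv2.resize(p[90:200,200:310],(600,600),interpolation=cv2.INTER_CUBIC),alpha=0.9))
p2,_,_=img('side','s41.png');cv2.imwrite('pics/s41c.png',cv2.resize(p2[110:230,230:350],(600,600),interpolation=cv2.INTER_CUBIC))
p2,_,_=img('scene','sc41.png');cv2.imwrite('pics/sc41c.png',cv2.resize(p2[110:280,90:360],(794,500),interpolation=cv2.INTER_CUBIC))
"
```

```text
pos [ 585.7 -312.6  167.5] jawyaw 0.095 tilt [-0.     0.001 -1.   ] F [-0.4  0.8 -0.3] open 60.0 t 47.58
shift(tool) m [-0.0488  0.0175 -0.0001] turn -0.00115146411055278 rows 1.1703475949611324 tgt jaw 0.096
foot [[253.87654075 129.72701356]]
ring [253.4 132.5] [234, 113, 39, 40, 876] ctr [ 581.3 -267.8] r 20.0 res 0.3
ring [253.4 132.5] [234, 113, 39, 40, 876] ctr [ 581.5 -268.4] r 10.8 res 0.51
ring [253.4 132.5] [234, 113, 39, 40, 876] ctr [ 581.1 -266. ] r 19.0 res 0.28
ring [253.4 132.5] [234, 113, 39, 40, 876] ctr [ 581.4 -266.6] r 10.3 res 0.49
ring [253.4 132.5] [234, 113, 39, 40, 876] ctr [ 581.  -264.2] r 17.9 res 0.27
ring [253.4 132.5] [234, 113, 39, 40, 876] ctr [ 581.2 -264.7] r 9.7 res 0.46
```

View pics/w41c.png

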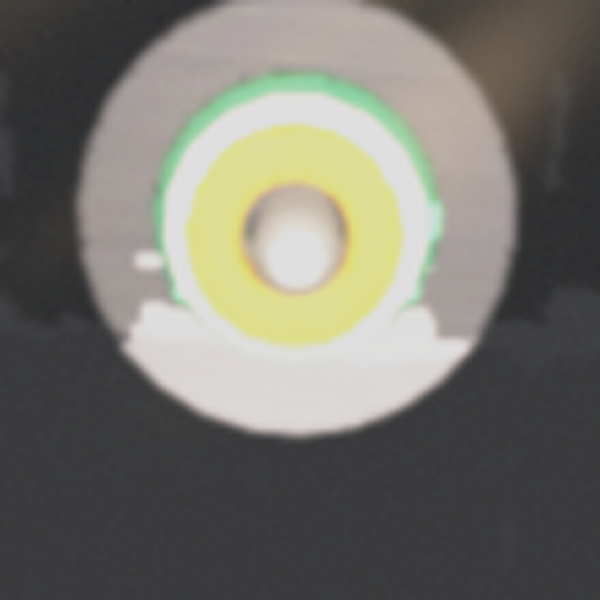

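View pics/s41c.png

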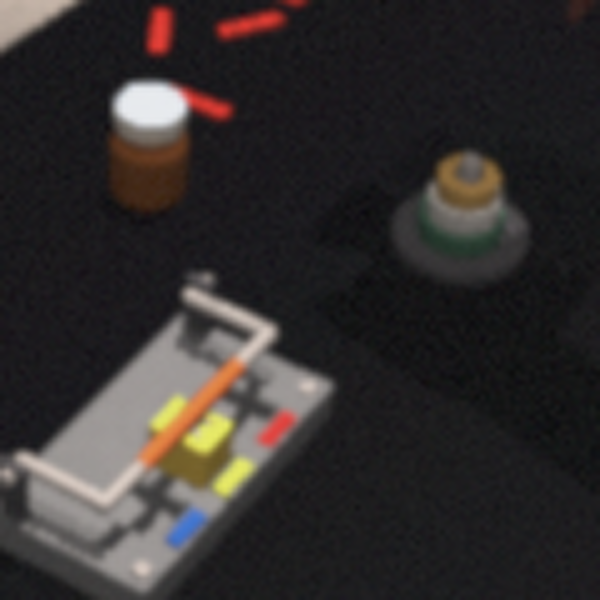

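View pics/sc41c.png

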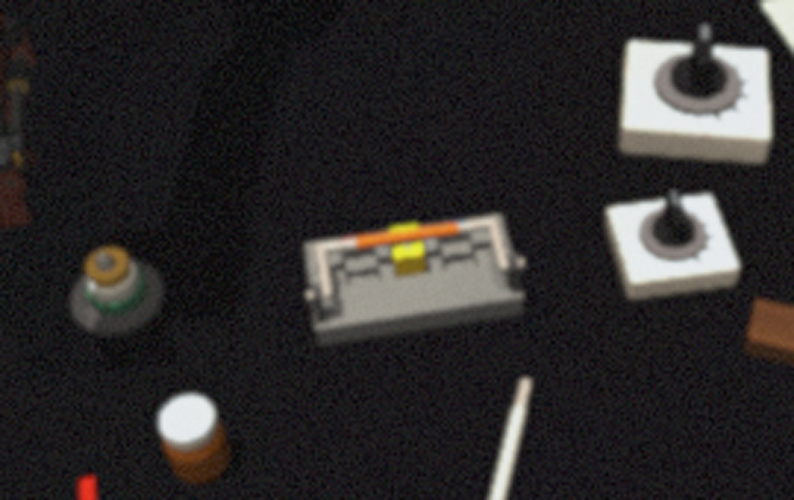

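```bash
python3 -c "
from lev import *
for nm in('side','scene'):
    p,K,E=img(nm);h=cv2.cvtColor(p,cv2.COLOR_BGR2HSV);m=cv2.inRange(h,np.array((12,90,90)),np.array((28,255,255)))
    from m import blobs
    q=proj(K,E,[[581.5,-266,58],[581.5,-266,42],[581.5,-266,70]]).round(1).tolist();print(nm,'exp brass top,bot,post top',q)
    print([(b[0].round(1).tolist(),b[1][:5].tolist()) for b in blobs(m,15) if abs(b[0]-np.array(q[0])).max()<15])
lev('side',0,.16);lev('scene',0,.16)
"
```

```text
side exp brass top,bot,post top [[323.4, 144.4], [322.8, 148.3], [323.9, 141.4]]
[([323.1, 146.5], [318, 141, 12, 11, 82])]
scene exp brass top,bot,post top [[125.0, 199.3], [126.4, 202.9], [123.9, 196.6]]
[([126.6, 200.4], [119, 194, 15, 14, 132])]
side [([260.3, 140.5], [254, 138, 13, 5, 33]), ([267.4, 193.0], [259, 183, 19, 20, 79])]
0.0 [[267.7, 193.0]]
0.02 [[267.7, 192.7]]
0.04 [[267.8, 192.5]]
0.06 [[267.8, 192.2]]
0.08 [[267.7, 191.9]]
0.1 [[267.7, 191.6]]
0.12 [[267.7, 191.3]]
0.14 [[267.7, 191.0]]
0.16 [[267.6, 190.7]]
scene [([320.8, 4.3], [270, 0, 101, 9, 330]), ([387.8, 0.8], [375, 0, 30, 4, 65]), ([227.3, 189.6], [212, 186, 33, 9, 103]), ([357.7, 221.4], [345, 212, 26, 19, 243]), ([154.8, 264.0], [146, 260, 18, 8, 53])]
0.0 [[227.8, 189.9]]
0.02 [[227.7, 189.6]]
0.04 [[227.7, 189.4]]
0.06 [[227.7, 189.1]]
0.08 [[227.7, 188.9]]
0.1 [[227.7, 188.7]]
0.12 [[227.7, 188.5]]
0.14 [[227.6, 188.3]]
0.16 [[227.6, 188.1]]
```

```bash
python3 -c "
from h import *
p,_,_=img('side');cv2.imwrite('pics/dialend.png',cv2.convertScaleAbs(cv2.resize(p[225:290,165:240],(692,600),interpolation=cv2.INTER_CUBIC),alpha=1.5))"
```

```text
(no output)
```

View pics/dialend.png

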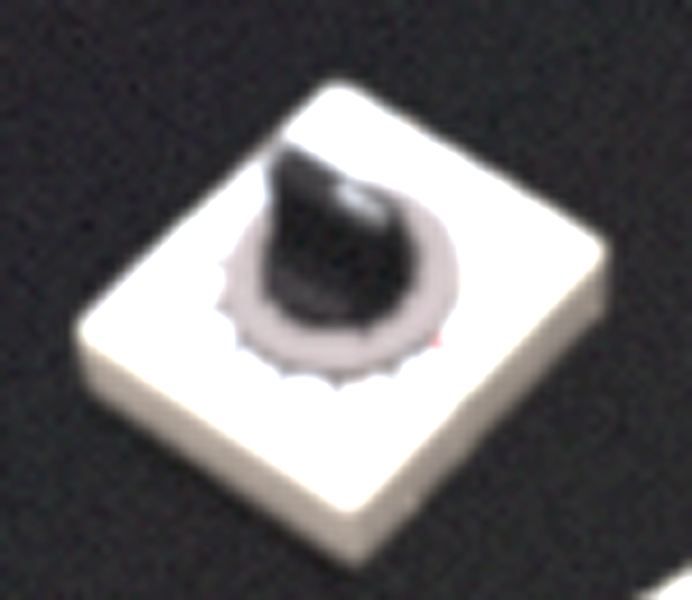

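The bar, with its white pointer at (360,200), points along the direction of the red tick at (437,342), so the dial is still off. Handing in.

```bash
python3 -c "
from h import *
print(ctrl.close_job())"
```

```text
the job is handed in; nothing more can be done
None
```

I finished every step in order and handed the job in at about 48 s; the hand-in gives no verdict.

- **Dial:** I turned the dial on the smallest box (100 x 110 mm) anticlockwise until the wrist torque jumped at its stop. Afterwards the pointer lined up with the red zero mark.
- **Die:** Only the yellow die was on the table. I lowered it into the yellow pocket while the lever was still open. Its top measured 40 x 30 mm at the seated height of 52 mm, square to the holder and centred to about 1 mm.
- **Lever:** I pushed it over from behind and pressed it down until the stop pushed back with about 11 N. Both fixed cameras put it within about 0.03 rad of shut.
- **Collars:** Green, then aluminium, then brass are on the post. The brass collar had been knocked about 5 cm, so I measured it again before gripping it.
- **Left alone:** I did not touch the jar, knife or weight.

**One check disagreed:** in the last wrist view the brass collar's outer edge came out about 2 mm too small for its stacked height. I put this down to glare from the aluminium below it. The positions in the fixed cameras fitted the full stack to about 2 pixels, and the fitted centre was within 1 mm of the post axis.

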